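# Rebuild the stacked-disc filter and cover it with its bowl

### The arm

A 7-joint arm with a two-finger parallel gripper is mounted at the origin on a cart in front of the work surface, level with it; the furniture and walls round the work are solid. World frame = base frame: x ahead of the robot, y to its left, z up, the work surface at z = 0. Lengths are in m, angles in rad, forces in N, time in s.
With the tool pointing down it reaches from about 0.35 to 0.775 m from the base axis. Payload 3.1 kg.
Tool frame: the origin (TCP) lies where the fingers leave the gripper's body, on its centre line; the fingertips stand 73 mm ahead of it and the grasp point (between the pads) lies 54 mm ahead of it; z points along the fingers, y is the direction in which the jaws open and shut (so a half turn about z gives the same grasp; the last joint's range is limited). The gripper opens to 85 mm and grips with 20 to 120 N. Pads are 22 mm wide; open, the fingers measure 114 mm over their backs; the gripper's body (76 mm by 85 mm) begins 54 mm behind the grasp point. The pads swing forward as they close: fully open they stand 13 mm farther back than shut.
Start: joints at [-1.252, 0.311, 0.014, 1.512, -0.004, 1.319, -0.027], TCP at [0.194, 0.515, 0.304] pointing down, gripper open.
Joint ranges: [-2.7, 2.7], [-0.3, 1.91], [-1.27, 1.3], [0.12, 2.57], [-1.44, 4.58], [0.2, 2.03], [-3.05, 3.05]. Speed limits (rad/s): [2.79, 2.79, 3.14, 3.14, 3.14, 3.14, 3.14].

### API

Orientations are given as a rotation vector (axis times angle).
In Python, from bench import r gives the robot as it stands. The module is installed in compiled form; this text tells all that it offers.
- The arm moves only by the tool move_arm, never from a script. Its argument "plan" is a list of rows, each a list of 3 entries, a list of its own where there are three numbers: the shift along the tool's x, y, z in cm, then the turn, a rotation vector about the tool's x, y, z in rad, then the closure, from -1 (fully open) to 1 (shut). A call has 1 to 5 rows; each row is the pose to reach, as a shift and turn from the pose commanded when the call began, along the tool's axes at that moment; what a row does not reach only later rows make up. A row lasts 1/12 s, in which the tool goes at most 41.7 mm and 7.16 degrees, less where a joint would pass 70% of its speed; a pose out of reach is approached as far as the arm can. A call with a gripper value outside its range is refused whole. The fingers move at their own pace and stop on an object; "newtons" is the grip in N (left out, the last holds). Time passes only in rows, so rows that repeat a pose let the fingers close. It gives the time, the measured TCP pose, the force and the opening at its end, in the units of the state.
- r.sense(): the state, without advancing time (a new reading comes with each control period).
- r.capture(name): name is "side" or "top"; returns the picture (480x640x3 uint8, red, green, blue); there is no depth.
- r.calibration(name): a dict with "K" (3x3 intrinsics, pixels), "k1" (the pictures are not rectified: a ray, as slopes to the right and down, at radius r is drawn at 1 + k1 r^2 times it, then the intrinsics apply), "extrinsics" (4x4, takes a point from camera to world coordinates). Camera axes: x right, y up, looking along -z (the intrinsics and any distortion apply to the point x, -y, -z); pixel columns grow to the right and rows downward; lengths in m; the calibration is good to about 2 mm. A picture is of the moment at which its call begins. calibration takes no time and is no camera call.
- r.hand_in(): hands the job in, once; it reports no verdict.
The state is a dict: "time": time; "joint_positions": joint angles; "qvel": joint speeds; "joint_torque": joint torques, N m; "ee_pos": TCP position; "tcp_rot": TCP orientation; "force": force on the tool from outside, world axes, zero at the start; "torque": the same for the moment, N m; "opening": finger opening in m.
Only numpy, scipy, OpenCV 4.12 (cv2) and the standard library are available. Lean on these libraries where they do the work, as an engineer would, in place of code of your own. Each camera call takes 0.05 s, during which the arm holds its last target.

### The job

Rebuild the disc filter on its spindle: first the flanged hub, flange down on the base plate, then every thick disc, then every thin disc on top of those, then the knurled collar, each lying flat and all the way down. Finally take the bowl from its cradle, turn it mouth down and set it over the stack so that its rim stands flat on the base plate, centred on the spindle. Leave the petri dish where it is.

Things in the scene. Friction and masses are not known exactly. Their poses are not given: they have to be found in the camera images.
- spindle_foot (a point): Filter base: fixed round aluminium plate, 100 mm in diameter, 12 mm thick (flat top 92 mm across), with a drain nipple at its edge (reaching 68 mm from the axis, below the top) and a fixed upright steel spindle, 14 mm in diameter, in its middle. This point: on the spindle's axis at the plate's top face, 12 mm above the bench. z up.
- spindle_tip (a point): Top end of the spindle, 72 mm above the plate's top face; the last 6 mm taper to 6 mm diameter.
- hub_centre (a point): Loose aluminium flanged hub, 20 mm high: a flange 52 mm in diameter and 5 mm thick at the bottom, above it a neck 30 mm in diameter and 15 mm high. Lies flange down. Position: the part's centre, half-way up; z axis up along the bore. Bore 19 mm, right through, so a loose fit on the 14 mm spindle.
- thick_disc_1_centre (a point): Loose thick filter disc: white ring 48 mm in diameter, 10 mm thick, lying flat. There may be one or two of these (None: absent). Position: the part's centre, half-way up; z axis up along the bore. Bore 19 mm, right through, so a loose fit on the 14 mm spindle.
- thick_disc_2_centre (a point): Loose thick filter disc: white ring 48 mm in diameter, 10 mm thick, lying flat. There may be one or two of these (None: absent). Position: the part's centre, half-way up; z axis up along the bore. Bore 19 mm, right through, so a loose fit on the 14 mm spindle.
- thin_disc_1_centre (a point): Loose thin filter disc: white ring 38 mm in diameter, 8 mm thick, lying flat. There may be one or two of these (None: absent). Position: the part's centre, half-way up; z axis up along the bore. Bore 19 mm, right through, so a loose fit on the 14 mm spindle.
- thin_disc_2_centre (a point): Loose thin filter disc: white ring 38 mm in diameter, 8 mm thick, lying flat. There may be one or two of these (None: absent). Position: the part's centre, half-way up; z axis up along the bore. Bore 19 mm, right through, so a loose fit on the 14 mm spindle.
- collar_centre (a point): Loose knurled aluminium collar: ring 29 mm in diameter, 14 mm high, lying flat. Position: the part's centre, half-way up; z axis up along the bore. Bore 19 mm, right through, so a loose fit on the 14 mm spindle.
- bowl_mouth (a point): Filter bowl: grey cup, 70 mm outside, 64 mm inside diameter, 82 mm long (78 deep), closed end with a knob. About 90 g. This point: centre of the mouth, in the rim's plane; z runs along the axis from mouth to knob (up when mouth down). Starts lying level in the cradle, axis 64 mm above the bench, mouth to the robot's right (y-) and a little away, 0.02 to 0.42 rad off the -y direction, knob to the left.
- bowl_knob (a point): Centre of the bowl's knob, on the axis 99.5 mm from the mouth's plane: 28 mm in diameter, 25 mm long, on a 20 mm neck 7 mm long. z as bowl_mouth. Gripped with the tool sloping 45 degrees down towards the cup, fingers level across the knob, the bowl comes mouth down when the tool is turned half round about its own axis; any turn about the vertical is then free.
- cradle: Fixed grey cradle, 85 x 80 mm base with two pairs of V arms up to 46 mm high, that holds the bowl. Origin: centre of its underside; x axis points along the bowl's axis towards its mouth. A tall microscope stands to the right of the work, from y = -0.12 m, and a wall cupboard behind it, from x = 0.85 m; lower clutter stands left and behind.
- petri_dish: Bystander: closed clear petri dish, 60 mm in diameter and 15 mm high, among the parts; not part of the filter. Origin: centre of its underside.
Not all that is in view belongs to the job. What is shaped like the part that bears hub_centre but pink is not meant.

How it is judged:
On the way, in this order (a step that is already met when the one before it is completed fails the run):
1. the flanged hub sits on the base plate round the spindle (horizontal distance between hub_centre and spindle_foot below 0.006 m and angle between hub_centre's own z axis and vertical below 0.08 rad and z of hub_centre in the frame of spindle_foot between 0.007 and 0.0125 m), for 0.2 s.
2. every thick disc lies flat on the spindle above the hub (all of step 1 and horizontal distance between each of thick_disc_1_centre, thick_disc_2_centre and spindle_foot below 0.006 m and angle between each of thick_disc_1_centre, thick_disc_2_centre's own z axis and vertical below 0.08 rad and z of thick_disc_1_centre in the frame of spindle_foot between 0.0225 and 0.0375 m and z of thick_disc_2_centre in the frame of spindle_foot between 0.0225 and 0.0375 m), for 0.2 s.
3. every thin disc lies flat on the spindle above the thick ones (all of step 2 and horizontal distance between each of thin_disc_1_centre, thin_disc_2_centre and spindle_foot below 0.006 m and angle between each of thin_disc_1_centre, thin_disc_2_centre's own z axis and vertical below 0.08 rad and z of thin_disc_1_centre in the frame of spindle_foot between 0.0315 and 0.0545 m and z of thin_disc_2_centre in the frame of spindle_foot between 0.0315 and 0.0545 m and z of each of thin_disc_1_centre, thin_disc_2_centre in the frame of thick_disc_1_centre above 0.0065 m and z of each of thin_disc_1_centre, thin_disc_2_centre in the frame of thick_disc_2_centre above 0.0065 m), for 0.2 s.
4. the collar lies flat on the thin discs (all of step 3 and horizontal distance between collar_centre and spindle_foot below 0.006 m and angle between collar_centre's own z axis and vertical below 0.08 rad and z of collar_centre in the frame of spindle_foot between 0.0425 and 0.0655 m and z of collar_centre in the frame of thin_disc_1_centre above 0.0085 m and z of collar_centre in the frame of thin_disc_2_centre above 0.0085 m), for 0.2 s.
5. the bowl stands mouth down over the stack (horizontal distance between bowl_mouth and spindle_foot below 0.009 m and angle between bowl_mouth's own z axis and vertical below 0.05 rad and z of bowl_mouth in the frame of spindle_foot below 0.003 m), for 0.2 s.
At the end, for the whole second after the job is handed in: From below: hub, thick discs, thin discs, collar on the spindle, each within 6 mm of its axis and 0.08 rad of flat, all down (within about 3 mm); bowl over them mouth down within 0.05 rad, centred within 9 mm, rim within 3 mm of the plate, at rest (all of step 4 and all of step 5 and linear speed of bowl below 0.02 m/s); the robot touches nothing.
It fails at once if the petri dish is pushed more than 30 mm (distance of petri_dish from where it was at the start of the episode above 0.03 m).
Of thick_disc_1, thick_disc_2 only 1 to 2 are there at a start; the rules pass over those that are not, and their reading is None.
Of thin_disc_1, thin_disc_2 only 1 to 2 are there at a start; the rules pass over those that are not, and their reading is None.
At some moment in a run one of thick_disc_1, thick_disc_2, thin_disc_1, thin_disc_2, collar may be knocked a few centimetres aside while the robot is not near it.
It also fails if it takes over 210 s, if anything falls off the work surface, if the arm or the gripper's body presses on something with over 40 N, if the wrist force passes 120 N, or if a joint passes its speed limit or range.

## Working session

There is one attempt and no reset: what is moved stays moved. The work goes in short steps, Python scripts to look and compute and a tool call to move; the robot and the scene stay as the last step left them, time stands still between calls to the robot, and variables do not carry over. Pictures are saved under pics/ and viewed, and the job is handed in when it is done.

Besides the shell and the picture viewer there is one more tool, called after "Request:" by a JSON object that holds its "method" and its "body", one argument or row to a line. move_arm: Moves the arm, as the interface text tells. Its arguments: {"type":"object","properties":{"plan":{"type":"array","items":{"type":"array"}},"newtons":{"type":"number"}},"required":["plan"]}

```bash
ls; mkdir -p pics
python3 - <<'E'
from bench import r
import cv2,numpy as np
s=r.sense()
for k,v in s.items(): print(k,np.round(v,4))
for n in("side","top"):
    c=r.calibration(n); print(n,c["K"],c["k1"],np.round(c["extrinsics"],4))
    cv2.imwrite(f"pics/{n}0.png",r.capture(n)[:,:,::-1])
E
```

```text
pics
time 0.0
joint_positions [-1.2517  0.3117  0.014   1.513  -0.0044  1.3192 -0.0272]
qvel [-0.0006  0.0003 -0.0004 -0.0005 -0.0006  0.0011  0.0009]
joint_torque [-1.00000e-04 -3.79912e+01  1.46100e-01 -2.30594e+01  1.23000e-02
  1.32000e-02  0.00000e+00]
ee_pos [0.194  0.5141 0.3028]
tcp_rot [-0.5635 -3.0903  0.0036]
force [ 0.2629 -0.1123  0.5862]
torque [ 0.0227 -0.0783 -0.0123]
opening 0.0855
side [[622.46170403   0.         318.92888724]
 [  0.         622.46170403 242.20332755]
 [  0.           0.           1.        ]] -0.0691847702004424 [[-0.9998 -0.0197  0.0065  0.588 ]
 [ 0.0204 -0.8729  0.4874  0.7648]
 [-0.0039  0.4874  0.8732  1.0403]
 [ 0.      0.      0.      1.    ]]
top [[500.68887036   0.         318.22543922]
 [  0.         500.68887036 242.18230297]
 [  0.           0.           1.        ]] -0.10717566599415236 [[-0.0125  0.9871 -0.1596  0.3887]
 [-0.9999 -0.0111  0.01    0.1998]
 [ 0.0081  0.1598  0.9871  1.1922]
 [ 0.      0.      0.      1.    ]]
```

View pics/side0.png

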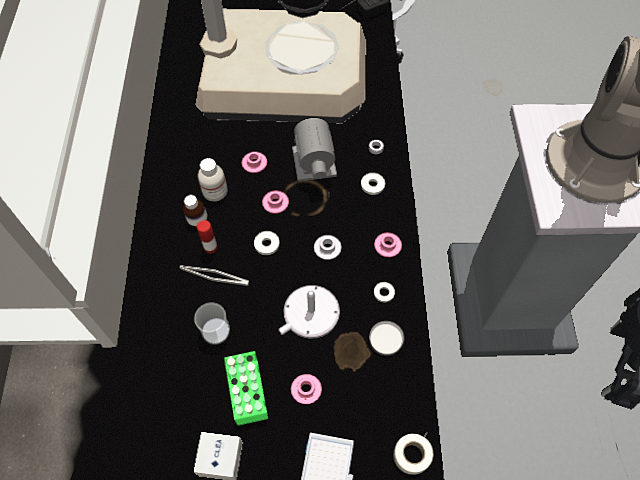

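View pics/top0.png

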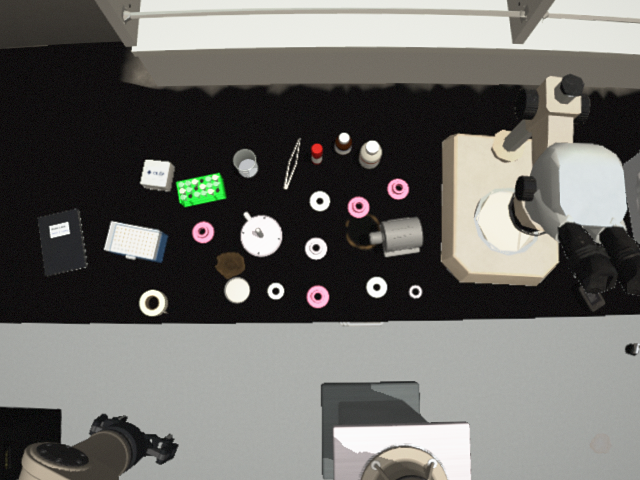

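```bash
cat > h.py <<'E'
import numpy as np,cv2
from bench import r
from scipy.spatial.transform import Rotation as R
from scipy.optimize import least_squares
def ray(n,px):
    c=r.calibration(n);K=np.array(c["K"]);E=np.array(c["extrinsics"]);k=c["k1"]
    d=np.array([(px[0]-K[0,2])/K[0,0],(px[1]-K[1,2])/K[1,1]]);u=d.copy()
    for _ in range(30): u=d/(1+k*(u@u))
    v=E[:3,:3]@np.array([u[0],-u[1],-1]);return E[:3,3],v
def onz(n,px,z):
    o,v=ray(n,px);return o+v*(z-o[2])/v[2]
def proj(n,P):
    c=r.calibration(n);K=np.array(c["K"]);E=np.array(c["extrinsics"]);k=c["k1"]
    q=(np.atleast_2d(P)-E[:3,3])@E[:3,:3];u=np.stack([q[:,0]/-q[:,2],-q[:,1]/-q[:,2]],1)
    u=u*(1+k*(u**2).sum(1,keepdims=True));return u*[K[0,0],K[1,1]]+[K[0,2],K[1,2]]
def tri(ps,pt):
    A=np.zeros((3,3));b=np.zeros(3)
    for n,p in(("side",ps),("top",pt)):
        o,v=ray(n,p);v=v/np.linalg.norm(v);M=np.eye(3)-np.outer(v,v);A+=M;b+=M@o
    return np.linalg.solve(A,b)
def crop(im,x0,y0,w,h,s,name):
    cv2.imwrite(name,cv2.resize(im[y0:y0+h,x0:x0+w,::-1],None,fx=s,fy=s,interpolation=cv2.INTER_CUBIC))
E
python3 - <<'E'
from h import *
a=cv2.imread("pics/side0.png")[:,:,::-1];b=cv2.imread("pics/top0.png")[:,:,::-1]
crop(a,230,110,200,150,4,"pics/s1.png")
crop(a,230,250,200,150,4,"pics/s2.png")
crop(b,190,170,130,100+40,5,"pics/t1.png")
crop(b,290,170,150,140,5,"pics/t2.png")
E
```

```text
(no output)
```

View pics/s1.png

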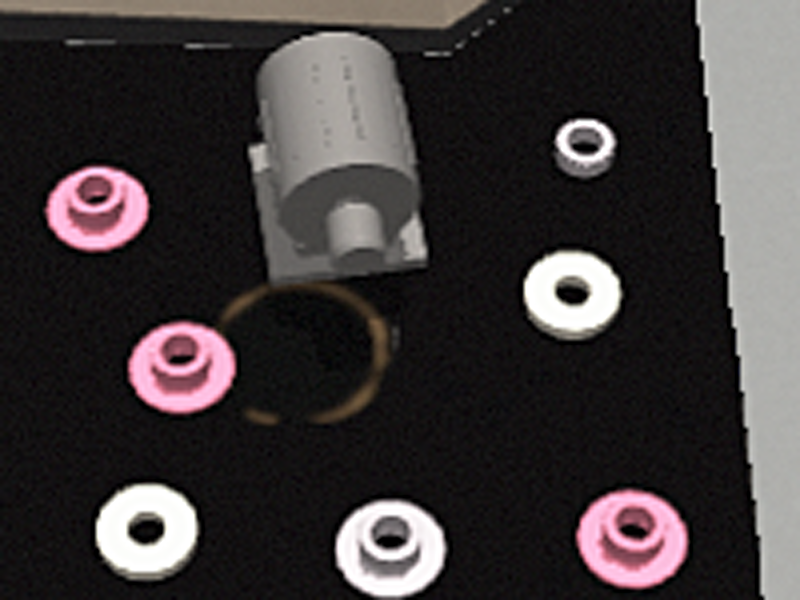

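View pics/s2.png

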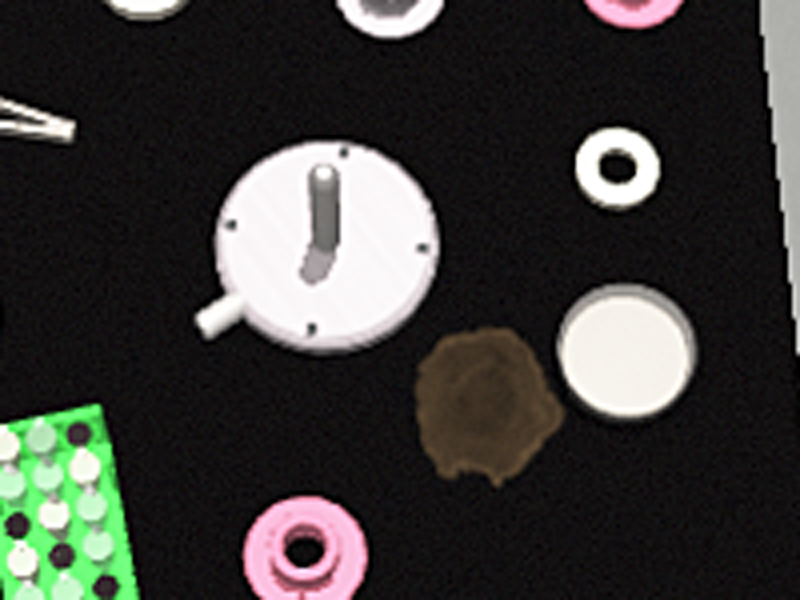

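View pics/t1.png

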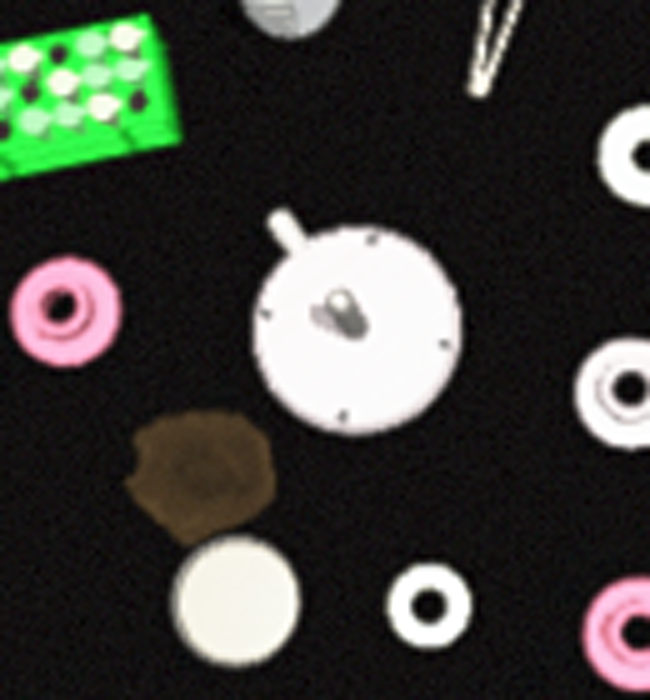

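View pics/t2.png

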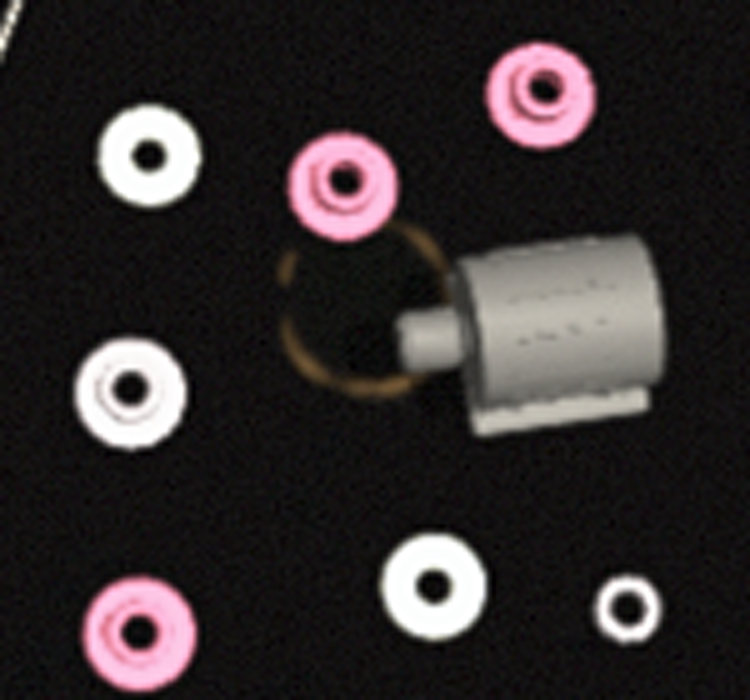

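```bash
cat >> h.py <<'E'
parts={"hub":((327,246),(316,248),2.5,52),"thickA":((267,242),(320,201),5,48),"thickB":((373,183),(376,287),5,48),"thin":((384,292),(276,291),4,38),"collar":((376,146),(415,292),7,29),"dish":((387,338),(237,290),7,60)}
def blob(im,px,w=32):
    x,y=map(int,px);g=im.min(2);g=(g>110).astype(np.uint8)
    n,l,st,ce=cv2.connectedComponentsWithStats(g)
    d=[(np.hypot(*(ce[i]-px)),i) for i in range(1,n) if st[i,4]>60];i=min(d)[1]
    m=(l==i).astype(np.uint8);c,_=cv2.findContours(m,cv2.RETR_EXTERNAL,cv2.CHAIN_APPROX_NONE)
    c=max(c,key=len);hull=cv2.convexHull(c);M=cv2.moments(hull)
    return np.array([M["m10"]/M["m00"],M["m01"]/M["m00"]]),st[i],hull[:,0]
E
python3 - <<'E'
from h import *
a=cv2.imread("pics/side0.png")[:,:,::-1];b=cv2.imread("pics/top0.png")[:,:,::-1]
for k,(s,t,z,d) in parts.items():
    cs,ss,_=blob(a,s);ct,stt,_=blob(b,t)
    print(k,"side",cs.round(1),ss[2:5],onz("side",cs,z/1000).round(4),"top",ct.round(1),stt[2:5],onz("top",ct,z/1000).round(4),"dia",round(stt[2]/500*1.19*1000))
# spindle
for n,im in(("side",a),("top",b)):
    pass
print("tip",tri((311,292.5),(190+340/5,170+300/5)))
print(onz("side",(311,292.5),.084),onz("top",(258,230),.084))
E
```

```text
hub side [327.1 246.7] [ 27  24 435] [0.565  0.1957 0.0025] top [315.6 248.3] [ 22  22 350] [0.5664 0.1943 0.0025] dia 52
thickA side [266.1 242.3] [ 25  24 407] [0.681  0.1848 0.005 ] top [319.4 200.6] [ 20  20 295] [0.6833 0.1835 0.005 ] dia 48
thickB side [372.6 183. ] [ 24  22 364] [0.4695 0.0528 0.005 ] top [376.3 286.9] [ 21  21 313] [0.4716 0.0512 0.005 ] dia 50
thin side [383.9 291.3] [ 21  20 263] [0.4637 0.2918 0.004 ] top [275.2 290.6] [ 17  16 183] [0.4658 0.2911 0.004 ] dia 40
collar side [376. 146.] [ 15  14 103] [ 0.4567 -0.039   0.007 ] top [415.1 291.3] [ 13  14 100] [ 0.4596 -0.041   0.007 ] dia 31
dish side [386.1 337.2] [ 35  33 887] [0.4663 0.3816 0.007 ] top [236.9 289.9] [ 25  25 500] [0.4681 0.3818 0.007 ] dia 60
tip [0.59727482 0.32480326 0.07842986]
[0.59622158 0.32773624 0.084     ] [0.59725951 0.32387988 0.084     ]
```

Run:
```python
from h import *
a=cv2.imread("pics/side0.png")[:,:,::-1];b=cv2.imread("pics/top0.png")[:,:,::-1]
for n,im,p in(("side",a,(311,312)),("top",b,(261,236))):
    c,s,h=blob(im,p);m=np.zeros(im.shape[:2],np.uint8);cv2.fillConvexPoly(m,h,1)
    # robust: remove nipple by opening of raw blob
    g=(im.min(2)>110).astype(np.uint8);g=cv2.morphologyEx(g,cv2.MORPH_CLOSE,np.ones((9,9)));g=cv2.morphologyEx(g,cv2.MORPH_OPEN,cv2.getStructuringElement(cv2.MORPH_ELLIPSE,(15,15)))
    nn,l,st,ce=cv2.connectedComponentsWithStats(g);i=l[int(p[1]),int(p[0])];cc,_=cv2.findContours((l==i).astype(np.uint8),0,1)
    e=cv2.fitEllipse(cc[0]);print(n,np.round(e[0],1),np.round(e[1],1),st[i]);
    for z in(.006,.009,.012):print(z,onz(n,e[0],z).round(4))
crop(b,215,190,100,90,8,"pics/t3.png")
crop(b,355,195,80,70,8,"pics/t4.png")
crop(a,285,105,70,90,8,"pics/s4.png")
```

```text
side [310.7 311.1] [50.9 56.6] [ 284  285   56   52 2331]
0.006 [0.598  0.3287 0.006 ]
0.009 [0.5979 0.33   0.009 ]
0.012 [0.5979 0.3312 0.012 ]
top [260.6 235. ] [40.1 42.5] [ 241  215   41   42 1391]
0.006 [0.5997 0.3263 0.006 ]
0.009 [0.5991 0.3259 0.009 ]
0.012 [0.5986 0.3256 0.012 ]
```

View pics/t3.png

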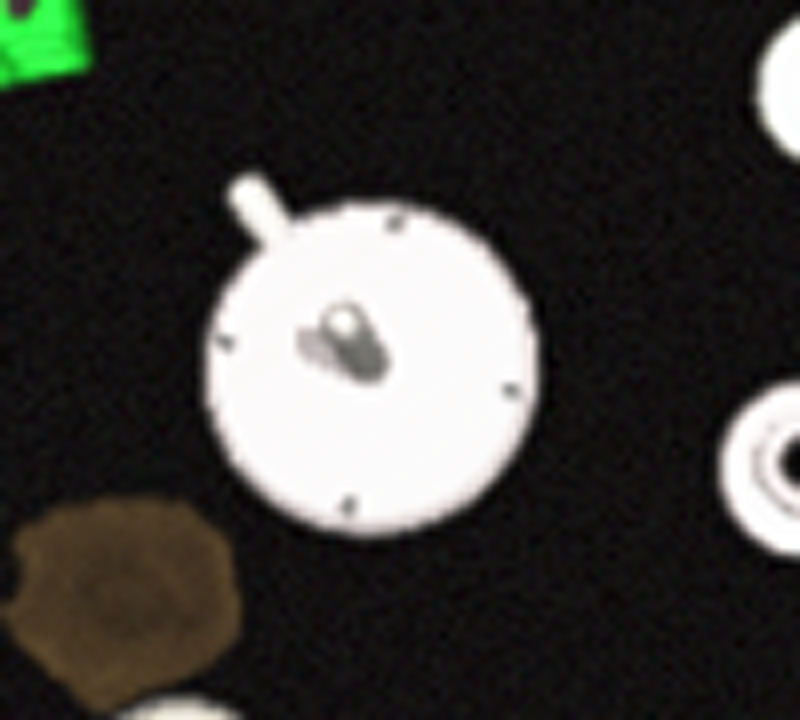

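View pics/t4.png

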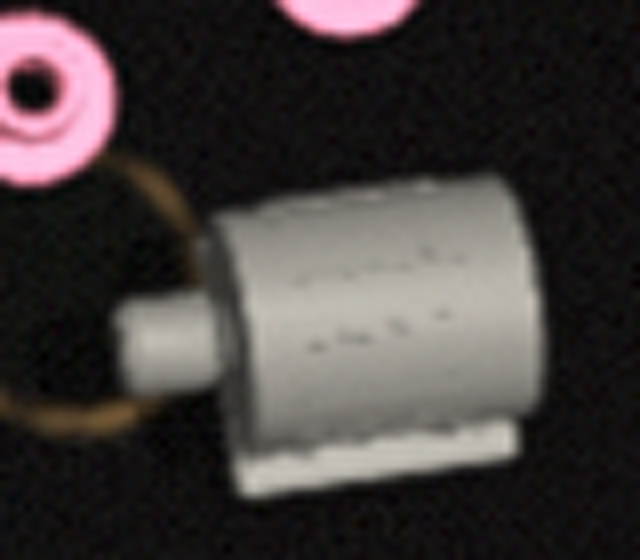

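View pics/s4.png

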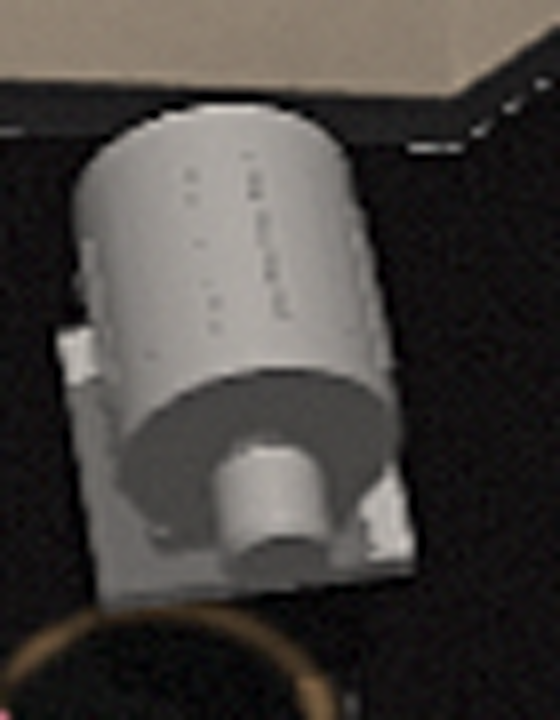

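```bash
cat >> h.py <<'E'
prof={"hub":[(.026,0),(.026,.005),(.015,.005),(.015,.02)],"thick":[(.024,0),(.024,.01)],"thin":[(.019,0),(.019,.008)],"collar":[(.0145,0),(.0145,.014)],"plate":[(.05,0),(.05,.008),(.046,.012)],"dish":[(.03,0),(.03,.015)]}
def silfit(n,im,kind,xy0,z0=0,thr=85,S=4,hw=45):
    """fit xy of an upright solid of revolution by its outline"""
    th=np.linspace(0,2*np.pi,72,endpoint=False);C=np.stack([np.cos(th),np.sin(th)],1)
    c0=proj(n,[*xy0,z0+.005])[0];x0,y0=(c0-hw).astype(int).clip(0);w=2*hw
    g=im[y0:y0+w,x0:x0+w].min(2).astype(np.float32);H,W=g.shape
    u=(np.arange(W*S)+.5)/S-.5;v=(np.arange(H*S)+.5)/S-.5
    g=cv2.remap(g,*np.meshgrid(u.astype(np.float32),v.astype(np.float32)),cv2.INTER_LINEAR);m=(g>thr).astype(np.uint8)
    def sil(xy):
        P=np.vstack([np.hstack([C*rr+xy,np.full((72,1),z+z0)]) for rr,z in prof[kind]])
        q=proj(n,P);hu=cv2.convexHull(q.astype(np.float32))[:,0]
        return ((hu-[x0,y0]+.5)*S-.5)
    def cost(xy):
        hu=sil(xy);k=np.zeros_like(m);cv2.fillConvexPoly(k,np.round(hu*16).astype(np.int32),1,shift=4)
        ring=cv2.dilate(k,np.ones((25,25),np.uint8))
        kk=cv2.erode(k,np.ones((13,13),np.uint8))
        return int(((m!=k)&(ring>0)&(kk==0)).sum())
    best=np.array(xy0,float)
    for st in(.004,.002,.001,.0005,.00025):
        for _ in range(12):
            c=[(cost(best+[i*st,j*st]),i,j) for i in(-1,0,1) for j in(-1,0,1)];c0=min(c)
            if c0[1]==0 and c0[2]==0:break
            best=best+[c0[1]*st,c0[2]*st]
    return best,c0[0]/S/S
def both(ims,kind,xy0,z0=0):
    a,ca=silfit("side",ims[0],kind,xy0,z0);b,cb=silfit("top",ims[1],kind,xy0,z0)
    print(kind,"side",a.round(4),ca,"top",b.round(4),cb,"mean",((a+b)/2).round(4))
    return (a+b)/2
E
python3 - <<'E'
from h import *
a=cv2.imread("pics/side0.png")[:,:,::-1];b=cv2.imread("pics/top0.png")[:,:,::-1]
for k,p in(("plate",(.598,.327)),("hub",(.566,.195)),("thick",(.682,.184)),("thick",(.47,.052)),("thin",(.465,.291)),("collar",(.458,-.04)),("dish",(.467,.382))): both((a,b),k,p)
E
```

```text
plate side [0.597 0.327] 70.25 top [0.5988 0.3255] 46.8125 mean [0.5979 0.3263]
hub side [0.5648 0.1952] 19.5 top [0.5665 0.194 ] 27.0625 mean [0.5656 0.1946]
thick side [0.6808 0.1845] 24.25 top [0.683 0.184] 18.6875 mean [0.6819 0.1842]
thick side [0.4695 0.0528] 23.625 top [0.472  0.0512] 27.25 mean [0.4708 0.052 ]
thin side [0.4638 0.2918] 17.125 top [0.465  0.2905] 22.5625 mean [0.4644 0.2911]
collar side [ 0.457  -0.0388] 18.3125 top [ 0.4593 -0.041 ] 14.25 mean [ 0.4581 -0.0399]
dish side [0.4662 0.3805] 74.875 top [0.4683 0.3815] 14.25 mean [0.4673 0.381 ]
```

```bash
cat >> h.py <<'E'
np.set_printoptions(suppress=True,precision=4)
def go(target,axes_y=None,down=True,Rt=None):
    """print shift(cm) and turn in tool axes to TCP target; jaws along axes_y (world)"""
    s=r.sense();p=np.array(s["ee_pos"]);Rm=R.from_rotvec(s["tcp_rot"])
    print("t",round(s["time"],2),"p",p,"z",Rm.as_matrix()[:,2],"y",Rm.as_matrix()[:,1],"F",np.round(s["force"],1),"open",round(float(s["opening"]),4),"j",np.round(s["joint_positions"],2))
    if target is not None: print(" shift cm",(Rm.inv().apply(np.array(target)-p)*100).round(2),"dist",np.linalg.norm(np.array(target)-p).round(3))
    if axes_y is not None:
        y=np.array(axes_y,float);y/=np.linalg.norm(y);z=np.array([0,0,-1.]);Rt=R.from_matrix(np.stack([np.cross(y,z),y,z],1))
    if Rt is not None: print(" turn",(Rm.inv()*Rt).as_rotvec().round(3))
E
python3 - <<'E'
from h import *
go((.5656,.1946,.25),(1,0,0)); go(None,(-1,0,0))
E
```

```text
t 0.1 p [0.194  0.5141 0.3029] z [-0.0007 -0.002  -1.    ] y [ 0.3529  0.9356 -0.0021] F [ 1.2  0.  -0.4] open 0.0854 j [-1.25  0.31  0.01  1.51 -0.    1.32 -0.03]
 shift cm [-46.05 -16.77   5.33] dist 0.493
 turn [-0.002  0.001  1.21 ]
t 0.1 p [0.194  0.5141 0.3029] z [-0.0007 -0.002  -1.    ] y [ 0.3529  0.9356 -0.0021] F [ 1.2  0.  -0.4] open 0.0854 j [-1.25  0.31  0.01  1.51 -0.    1.32 -0.03]
 turn [-0.001 -0.002 -1.932]
```

Request:
{"method": "move_arm", "body": {
  "plan": [
    [[-46,-16.8,5.3],[0,0,1.21],-0.4],
    [[-46,-16.8,5.3],[0,0,1.21],-0.4],
    [[-46,-16.8,5.3],[0,0,1.21],-0.4],
    [[-46,-16.8,5.3],[0,0,1.21],-0.4],
    [[-46,-16.8,5.3],[0,0,1.21],-0.4]
  ],
  "newtons": 40
}}

```text
time: 0.52
ee_pos: [0.352, 0.3778, 0.281]
tcp_rot: [-1.494, -2.763, 0.001]
force: [-0.1, 0.9, -0.3]
opening: 0.0599
```

Run:
```python
from h import *
go((.5656,.1946,.25),(1,0,0))
```

```text
t 0.52 p [0.352  0.3778 0.281 ] z [-0.0004 -0.0004 -1.    ] y [ 0.8368  0.5475 -0.0006] F [-0.1  0.9 -0.3] open 0.0599 j [-1.03  0.26  0.22  1.65 -0.06  1.24 -0.22]
 shift cm [-27.02   7.85   3.1 ] dist 0.283
 turn [-0.001  0.     0.579]
```

Request:
{"method": "move_arm", "body": {
  "plan": [
    [[-27.0,7.85,3.1],[0,0,0.58],-0.3],
    [[-27.0,7.85,3.1],[0,0,0.58],-0.3],
    [[-27.0,7.85,3.1],[0,0,0.58],-0.3],
    [[-27.0,7.85,3.1],[0,0,0.58],-0.3],
    [[-27.0,7.85,3.1],[0,0,0.58],-0.3]
  ]
}}

```text
time: 0.93
ee_pos: [0.51, 0.2441, 0.2581]
tcp_rot: [-2.221, -2.221, 0.001]
force: [0.3, -0.3, -0.5]
opening: 0.0554
```

Run:
```python
from h import *
go((.5656,.1946,.12),(1,0,0))
```

```text
t 0.93 p [0.51   0.2441 0.2581] z [-0.0007 -0.0002 -1.    ] y [ 1.     -0.0001 -0.0007] F [ 0.3 -0.3 -0.5] open 0.0554 j [-0.78  0.39  0.41  1.55 -0.16  1.24 -0.34]
 shift cm [-4.95  5.57 13.81] dist 0.157
 turn [-0.001  0.    -0.   ]
```

Request:
{"method": "move_arm", "body": {
  "plan": [
    [[-2.5,2.8,7],[0,0,0],-0.3],
    [[-4.95,5.57,13.8],[0,0,0],-0.3],
    [[-4.95,5.57,13.8],[0,0,0],-0.3],
    [[-4.95,5.57,13.8],[0,0,0],-0.3],
    [[-4.95,5.57,13.8],[0,0,0],-0.3]
  ]
}}

```text
time: 1.35
ee_pos: [0.5627, 0.1907, 0.1133]
tcp_rot: [-2.221, -2.219, 0.022]
force: [-0.9, -0.8, -1.0]
opening: 0.0556
```

Run:
```python
from h import *
go((.5656,.1946,.0826),(1,0,0))
a=r.capture("side");b=r.capture("top")
crop(a,280,170,100,90,7,"pics/s5.png");crop(b,270,195,90,90,7,"pics/t5.png")
```

```text
t 1.35 p [0.5627 0.1907 0.1133] z [-0.0113 -0.0084 -0.9999] y [ 0.9999 -0.0008 -0.0113] F [-0.9 -0.8 -1. ] open 0.0556 j [-0.62  0.6   0.38  1.63 -0.25  0.98 -0.16]
 shift cm [0.41 0.33 3.07] dist 0.031
 turn [-0.011  0.008 -0.001]
```

View pics/s5.png

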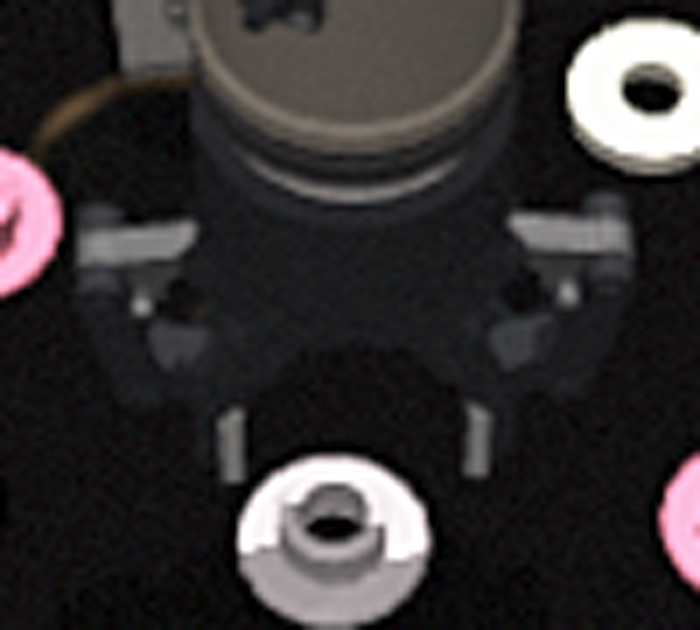

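View pics/t5.png

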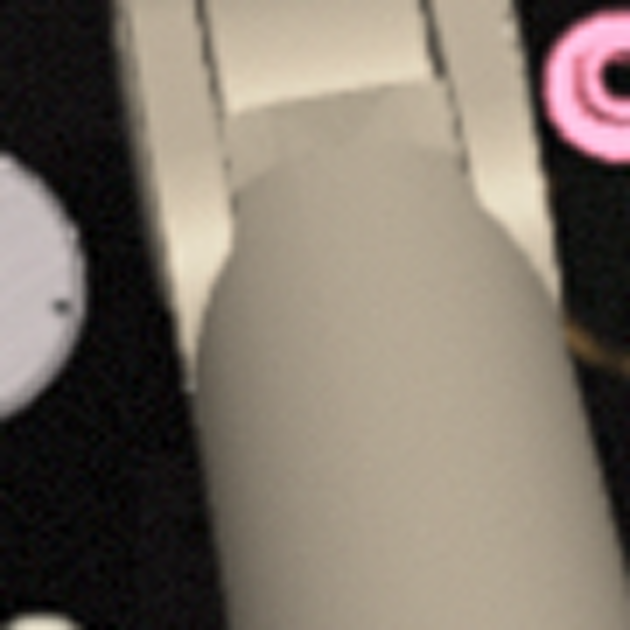

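Run:
```python
from h import *
go((.5656,.1946,.0826),(1,0,0))
def ony(n,px,y):
    o,v=ray(n,px);return o+v*(y-o[1])/v[1]
for px in((313,239),(348,238.3)): print(ony("side",px,.191),ony("side",px,.202))
```

```text
t 1.45 p [0.5642 0.1958 0.1193] z [-0.0034 -0.0013 -1.    ] y [ 1.      0.0036 -0.0034] F [-0.   0.3  0.7] open 0.0553 j [-0.63  0.59  0.38  1.62 -0.25  0.99 -0.16]
 shift cm [-0.11  0.15  3.67] dist 0.037
 turn [-0.003  0.001  0.004]
[0.5914 0.191  0.025 ] [0.5914 0.202  0.0445]
[0.5258 0.191  0.0251] [0.527  0.202  0.0446]
```

Request:
{"method": "move_arm", "body": {
  "plan": [
    [[-0.1,0.15,3.0],[0,0,0],-0.3],
    [[-0.1,0.15,3.7],[0,0,0],-0.3],
    [[-0.1,0.15,3.7],[0,0,0],-0.3],
    [[-0.1,0.15,3.7],[0,0,0],1],
    [[-0.1,0.15,3.7],[0,0,0],1]
  ],
  "newtons": 40
}}

```text
time: 1.87
ee_pos: [0.5673, 0.1966, 0.0857]
tcp_rot: [2.214, 2.228, 0.005]
force: [0.4, 0.3, 0.7]
opening: 0.0322
```

Request:
{"method": "move_arm", "body": {
  "plan": [
    [[0,0,0],[0,0,0],1],
    [[0,0,0],[0,0,0],1],
    [[0,0,0],[0,0,0],1]
  ]
}}

```text
time: 2.12
ee_pos: [0.5676, 0.1964, 0.086]
tcp_rot: [2.215, 2.227, 0.006]
force: [-1.4, 1.4, 5.8]
opening: 0.0272
```

Run:
```python
from h import *
go((.5979,.3263,.2),(1,0,0))
```

```text
t 2.12 p [0.5676 0.1964 0.086 ] z [ 0.003   0.0023 -1.    ] y [1.     0.0056 0.003 ] F [-1.4  1.4  5.8] open 0.0272 j [-0.61  0.63  0.37  1.64 -0.27  0.92 -0.14]
 shift cm [ 12.99   3.14 -11.36] dist 0.175
 turn [ 0.003 -0.002  0.006]
```

Request:
{"method": "move_arm", "body": {
  "plan": [
    [[0,0,-3],[0,0,0],1],
    [[0,0,-6],[0,0,0],1],
    [[0,0,-10],[0,0,0],1],
    [[0,0,-10],[0,0,0],1],
    [[0,0,-10],[0,0,0],1]
  ]
}}

```text
time: 2.53
ee_pos: [0.5687, 0.1958, 0.1876]
tcp_rot: [2.214, 2.225, 0.012]
force: [-0.5, 0.5, -2.4]
opening: 0.0273
```

Run:
```python
from h import *
a=r.capture("side");go((.5979,.3263,.2),(1,0,0))
crop(a,270,150,110,110,6,"pics/s6.png")
```

```text
t 2.58 p [0.5671 0.1955 0.1851] z [ 0.0026  0.0012 -1.    ] y [1.     0.005  0.0027] F [ 0.3  0.4 -2.2] open 0.027 j [-0.64  0.52  0.41  1.55 -0.22  1.11 -0.18]
 shift cm [13.06  3.15 -1.46] dist 0.135
 turn [ 0.003 -0.001  0.005]
```

View pics/s6.png

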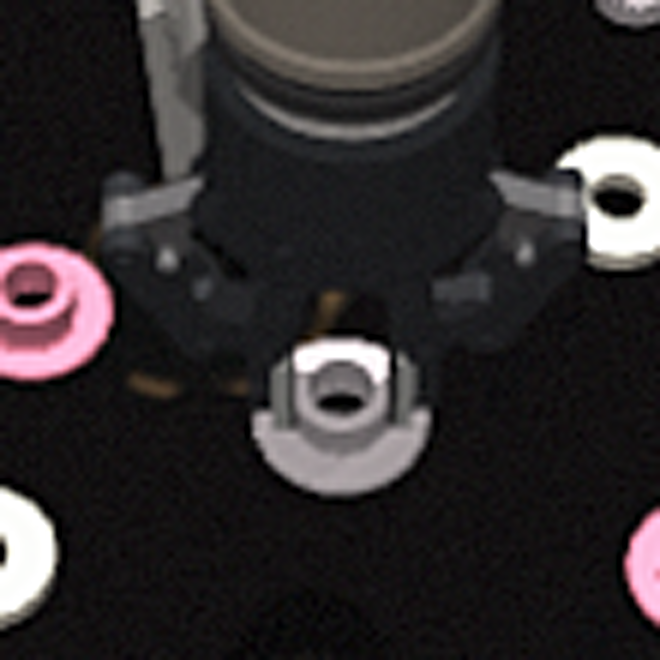

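Request:
{"method": "move_arm", "body": {
  "plan": [
    [[4,1,-0.5],[0,0,0],1],
    [[8,2,-0.5],[0,0,0],1],
    [[11.5,2.8,-0.5],[0,0,0],1],
    [[13.26,3.1,-0.5],[0,0,0],1],
    [[13.26,3.1,-0.5],[0,0,0],1]
  ]
}}

```text
time: 3.0
ee_pos: [0.5941, 0.3358, 0.1856]
tcp_rot: [-2.201, -2.233, 0.001]
force: [-1.1, 0.2, -1.1]
opening: 0.0269
```

Request:
{"method": "move_arm", "body": {
  "plan": [
    [[0,0,0],[0,0,0],1],
    [[0,0,0],[0,0,0],1]
  ]
}}

```text
time: 3.17
ee_pos: [0.5965, 0.3261, 0.187]
tcp_rot: [2.217, 2.225, -0.006]
force: [-0.1, -1.5, -0.1]
opening: 0.0274
```

Run:
```python
from h import *
a=r.capture("side");b=r.capture("top");go((.5980,.3281,.19),(1,0,0))
crop(a,250,220,120,130,6,"pics/s7.png");crop(b,220,190,90,90,7,"pics/t7.png")
```

```text
t 3.27 p [0.5972 0.3253 0.188 ] z [-0.0009 -0.0024 -1.    ] y [ 1.      0.0016 -0.0009] F [ 0.2 -1.8 -0.8] open 0.027 j [-0.75  0.67  0.38  1.28 -0.25  1.23 -0.36]
 shift cm [ 0.28  0.08 -0.2 ] dist 0.003
 turn [-0.001  0.002  0.002]
```

View pics/s7.png

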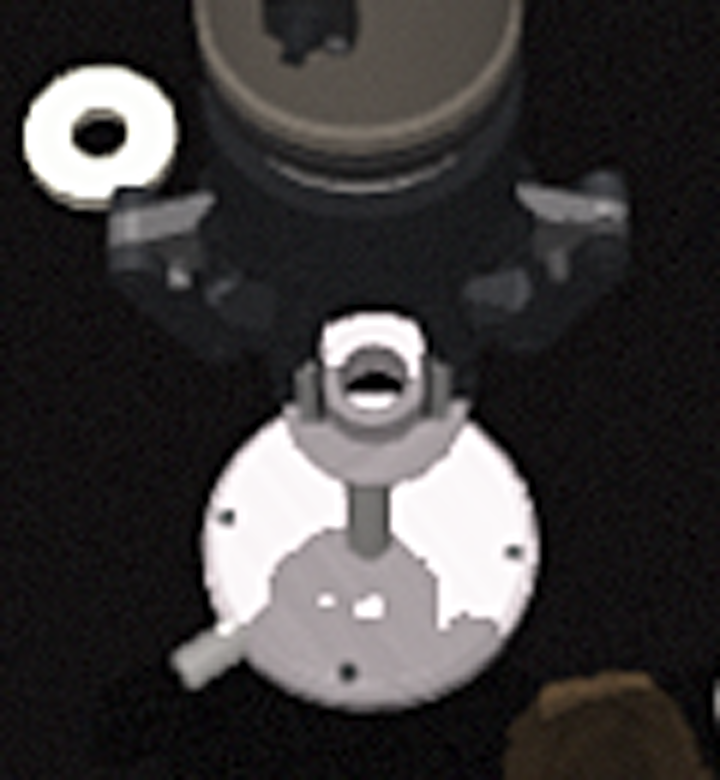

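View pics/t7.png

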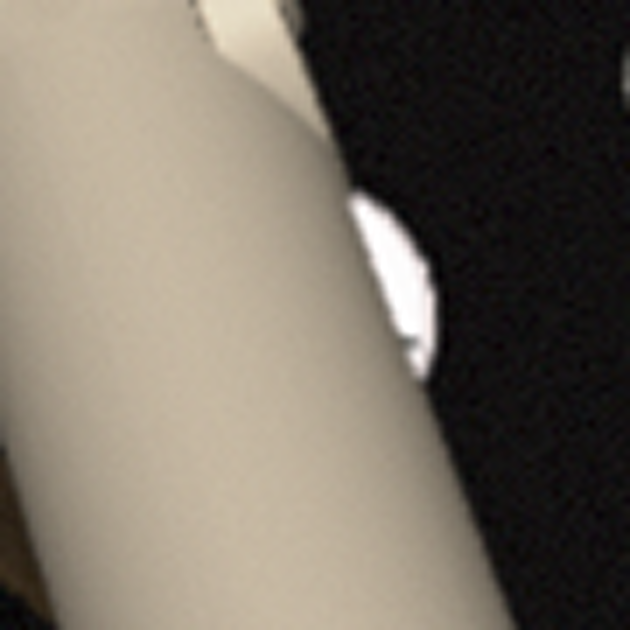

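Run:
```python
from h import *
def cp(P): return (proj("side",P)-[250,220]+.5)*6-.5
print("spindle axis",cp([[.597,.327,z] for z in(.012,.06,.084,.102,.122)]))
for x,y in((.597,.327),(.598,.327),(.597,.325)):
    print(x,y,"bore top",cp([[x,y,.122],[x,y,.1045],[x-.026,y,.1045],[x+.026,y,.1045],[x,y+.026,.102],[x,y+.015,.122],[x-.015,y,.122],[x+.015,y,.122],[x,y-.015,.122]]).round(0).tolist())
```

```text
spindle axis [[369.5102 535.9791]
 [367.0138 470.0993]
 [365.6912 435.166 ]
 [364.6642 408.028 ]
 [363.4862 376.8819]]
0.597 0.327 bore top [[363.0, 377.0], [365.0, 404.0], [459.0, 402.0], [270.0, 406.0], [366.0, 494.0], [364.0, 427.0], [419.0, 376.0], [308.0, 378.0], [363.0, 327.0]]
0.598 0.327 bore top [[360.0, 377.0], [361.0, 404.0], [455.0, 402.0], [267.0, 406.0], [362.0, 494.0], [361.0, 427.0], [415.0, 376.0], [305.0, 378.0], [359.0, 327.0]]
0.597 0.325 bore top [[363.0, 370.0], [364.0, 398.0], [459.0, 396.0], [270.0, 399.0], [366.0, 488.0], [364.0, 420.0], [418.0, 369.0], [308.0, 371.0], [363.0, 321.0]]
```

Request:
{"method": "move_arm", "body": {
  "plan": [
    [[0.25,0.28,0],[0,0,0],1],
    [[0.25,0.28,0],[0,0,0],1],
    [[0.25,0.28,0],[0,0,0],1]
  ]
}}

```text
time: 3.52
ee_pos: [0.6, 0.3301, 0.1889]
tcp_rot: [2.217, 2.226, 0.001]
force: [-0.5, -0.5, -0.5]
opening: 0.0272
```

Run:
```python
from h import *
a=r.capture("side");go((.600,.3281,.19),(1,0,0))
crop(a,250,220,120,130,6,"pics/s8.png")
```

```text
t 3.57 p [0.5998 0.3303 0.1889] z [ 0.0002  0.0002 -1.    ] y [1.     0.0044 0.0002] F [ 0.8 -0.6 -0.8] open 0.027 j [-0.75  0.68  0.38  1.27 -0.25  1.24 -0.36]
 shift cm [-0.22  0.01 -0.11] dist 0.002
 turn [ 0.    -0.     0.004]
```

View pics/s8.png

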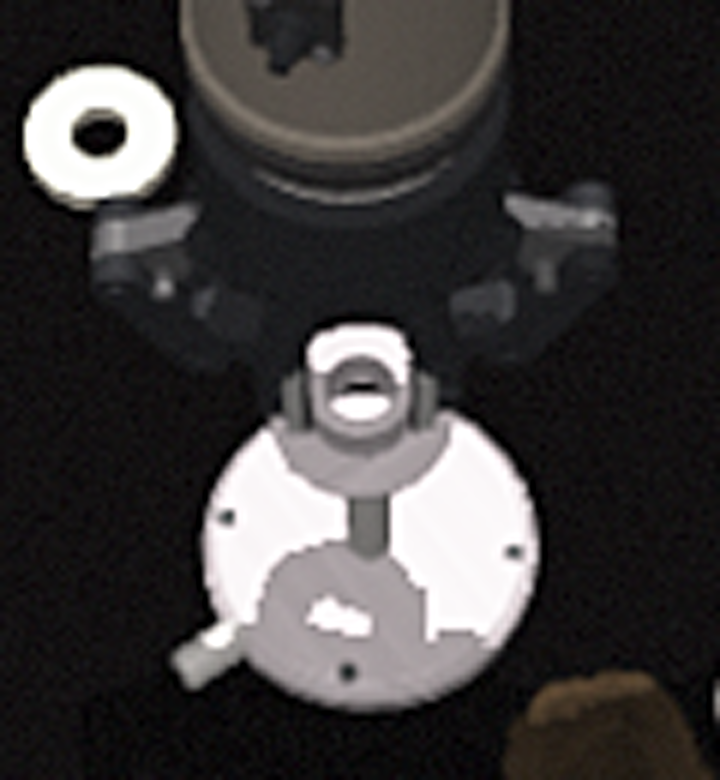

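Request:
{"method": "move_arm", "body": {
  "plan": [
    [[-0.17,-0.08,0.5],[0,0,0],1],
    [[-0.17,-0.08,1.5],[0,0,0],1],
    [[-0.17,-0.08,3],[0,0,0],1],
    [[-0.17,-0.08,4.5],[0,0,0],1],
    [[-0.17,-0.08,5.5],[0,0,0],1]
  ]
}}

```text
time: 3.98
ee_pos: [0.5977, 0.3284, 0.131]
tcp_rot: [-2.215, -2.226, 0.005]
force: [-0.1, -1.4, -0.7]
opening: 0.0273
```

Run:
```python
from h import *
a=r.capture("side");go((.599,.3285,.1),(1,0,0))
crop(a,250,220,120,130,6,"pics/s9.png")
```

```text
t 4.03 p [0.5972 0.3281 0.1291] z [-0.0049 -0.003  -1.    ] y [ 1.      0.0049 -0.0049] F [ 2.1  0.3 -2.4] open 0.0269 j [-0.74  0.73  0.36  1.33 -0.27  1.13 -0.34]
 shift cm [0.05 0.2  2.91] dist 0.029
 turn [-0.005  0.003  0.005]
```

View pics/s9.png

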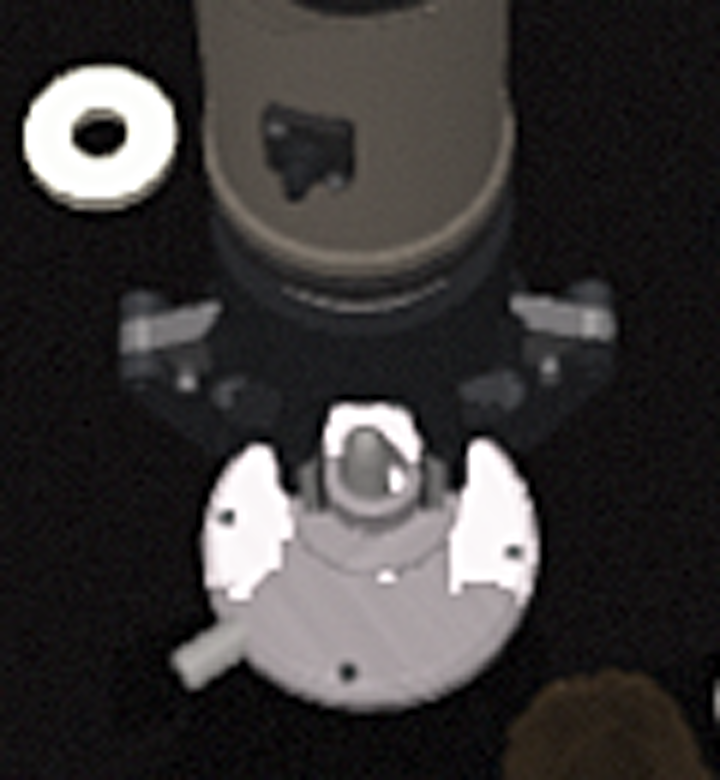

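Request:
{"method": "move_arm", "body": {
  "plan": [
    [[0.05,0.2,1],[0,0,0],1],
    [[0.05,0.2,2],[0,0,0],1],
    [[0.05,0.2,2.7],[0,0,0],1],
    [[0.05,0.2,2.8],[0,0,0],1],
    [[0.05,0.2,2.8],[0,0,0],1]
  ]
}}

```text
time: 4.45
ee_pos: [0.6005, 0.3295, 0.1049]
tcp_rot: [-2.215, -2.227, 0.002]
force: [0.3, -0.4, -0.4]
opening: 0.0272
```

Run:
```python
from h import *
a=r.capture("side");go((.599,.3285,.1),(1,0,0))
crop(a,250,220,120,130,6,"pics/s10.png")
```

```text
t 4.5 p [0.601  0.3296 0.1057] z [ 0.0002  0.0002 -1.    ] y [1.     0.0052 0.0002] F [ 0.5 -0.2 -0.9] open 0.0273 j [-0.74  0.76  0.36  1.35 -0.28  1.08 -0.34]
 shift cm [-0.11 -0.2   0.57] dist 0.006
 turn [ 0.    -0.     0.005]
```

View pics/s10.png

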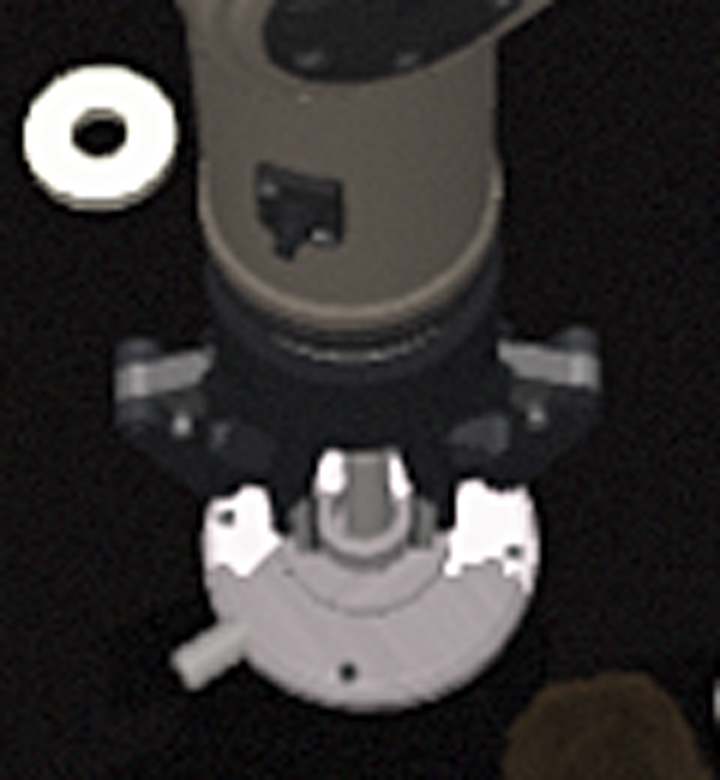

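Request:
{"method": "move_arm", "body": {
  "plan": [
    [[-0.1,-0.15,0.3],[0,0,0],1],
    [[-0.1,-0.15,0.6],[0,0,0],1],
    [[-0.1,-0.15,0.6],[0,0,0],1],
    [[-0.1,-0.15,0.6],[0,0,0],1],
    [[-0.1,-0.15,0.6],[0,0,0],0.0]
  ]
}}

```text
time: 4.92
ee_pos: [0.5995, 0.3286, 0.0999]
tcp_rot: [2.216, 2.227, 0.001]
force: [-0.1, 0.6, -0.4]
opening: 0.0377
```

Request:
{"method": "move_arm", "body": {
  "plan": [
    [[0,0,0],[0,0,0],0],
    [[0,0,0],[0,0,0],0],
    [[0,0,-2],[0,0,0],0],
    [[0,0,-6],[0,0,0],-0.3],
    [[0,0,-10],[0,0,0],-0.3]
  ]
}}

```text
time: 5.33
ee_pos: [0.5981, 0.328, 0.1988]
tcp_rot: [-2.215, -2.226, 0.007]
force: [1.2, 1.2, 0.8]
opening: 0.0556
```

Run:
```python
from h import *
a=r.capture("side");go((.599,.3285,.1),(1,0,0))
crop(a,250,220,120,130,6,"pics/s11.png")
cv2.imwrite("pics/s11f.png",a[:,:,::-1]);cv2.imwrite("pics/t11f.png",r.capture("top")[:,:,::-1])
```

```text
t 5.38 p [0.6031 0.33   0.2109] z [ 0.0135  0.007  -0.9999] y [0.9999 0.0054 0.0136] F [3.2 0.8 7.2] open 0.0554 j [-0.75  0.66  0.38  1.24 -0.24  1.26 -0.36]
 shift cm [-0.22 -0.56 11.08] dist 0.111
 turn [ 0.014 -0.007  0.005]
```

View pics/s11.png

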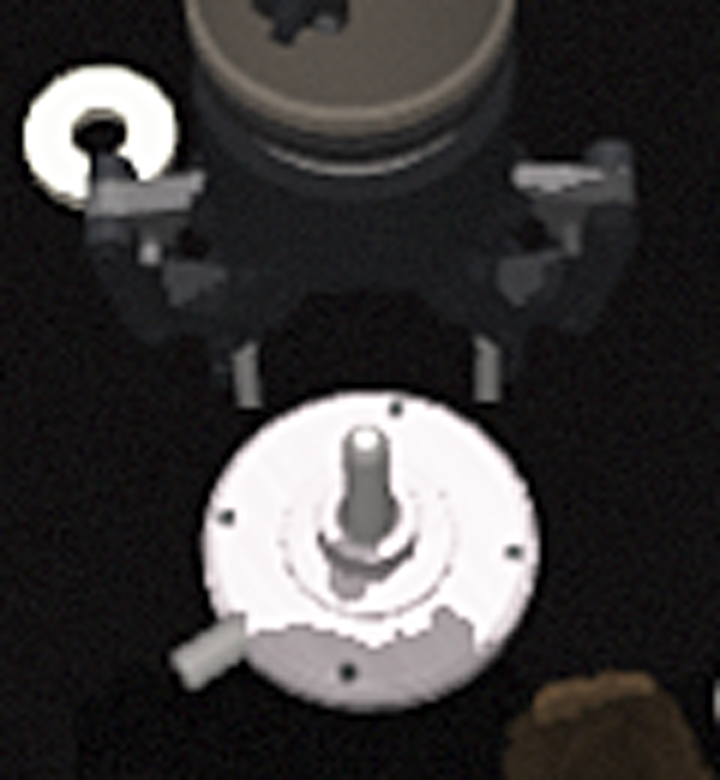

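```bash
cat >> h.py <<'E'
def scan():
    a=r.capture("side");b=r.capture("top")
    return a,b
E
python3 - <<'E'
from h import *
a=cv2.imread("pics/s11f.png")[:,:,::-1]
for k,p in(("thick",(.682,.184)),("thick",(.47,.052)),("thin",(.465,.291)),("collar",(.458,-.04))): print(k,silfit("side",a,k,p))
go((.6836,.184,.2),(1,0,0))
E
```

```text
thick (array([0.6807, 0.1855]), 53.375)
thick (array([0.4695, 0.0527]), 23.5625)
thin (array([0.4638, 0.292 ]), 16.9375)
collar (array([ 0.457 , -0.0395]), 59.75)
t 5.43 p [0.6038 0.33   0.2091] z [ 0.0155  0.0078 -0.9998] y [0.9999 0.0054 0.0156] F [1.7 0.6 0.9] open 0.0556 j [-0.74  0.66  0.38  1.25 -0.25  1.26 -0.36]
 shift cm [-14.65   7.89   0.92] dist 0.167
 turn [ 0.016 -0.008  0.005]
```

View pics/s11f.png

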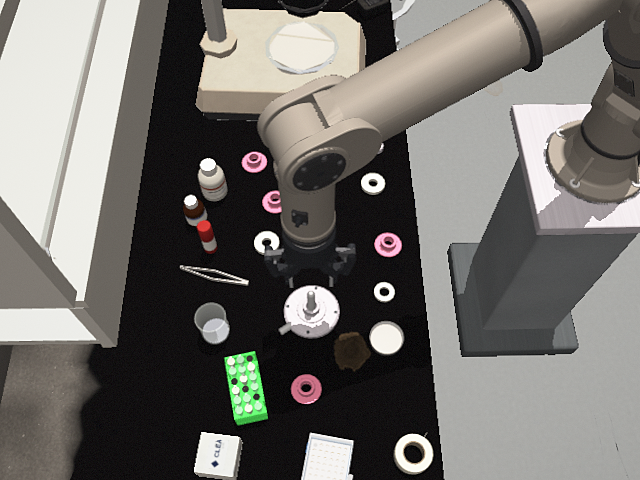

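Request:
{"method": "move_arm", "body": {
  "plan": [
    [[-4,2,0],[0,0,0],-0.45],
    [[-8,4,0],[0,0,0],-0.45],
    [[-12,6.5,0.5],[0,0,0],-0.45],
    [[-14.6,7.9,1.5],[0,0,0],-0.45],
    [[-14.6,7.9,3.5],[0,0,0],-0.45]
  ]
}}

```text
time: 5.85
ee_pos: [0.6856, 0.1684, 0.1681]
tcp_rot: [2.221, 2.2, 0.002]
force: [1.0, -3.4, 0.9]
opening: 0.0617
```

Request:
{"method": "move_arm", "body": {
  "plan": [
    [[0,0,2],[0,0,0],-0.45],
    [[0,0,4],[0,0,0],-0.45],
    [[0,0,5],[0,0,0],-0.45],
    [[0,0,5],[0,0,0],-0.45],
    [[0,0,5],[0,0,0],-0.45]
  ]
}}

```text
time: 6.27
ee_pos: [0.679, 0.1832, 0.1145]
tcp_rot: [-2.215, -2.227, 0.001]
force: [0.6, -0.2, 0.6]
opening: 0.0621
```

Run:
```python
from h import *
a=r.capture("side");go((.6836,.1852,.0745),(1,0,0))
crop(a,220,160,110,110,6,"pics/s12.png")
```

```text
t 6.32 p [0.6798 0.1833 0.1158] z [ 0.002   0.0004 -1.    ] y [1.     0.0057 0.002 ] F [ 0.3 -0.2 -0.1] open 0.0618 j [-0.5   0.79  0.37  1.27 -0.29  1.13 -0.1 ]
 shift cm [0.18 0.37 4.13] dist 0.042
 turn [ 0.002 -0.     0.006]
```

View pics/s12.png

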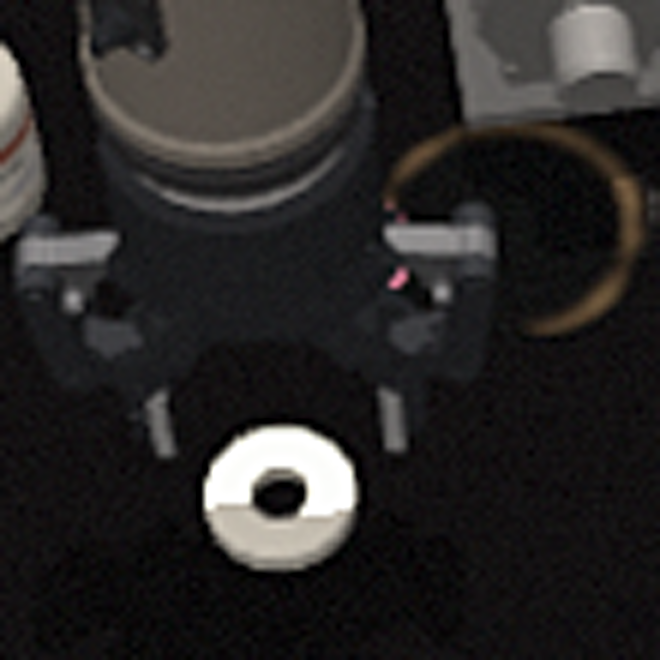

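Request:
{"method": "move_arm", "body": {
  "plan": [
    [[0.18,0.37,2.5],[0,0,0],-0.45],
    [[0.18,0.37,3.9],[0,0,0],-0.45],
    [[0.18,0.37,3.9],[0,0,0],-0.45],
    [[0.18,0.37,3.9],[0,0,0],-0.45],
    [[0.18,0.37,3.9],[0,0,0],-0.45]
  ]
}}

```text
time: 6.73
ee_pos: [0.6833, 0.1848, 0.0767]
tcp_rot: [2.215, 2.227, 0.002]
force: [1.1, 0.3, 0.6]
opening: 0.0616
```

Run:
```python
from h import *
a=r.capture("side");go((.6836,.1852,.0745),(1,0,0))
crop(a,220,160,110,110,6,"pics/s13.png")
```

```text
t 6.78 p [0.6836 0.1848 0.0772] z [ 0.0023  0.0004 -1.    ] y [1.     0.0051 0.0023] F [ 0.6 -0.4 -1. ] open 0.062 j [-0.49  0.83  0.36  1.29 -0.3   1.07 -0.09]
 shift cm [0.04 0.   0.27] dist 0.003
 turn [ 0.002 -0.     0.005]
```

View pics/s13.png

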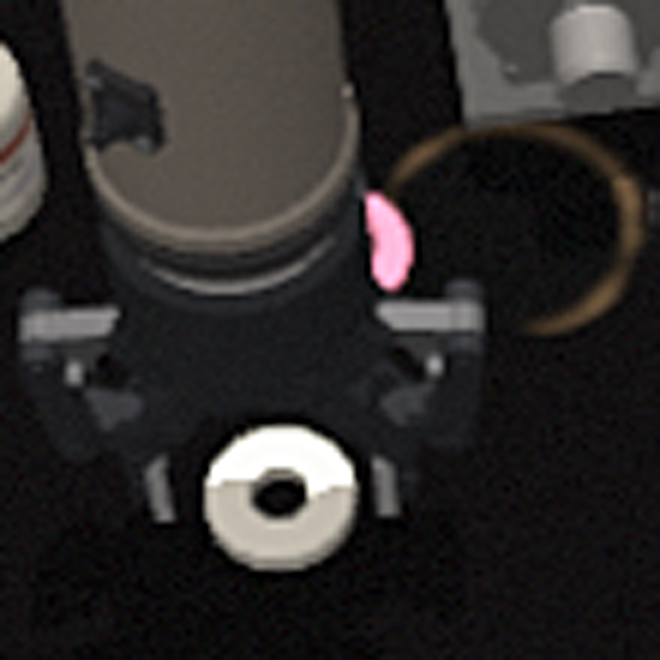

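Run:
```python
from h import *
def ony(n,px,y):
    o,v=ray(n,px);return o+v*(y-o[1])/v[1]
for px in((220+162.5/6-.4,160+521/6-.4),(220+387/6-.4,160+516/6-.4)): print(ony("side",px,.1945),ony("side",px,.1965))
```

```text
[0.7174 0.1945 0.0076] [0.717  0.1965 0.0113]
[0.6464 0.1945 0.008 ] [0.6462 0.1965 0.0116]
```

Request:
{"method": "move_arm", "body": {
  "plan": [
    [[0.04,0,0.4],[0,0,0],-0.45],
    [[0.04,0,0.4],[0,0,0],1],
    [[0.04,0,0.4],[0,0,0],1],
    [[0.04,0,0.4],[0,0,0],1],
    [[0.04,0,0.4],[0,0,0],1]
  ]
}}

```text
time: 7.2
ee_pos: [0.6832, 0.1852, 0.0724]
tcp_rot: [2.215, 2.227, 0.002]
force: [0.4, 0.5, 2.9]
opening: 0.0457
```

Request:
{"method": "move_arm", "body": {
  "plan": [
    [[0,0,0],[0,0,0],1],
    [[0,0,0],[0,0,0],1]
  ]
}}

```text
time: 7.37
ee_pos: [0.6832, 0.1852, 0.0724]
tcp_rot: [2.215, 2.227, 0.002]
force: [0.6, -0.4, 3.6]
opening: 0.0455
```

Request:
{"method": "move_arm", "body": {
  "plan": [
    [[0,0,-2],[0,0,0],1],
    [[0,0,-6],[0,0,0],1],
    [[0,0,-9],[0,0,0],1],
    [[0,0,-11],[0,0,0],1],
    [[0,0,-11],[0,0,0],1]
  ]
}}

```text
time: 7.78
ee_pos: [0.6856, 0.1854, 0.1878]
tcp_rot: [2.211, 2.223, 0.014]
force: [0.4, 0.7, 0.9]
opening: 0.0453
```

Run:
```python
from h import *
a=r.capture("side");go((.6,.3275,.185),(1,0,0))
crop(a,220,140,110,110,6,"pics/s14.png")
```

```text
t 7.83 p [0.6843 0.1852 0.1847] z [ 0.0057  0.0014 -1.    ] y [1.     0.0051 0.0057] F [ 0.3 -0.6 -1. ] open 0.0452 j [-0.5   0.74  0.39  1.19 -0.27  1.26 -0.12]
 shift cm [14.27 -8.36 -0.06] dist 0.165
 turn [ 0.006 -0.001  0.005]
```

View pics/s14.png

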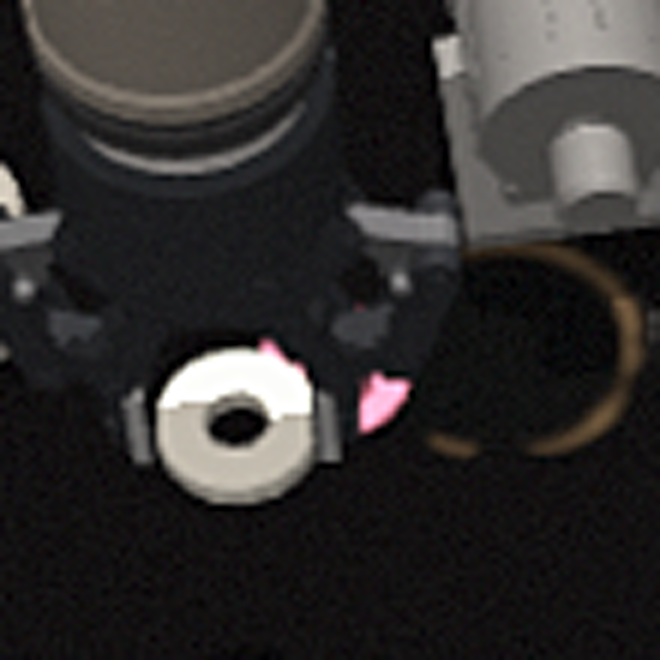

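Request:
{"method": "move_arm", "body": {
  "plan": [
    [[4,-2.2,0],[0,0,0],1],
    [[8,-4.5,0],[0,0,0],1],
    [[11.5,-6.5,0],[0,0,0],1],
    [[13.5,-8,0],[0,0,0],1],
    [[14.25,-8.45,0],[0,0,0],1]
  ]
}}

```text
time: 8.25
ee_pos: [0.5906, 0.3362, 0.1784]
tcp_rot: [-2.196, -2.232, 0.005]
force: [-0.7, 1.7, -1.4]
opening: 0.045
```

Request:
{"method": "move_arm", "body": {
  "plan": [
    [[0,0,0],[0,0,0],1],
    [[0,0,0],[0,0,0],1],
    [[0,0,0],[0,0,0],1]
  ]
}}

```text
time: 8.5
ee_pos: [0.5987, 0.3239, 0.1805]
tcp_rot: [2.218, 2.221, -0.005]
force: [0.5, -1.2, 0.6]
opening: 0.0454
```

Run:
```python
from h import *
a=r.capture("side");go((.5998,.3273,.16),(1,0,0))
crop(a,250,220,120,130,6,"pics/s15.png")
```

```text
t 8.55 p [0.5991 0.3236 0.1809] z [ 0.0003 -0.0032 -1.    ] y [1.     0.0005 0.0003] F [-0.4  0.5 -0. ] open 0.0455 j [-0.74  0.68  0.38  1.29 -0.25  1.22 -0.35]
 shift cm [0.38 0.07 2.09] dist 0.021
 turn [0.    0.003 0.   ]
```

View pics/s15.png

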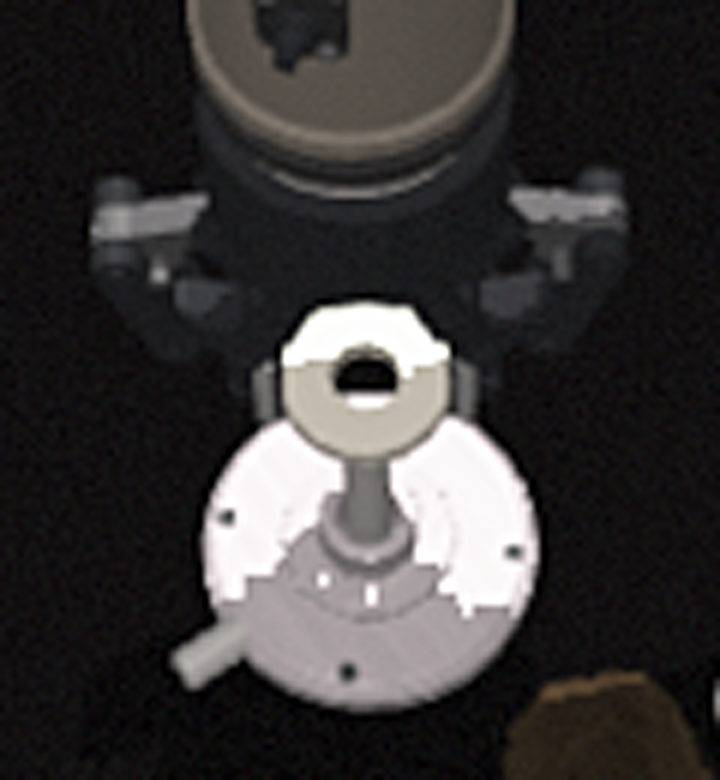

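Request:
{"method": "move_arm", "body": {
  "plan": [
    [[0,0,0],[0,0,0],1],
    [[0,0,0.5],[0,0,0],1],
    [[0,0,1],[0,0,0],1],
    [[0,0,1],[0,0,0],1],
    [[0,0,1],[0,0,0],1]
  ]
}}

```text
time: 8.97
ee_pos: [0.5973, 0.3267, 0.1708]
tcp_rot: [-2.216, -2.226, 0.002]
force: [-1.2, 0.3, -0.4]
opening: 0.0451
```

Run:
```python
from h import *
a=r.capture("side");go((.5998,.3273,.12),(1,0,0))
crop(a,250,220,120,130,6,"pics/s16.png")
```

```text
t 9.02 p [0.5975 0.327  0.1712] z [-0.0007 -0.0003 -1.    ] y [ 1.      0.0049 -0.0007] F [0.5 0.  0.2] open 0.0453 j [-0.75  0.69  0.38  1.3  -0.25  1.2  -0.35]
 shift cm [0.03 0.24 5.12] dist 0.051
 turn [-0.001  0.     0.005]
```

View pics/s16.png

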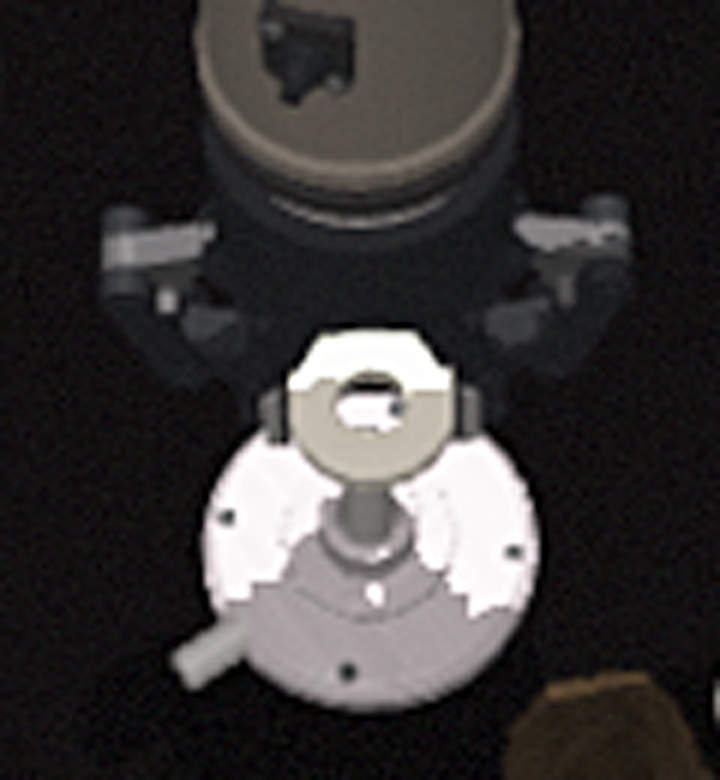

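Request:
{"method": "move_arm", "body": {
  "plan": [
    [[0.03,0.2,0.5],[0,0,0],1],
    [[0.03,0.2,1.5],[0,0,0],1],
    [[0.03,0.2,3],[0,0,0],1],
    [[0.03,0.2,4],[0,0,0],1],
    [[0.03,0.2,5],[0,0,0],1]
  ]
}}

```text
time: 9.43
ee_pos: [0.599, 0.3273, 0.1199]
tcp_rot: [-2.215, -2.227, 0.003]
force: [0.2, 0.2, 0.1]
opening: 0.0456
```

Run:
```python
from h import *
a=r.capture("side");go((.5998,.3273,.107),(1,0,0))
crop(a,250,220,120,130,6,"pics/s17.png")
```

```text
t 9.48 p [0.5979 0.3268 0.1176] z [-0.0048 -0.0027 -1.    ] y [ 1.      0.005  -0.0048] F [-0.9  0.5 -1.7] open 0.0454 j [-0.74  0.74  0.36  1.34 -0.27  1.11 -0.34]
 shift cm [0.05 0.19 1.06] dist 0.011
 turn [-0.005  0.003  0.005]
```

View pics/s17.png

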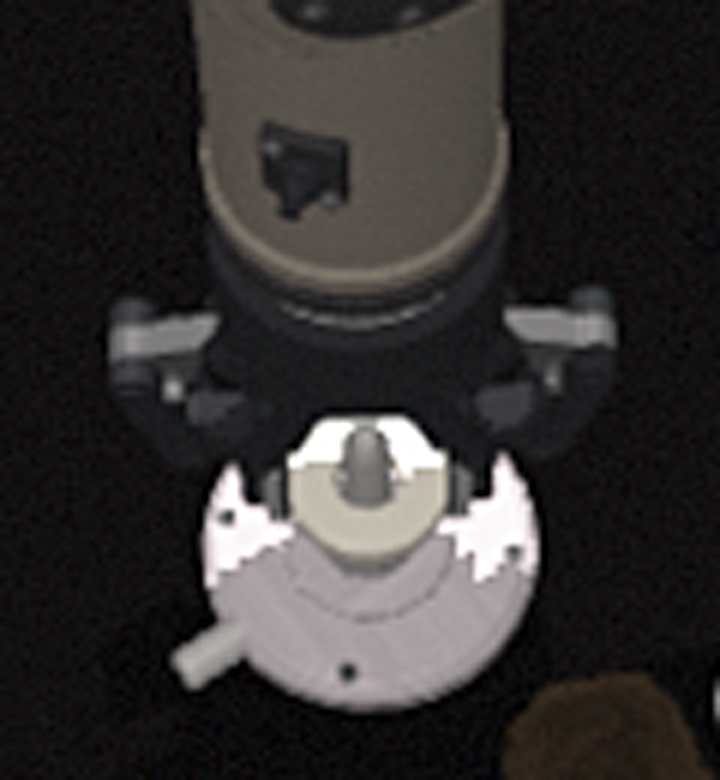

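Request:
{"method": "move_arm", "body": {
  "plan": [
    [[0,0.1,0.7],[0,0,0],1],
    [[0,0.1,1.3],[0,0,0],1],
    [[0,0.1,1.3],[0,0,0],1],
    [[0,0.1,1.3],[0,0,0],1],
    [[0,0.1,1.3],[0,0,0],-0.3]
  ]
}}

```text
time: 9.9
ee_pos: [0.601, 0.3276, 0.1093]
tcp_rot: [2.216, 2.227, 0.002]
force: [0.2, -0.5, 0.7]
opening: 0.0549
```

Request:
{"method": "move_arm", "body": {
  "plan": [
    [[0,0,0],[0,0,0],-0.4],
    [[0,0,0],[0,0,0],-0.4],
    [[0,0,-3],[0,0,0],-0.4],
    [[0,0,-7],[0,0,0],-0.45],
    [[0,0,-9],[0,0,0],-0.45]
  ]
}}

```text
time: 10.32
ee_pos: [0.6021, 0.3281, 0.2035]
tcp_rot: [2.214, 2.226, 0.01]
force: [1.8, 1.0, 1.5]
opening: 0.0622
```

Run:
```python
from h import *
a=r.capture("side");go((.4725,.053,.2),(1,0,0))
crop(a,250,220,120,130,6,"pics/s18.png")
for k,p in(("thick",(.47,.052)),("thin",(.465,.291)),("collar",(.458,-.04))): print(k,silfit("side",a,k,p))
```

```text
t 10.37 p [0.6041 0.3288 0.2079] z [ 0.0128  0.0065 -0.9999] y [0.9999 0.0054 0.0128] F [0.7 0.6 3.5] open 0.0621 j [-0.74  0.67  0.39  1.25 -0.25  1.26 -0.36]
 shift cm [-27.51 -13.32   0.44] dist 0.306
 turn [ 0.013 -0.006  0.005]
thick (array([0.4695, 0.0527]), 23.625)
thin (array([0.4638, 0.2918]), 17.0625)
collar (array([ 0.457 , -0.0395]), 51.0)
```

View pics/s18.png

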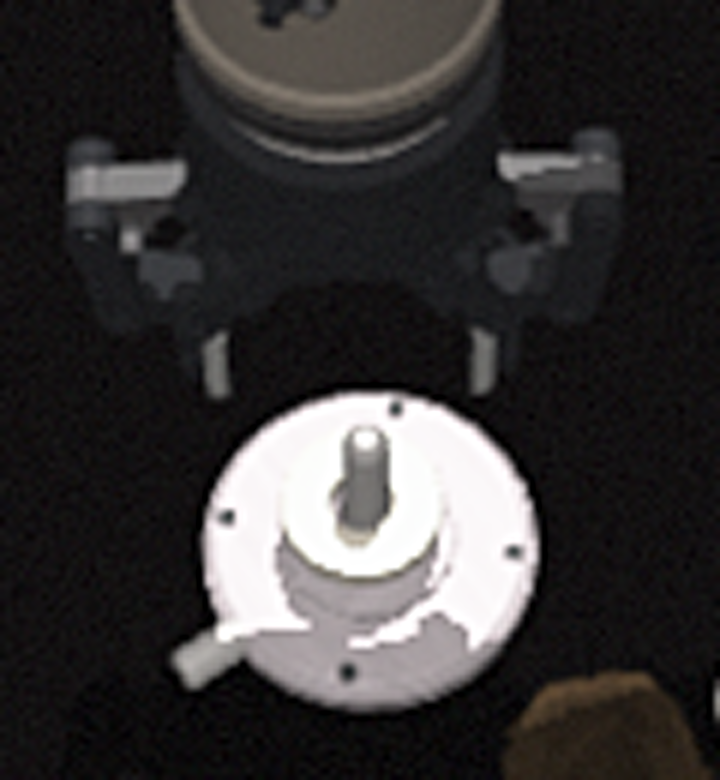

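Request:
{"method": "move_arm", "body": {
  "plan": [
    [[-27.5,-13.2,0],[0,0,0],-0.45],
    [[-27.5,-13.2,0],[0,0,0],-0.45],
    [[-27.5,-13.2,0],[0,0,0],-0.45],
    [[-27.5,-13.2,0],[0,0,0],-0.45],
    [[-27.5,-13.2,0],[0,0,0],-0.45]
  ]
}}

```text
time: 10.78
ee_pos: [0.5104, 0.1375, 0.1989]
tcp_rot: [2.215, 2.227, 0.001]
force: [0.6, -0.3, -0.1]
opening: 0.062
```

Run:
```python
from h import *
go((.4725,.053,.12),(1,0,0))
b=cv2.imread("pics/top0.png")
print(tri((230+357/4-.4,110+215/4),(375.6,238)), onz("top",(375.6,238),.064))
```

```text
t 10.78 p [0.5104 0.1375 0.1989] z [ 0.0009  0.0004 -1.    ] y [1.     0.0053 0.0009] F [ 0.6 -0.3 -0.1] open 0.062 j [-0.64  0.37  0.44  1.74 -0.18  1.07 -0.13]
 shift cm [-8.44 -3.84  7.88] dist 0.122
 turn [ 0.001 -0.     0.005]
[0.577  0.0588 0.081 ] [0.5794 0.0568 0.064 ]
```

Request:
{"method": "move_arm", "body": {
  "plan": [
    [[-3,-1.5,2],[0,0,0],-0.45],
    [[-6,-3,5],[0,0,0],-0.45],
    [[-8.45,-3.85,8],[0,0,0],-0.45],
    [[-8.45,-3.85,8],[0,0,0],-0.45],
    [[-8.45,-3.85,8],[0,0,0],-0.45]
  ]
}}

```text
time: 11.2
ee_pos: [0.4711, 0.0522, 0.1172]
tcp_rot: [-2.219, -2.22, 0.006]
force: [0.3, 0.3, -0.8]
opening: 0.0617
```

Request:
{"method": "move_arm", "body": {
  "plan": [
    [[0,0,1],[0,0,0],-0.45],
    [[0,0,2],[0,0,0],-0.45],
    [[0,0,2],[0,0,0],-0.45],
    [[0,0,2],[0,0,0],-0.45]
  ]
}}

```text
time: 11.53
ee_pos: [0.4735, 0.0557, 0.0983]
tcp_rot: [-2.213, -2.229, 0.0]
force: [0.7, 0.1, 0.1]
opening: 0.062
```

Run:
```python
from h import *
a=r.capture("side");go((.4725,.053,.0735),(1,0,0))
crop(a,320,130,110,90,6,"pics/s19.png")
```

```text
t 11.58 p [0.4737 0.0554 0.0986] z [ 0.0003  0.0001 -1.    ] y [1.     0.0069 0.0003] F [0.9 0.6 0.4] open 0.0619 j [-0.5   0.42  0.43  1.98 -0.24  0.8   0.08]
 shift cm [-0.24 -0.13  2.51] dist 0.025
 turn [ 0.    -0.     0.007]
```

View pics/s19.png

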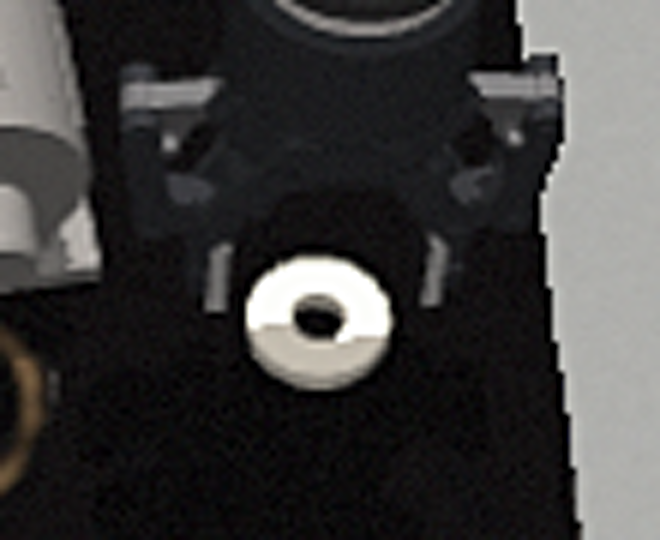

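Request:
{"method": "move_arm", "body": {
  "plan": [
    [[-0.24,-0.1,1.2],[0,0,0],-0.45],
    [[-0.24,-0.1,2.55],[0,0,0],-0.45],
    [[-0.24,-0.1,2.55],[0,0,0],-0.45],
    [[-0.24,-0.1,2.55],[0,0,0],-0.45],
    [[-0.24,-0.1,2.55],[0,0,0],1]
  ]
}}

```text
time: 12.0
ee_pos: [0.4731, 0.0524, 0.0739]
tcp_rot: [2.215, 2.227, 0.002]
force: [0.7, -0.5, 0.3]
opening: 0.0515
```

Request:
{"method": "move_arm", "body": {
  "plan": [
    [[0,0,0],[0,0,0],1],
    [[0,0,0],[0,0,0],1],
    [[0,0,0],[0,0,0],1],
    [[0,0,0],[0,0,0],1]
  ]
}}

```text
time: 12.33
ee_pos: [0.4734, 0.0523, 0.0744]
tcp_rot: [2.215, 2.226, 0.004]
force: [-0.8, -0.7, 6.3]
opening: 0.045
```

Request:
{"method": "move_arm", "body": {
  "plan": [
    [[0,0,-2],[0,0,0],1],
    [[0,0,-6],[0,0,0],1],
    [[0,0,-9],[0,0,0],1],
    [[0,0,-11],[0,0,0],1],
    [[0,0,-11],[0,0,0],1]
  ]
}}

```text
time: 12.75
ee_pos: [0.4755, 0.0522, 0.1878]
tcp_rot: [2.212, 2.223, 0.014]
force: [0.7, -0.3, -1.0]
opening: 0.0452
```

Run:
```python
from h import *
a=r.capture("side");go((.5998,.3273,.185),(1,0,0))
crop(a,320,100,110,90,6,"pics/s20.png")
```

```text
t 12.8 p [0.474  0.0523 0.1855] z [ 0.0059  0.0017 -1.    ] y [1.     0.0052 0.006 ] F [ 0.2 -0.3 -1.1] open 0.0453 j [-0.54  0.28  0.48  1.9  -0.16  0.99  0.01]
 shift cm [27.43 12.72  0.17] dist 0.302
 turn [ 0.006 -0.002  0.005]
```

View pics/s20.png

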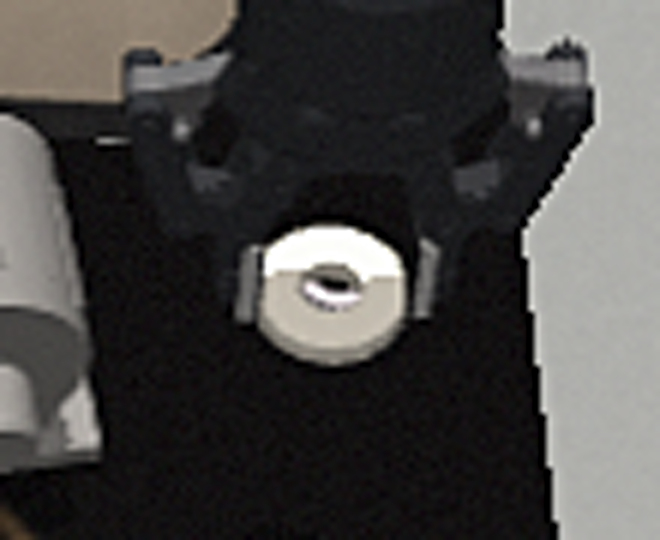

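Request:
{"method": "move_arm", "body": {
  "plan": [
    [[3.7,1.7,0],[0,0,0],1],
    [[7.4,3.4,0],[0,0,0],1],
    [[11.1,5.1,0],[0,0,0],1],
    [[14.8,6.8,0],[0,0,0],1],
    [[18.5,8.5,0],[0,0,0],1]
  ]
}}

```text
time: 13.22
ee_pos: [0.5557, 0.2391, 0.181]
tcp_rot: [-2.215, -2.226, 0.005]
force: [1.8, -0.2, -0.4]
opening: 0.0455
```

Request:
{"method": "move_arm", "body": {
  "plan": [
    [[3.5,1.6,0],[0,0,0],1],
    [[6.5,3,0],[0,0,0],1],
    [[8.3,3.9,0],[0,0,0],1],
    [[8.85,4.15,0],[0,0,0],1],
    [[8.85,4.15,0],[0,0,0],1]
  ]
}}

```text
time: 13.63
ee_pos: [0.5964, 0.328, 0.1804]
tcp_rot: [-2.211, -2.229, 0.005]
force: [0.4, -0.5, -1.3]
opening: 0.0455
```

Request:
{"method": "move_arm", "body": {
  "plan": [
    [[0,0,0],[0,0,0],1],
    [[0,0,0.5],[0,0,0],1],
    [[0,0,1],[0,0,0],1],
    [[0,0,1],[0,0,0],1],
    [[0,0,1],[0,0,0],1]
  ]
}}

```text
time: 14.05
ee_pos: [0.597, 0.325, 0.1726]
tcp_rot: [-2.217, -2.225, 0.002]
force: [0.4, -0.5, -0.6]
opening: 0.0452
```

Run:
```python
from h import *
a=r.capture("side");go((.5998,.3266,.13),(1,0,0))
crop(a,250,220,120,130,6,"pics/s21.png")
```

```text
t 14.1 p [0.5972 0.3255 0.1731] z [-0.0005 -0.0002 -1.    ] y [ 1.      0.0041 -0.0005] F [ 1.3 -0.5 -0.5] open 0.0451 j [-0.75  0.69  0.38  1.3  -0.26  1.2  -0.35]
 shift cm [0.11 0.26 4.31] dist 0.043
 turn [-0.001  0.     0.004]
```

View pics/s21.png

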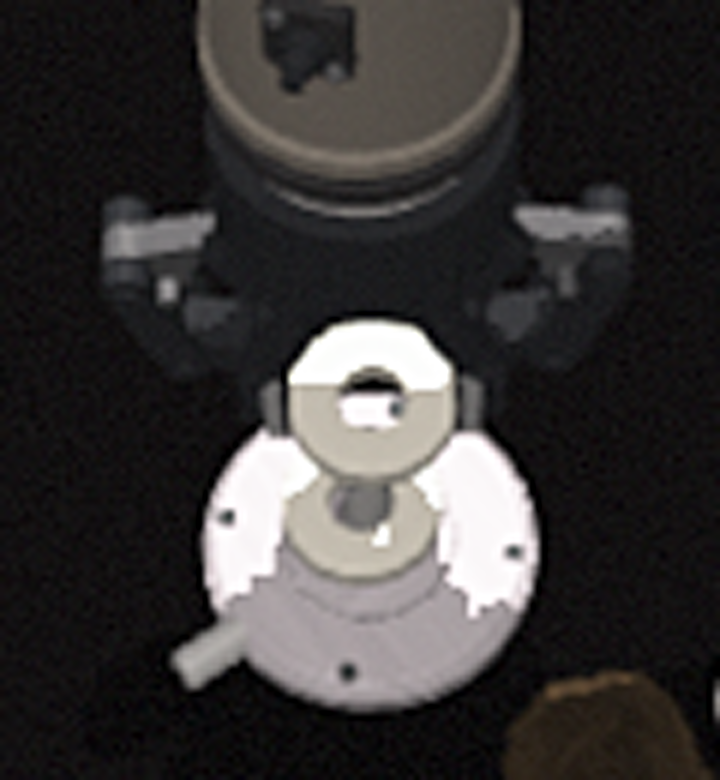

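Request:
{"method": "move_arm", "body": {
  "plan": [
    [[0.1,0.2,0.5],[0,0,0],1],
    [[0.1,0.2,1.5],[0,0,0],1],
    [[0.1,0.2,2.7],[0,0,0],1],
    [[0.1,0.2,3.7],[0,0,0],1],
    [[0.1,0.2,4],[0,0,0],1]
  ]
}}

```text
time: 14.52
ee_pos: [0.5977, 0.3266, 0.1296]
tcp_rot: [-2.215, -2.226, 0.009]
force: [-0.5, -1.1, -0.9]
opening: 0.0456
```

Run:
```python
from h import *
a=r.capture("side");go((.5998,.3266,.118),(1,0,0))
crop(a,250,220,120,130,6,"pics/s22.png")
```

```text
t 14.57 p [0.5978 0.3267 0.1298] z [-0.0049 -0.0026 -1.    ] y [ 1.      0.0051 -0.0049] F [-0.9 -0.1 -0.3] open 0.0455 j [-0.74  0.73  0.37  1.33 -0.27  1.13 -0.34]
 shift cm [-0.01  0.21  1.18] dist 0.012
 turn [-0.005  0.003  0.005]
```

View pics/s22.png

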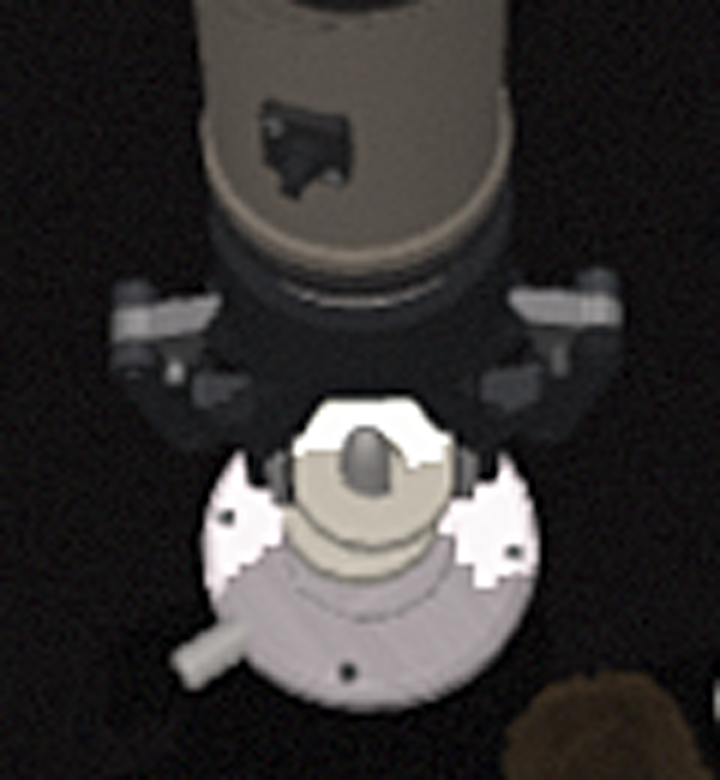

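Request:
{"method": "move_arm", "body": {
  "plan": [
    [[0,0.15,0.6],[0,0,0],1],
    [[0,0.15,1.2],[0,0,0],1],
    [[0,0.15,1.3],[0,0,0],1],
    [[0,0.15,1.3],[0,0,0],1],
    [[0,0.15,1.3],[0,0,0],-0.3]
  ]
}}

```text
time: 14.98
ee_pos: [0.6011, 0.3273, 0.1204]
tcp_rot: [2.216, 2.227, 0.001]
force: [0.4, -0.5, 0.2]
opening: 0.0548
```

Request:
{"method": "move_arm", "body": {
  "plan": [
    [[0,0,0],[0,0,0],-0.4],
    [[0,0,0],[0,0,0],-0.4],
    [[0,0,-3],[0,0,0],-0.4],
    [[0,0,-7],[0,0,0],-0.4],
    [[0,0,-8],[0,0,0],-0.35]
  ]
}}

```text
time: 15.4
ee_pos: [0.6038, 0.3283, 0.2073]
tcp_rot: [2.213, 2.225, 0.017]
force: [1.4, 0.4, 1.9]
opening: 0.0578
```

Run:
```python
from h import *
a=r.capture("side");go((.4662,.292,.12),(1,0,0))
crop(a,250,220,120,130,6,"pics/s23.png")
for k,p in(("thin",(.465,.291)),("collar",(.458,-.04)),("dish",(.467,.38))): print(k,silfit("side",a,k,p))
```

```text
t 15.45 p [0.6044 0.3285 0.2082] z [ 0.0124  0.0063 -0.9999] y [0.9999 0.0053 0.0125] F [1.2 0.6 2.9] open 0.0575 j [-0.74  0.67  0.39  1.24 -0.25  1.26 -0.35]
 shift cm [ -3.63 -13.95   8.62] dist 0.168
 turn [ 0.012 -0.006  0.005]
thin (array([0.4638, 0.2918]), 17.125)
collar (array([ 0.4572, -0.0393]), 48.375)
dish (array([0.4662, 0.3805]), 75.625)
```

View pics/s23.png

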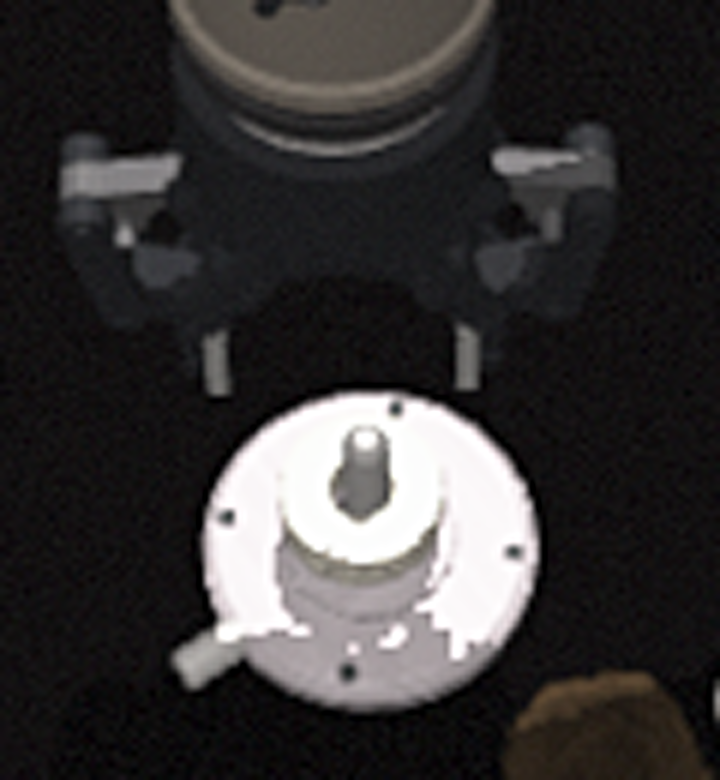

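Request:
{"method": "move_arm", "body": {
  "plan": [
    [[-1,-3.7,0],[0,0,0],-0.35],
    [[-2,-7.4,1.5],[0,0,0],-0.3],
    [[-3,-11,4],[0,0,0],-0.3],
    [[-3.63,-13.95,7],[0,0,0],-0.3],
    [[-3.63,-13.95,9],[0,0,0],-0.3]
  ]
}}

```text
time: 15.87
ee_pos: [0.4535, 0.2884, 0.1077]
tcp_rot: [-2.209, -2.225, 0.014]
force: [-0.7, -0.0, -1.0]
opening: 0.0556
```

Request:
{"method": "move_arm", "body": {
  "plan": [
    [[0,0,0.5],[0,0,0],-0.3],
    [[0,0,1],[0,0,0],-0.3],
    [[0,0,1],[0,0,0],-0.3],
    [[0,0,1],[0,0,0],-0.3],
    [[0,0,1],[0,0,0],-0.3]
  ]
}}

```text
time: 16.28
ee_pos: [0.4641, 0.291, 0.1019]
tcp_rot: [2.216, 2.225, 0.007]
force: [0.5, 0.2, 0.5]
opening: 0.0555
```

Run:
```python
from h import *
a=r.capture("side");go((.4662,.2915,.0725),(1,0,0))
crop(a,330,210,110,100,6,"pics/s24.png")
```

```text
t 16.33 p [0.4637 0.2909 0.1017] z [ 0.0035  0.0018 -1.    ] y [1.     0.0044 0.0035] F [ 0.4 -0.2 -0.2] open 0.0556 j [-0.87  0.52  0.37  1.79 -0.24  0.88 -0.39]
 shift cm [0.06 0.24 2.92] dist 0.029
 turn [ 0.004 -0.002  0.004]
```

View pics/s24.png

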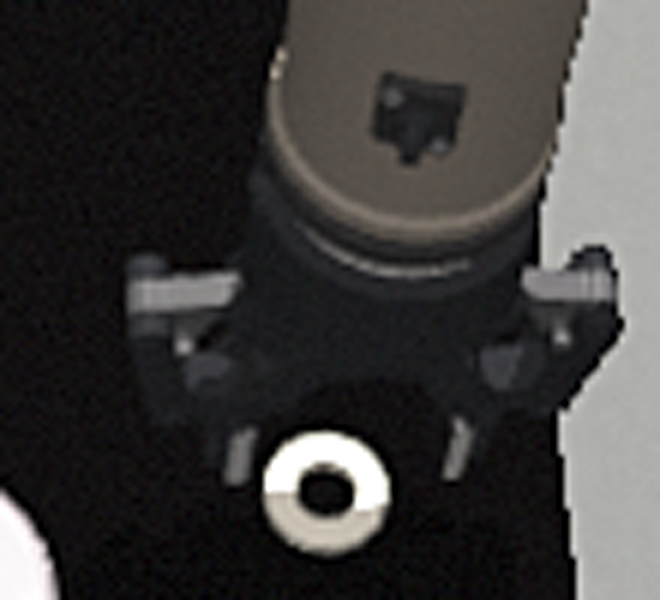

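Request:
{"method": "move_arm", "body": {
  "plan": [
    [[0.06,0.24,1.2],[0,0,0],-0.3],
    [[0.06,0.24,2.7],[0,0,0],-0.3],
    [[0.06,0.24,2.7],[0,0,0],-0.3],
    [[0.06,0.24,2.7],[0,0,0],-0.3],
    [[0.06,0.24,2.7],[0,0,0],1]
  ]
}}

```text
time: 16.75
ee_pos: [0.4644, 0.2909, 0.0733]
tcp_rot: [2.216, 2.227, 0.0]
force: [0.6, 0.2, 0.3]
opening: 0.045
```

Request:
{"method": "move_arm", "body": {
  "plan": [
    [[0,0,0],[0,0,0],1],
    [[0,0,0],[0,0,0],1],
    [[0,0,0],[0,0,0],1],
    [[0,0,0],[0,0,0],1],
    [[0,0,0],[0,0,0],1]
  ]
}}

```text
time: 17.17
ee_pos: [0.4648, 0.2912, 0.074]
tcp_rot: [2.215, 2.227, 0.003]
force: [0.1, -0.5, 5.0]
opening: 0.0353
```

Request:
{"method": "move_arm", "body": {
  "plan": [
    [[0,0,-2],[0,0,0],1],
    [[0,0,-6],[0,0,0],1],
    [[0,0,-9],[0,0,0],1],
    [[0,0,-11],[0,0,0],1],
    [[0,0,-11],[0,0,0],1]
  ]
}}

```text
time: 17.58
ee_pos: [0.4666, 0.2923, 0.188]
tcp_rot: [2.215, 2.226, 0.015]
force: [1.1, 1.1, 0.1]
opening: 0.0355
```

Run:
```python
from h import *
a=r.capture("side");go((.5998,.3266,.185),(1,0,0))
crop(a,330,180,110,100,6,"pics/s25.png")
```

```text
t 17.63 p [0.4653 0.2917 0.1855] z [ 0.0043  0.0034 -1.    ] y [1.     0.0053 0.0043] F [ 0.   0.3 -0.5] open 0.035 j [-0.89  0.42  0.4   1.7  -0.19  1.05 -0.43]
 shift cm [ 3.42 13.47  0.12] dist 0.139
 turn [ 0.004 -0.003  0.005]
```

View pics/s25.png

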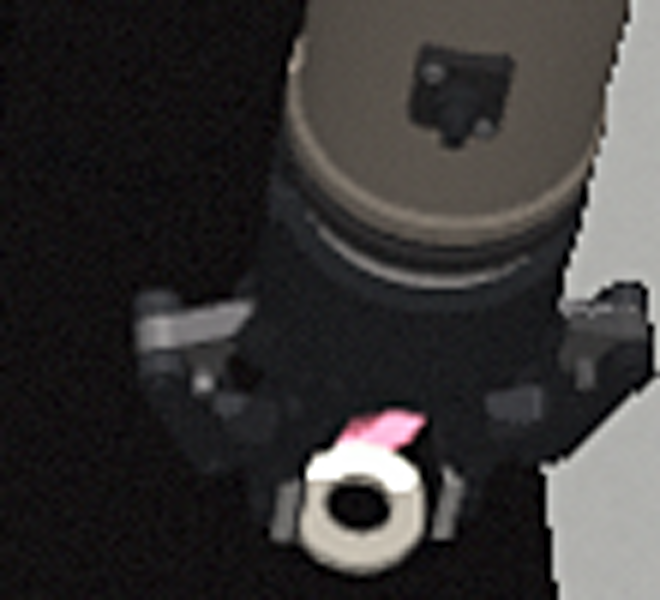

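Request:
{"method": "move_arm", "body": {
  "plan": [
    [[1,3.7,0],[0,0,0],1],
    [[2,7.4,0],[0,0,0],1],
    [[2.8,10.8,0],[0,0,0],1],
    [[3.3,12.9,0],[0,0,0],1],
    [[3.42,13.45,0],[0,0,0],1]
  ]
}}

```text
time: 18.05
ee_pos: [0.6007, 0.325, 0.1801]
tcp_rot: [2.217, 2.224, -0.003]
force: [0.1, -0.6, -0.1]
opening: 0.0351
```

Request:
{"method": "move_arm", "body": {
  "plan": [
    [[0,0,0],[0,0,0],1],
    [[0,0,0],[0,0,0],1],
    [[0,0,0.8],[0,0,0],1],
    [[0,0,0.8],[0,0,0],1],
    [[0,0,0.8],[0,0,0],1]
  ]
}}

```text
time: 18.47
ee_pos: [0.5966, 0.3259, 0.1744]
tcp_rot: [-2.214, -2.227, 0.003]
force: [-0.5, 0.2, -0.0]
opening: 0.0351
```

Run:
```python
from h import *
a=r.capture("side");go((.5998,.3266,.14),(1,0,0))
crop(a,250,220,120,130,6,"pics/s26.png")
```

```text
t 18.52 p [0.5971 0.3259 0.1749] z [-0.0015  0.     -1.    ] y [ 1.      0.0057 -0.0015] F [-0.2  0.4 -0.1] open 0.0352 j [-0.75  0.69  0.39  1.3  -0.26  1.21 -0.34]
 shift cm [0.06 0.27 3.49] dist 0.035
 turn [-0.001 -0.     0.006]
```

View pics/s26.png

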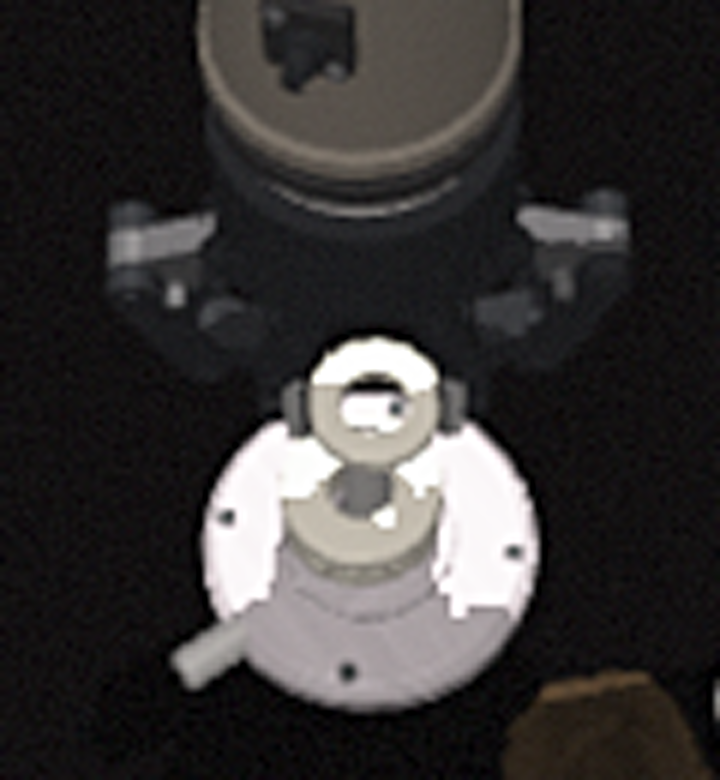

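Request:
{"method": "move_arm", "body": {
  "plan": [
    [[0.05,0.22,0.5],[0,0,0],1],
    [[0.05,0.22,1.2],[0,0,0],1],
    [[0.05,0.22,2.2],[0,0,0],1],
    [[0.05,0.22,3],[0,0,0],1],
    [[0.05,0.22,3.2],[0,0,0],1]
  ]
}}

```text
time: 18.93
ee_pos: [0.5991, 0.3257, 0.1403]
tcp_rot: [-2.215, -2.226, 0.007]
force: [-0.9, -0.8, -0.8]
opening: 0.0351
```

Run:
```python
from h import *
a=r.capture("side");go((.5998,.3266,.128),(1,0,0))
crop(a,250,220,120,130,6,"pics/s27.png")
```

```text
t 18.98 p [0.5993 0.3258 0.1406] z [-0.0038 -0.002  -1.    ] y [ 1.      0.005  -0.0038] F [ 0.1 -0.1  0.2] open 0.035 j [-0.74  0.72  0.38  1.32 -0.27  1.15 -0.33]
 shift cm [0.09 0.05 1.26] dist 0.013
 turn [-0.004  0.002  0.005]
```

View pics/s27.png

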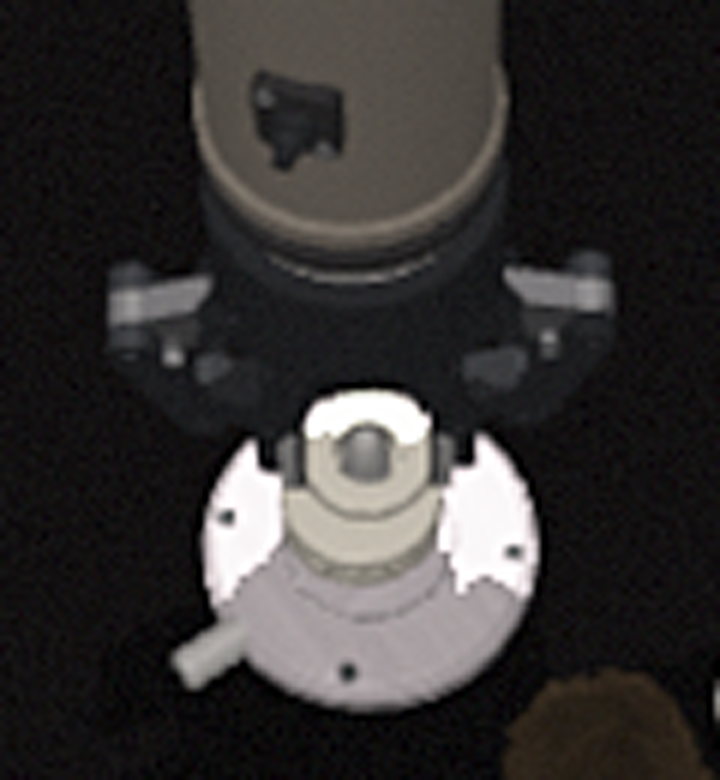

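Request:
{"method": "move_arm", "body": {
  "plan": [
    [[0.05,0.05,0.6],[0,0,0],1],
    [[0.05,0.05,1.2],[0,0,0],1],
    [[0.05,0.05,1.4],[0,0,0],1],
    [[0.05,0.05,1.4],[0,0,0],1],
    [[0.05,0.05,1.4],[0,0,0],0]
  ]
}}

```text
time: 19.4
ee_pos: [0.6011, 0.3268, 0.1291]
tcp_rot: [2.216, 2.227, 0.0]
force: [0.2, -0.5, -0.2]
opening: 0.0424
```

Request:
{"method": "move_arm", "body": {
  "plan": [
    [[0,0,0],[0,0,0],-0.1],
    [[0,0,0],[0,0,0],-0.2],
    [[0,0,-3],[0,0,0],-0.2],
    [[0,0,-7],[0,0,0],-0.2],
    [[0,0,-8],[0,0,0],-0.1]
  ]
}}

```text
time: 19.82
ee_pos: [0.6039, 0.3278, 0.2163]
tcp_rot: [2.213, 2.225, 0.017]
force: [1.7, -0.2, 2.4]
opening: 0.0471
```

Run:
```python
from h import *
a=r.capture("side");go((.460,-.0395,.2),(1,0,0))
crop(a,250,220,120,130,6,"pics/s28.png");cv2.imwrite("pics/s28f.png",a[:,:,::-1])
```

```text
t 19.87 p [0.6044 0.3279 0.2171] z [ 0.0124  0.0062 -0.9999] y [0.9999 0.0053 0.0124] F [0.4 0.4 1.3] open 0.0473 j [-0.75  0.66  0.4   1.23 -0.25  1.28 -0.35]
 shift cm [-36.67 -14.66   1.31] dist 0.395
 turn [ 0.012 -0.006  0.005]
```

View pics/s28.png

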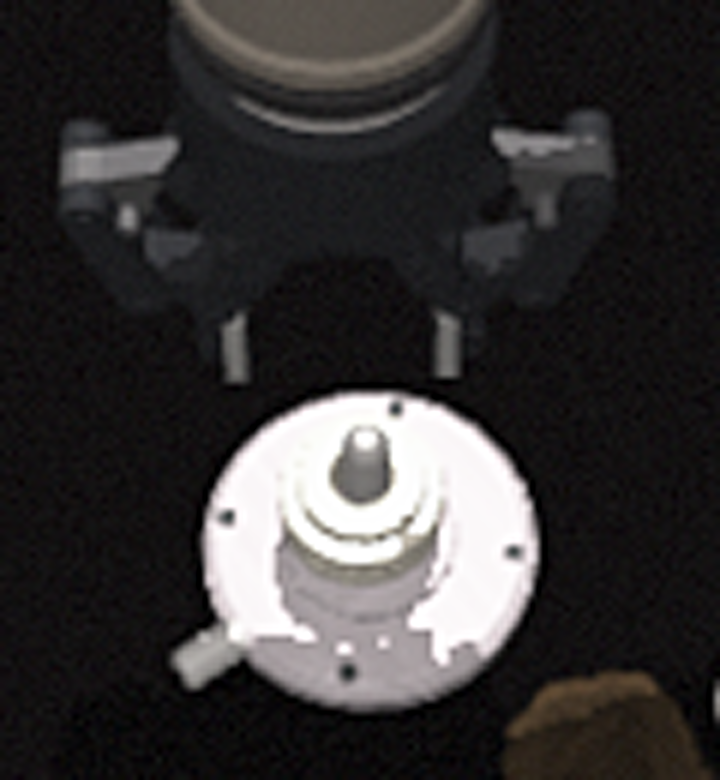

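View pics/s28f.png

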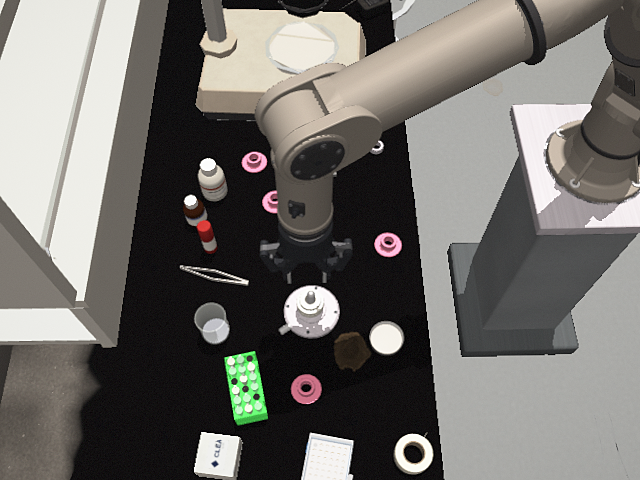

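Request:
{"method": "move_arm", "body": {
  "plan": [
    [[-36.6,-14.6,1],[0,0,0],-0.1],
    [[-36.6,-14.6,1],[0,0,0],-0.1],
    [[-36.6,-14.6,1],[0,0,0],-0.1],
    [[-36.6,-14.6,1],[0,0,0],-0.1],
    [[-36.6,-14.6,1],[0,0,0],-0.1]
  ]
}}

```text
time: 20.28
ee_pos: [0.5241, 0.1312, 0.2041]
tcp_rot: [2.215, 2.227, 0.002]
force: [1.0, 0.1, 0.1]
opening: 0.047
```

Request:
{"method": "move_arm", "body": {
  "plan": [
    [[-3.7,-1.5,0],[0,0,0],-0.1],
    [[-7.5,-3,0],[0,0,0],-0.1],
    [[-11.3,-4.5,0],[0,0,0],-0.1],
    [[-15,-6,0],[0,0,0],-0.1],
    [[-17,-7,0],[0,0,0],-0.1]
  ]
}}

```text
time: 20.7
ee_pos: [0.4539, -0.0427, 0.2044]
tcp_rot: [2.222, 2.219, -0.001]
force: [0.0, -0.5, -0.1]
opening: 0.0467
```

Request:
{"method": "move_arm", "body": {
  "plan": [
    [[0,0,0],[0,0,0],-0.1],
    [[0,0,0],[0,0,0],-0.1]
  ]
}}

```text
time: 20.87
ee_pos: [0.4555, -0.0388, 0.2044]
tcp_rot: [2.22, 2.222, 0.003]
force: [0.2, 0.6, 0.2]
opening: 0.0468
```

Run:
```python
from h import *
a=r.capture("side");go((.460,-.0395,.11),(1,0,0))
crop(a,320,90,110,90,6,"pics/s29.png")
print(silfit("side",a,"collar",(.458,-.04)))
```

```text
t 20.92 p [ 0.4561 -0.0372  0.2043] z [ 0.0017  0.0011 -1.    ] y [1.     0.0043 0.0017] F [ 0.4  0.1 -0.7] open 0.0469 j [-0.42  0.23  0.54  1.92 -0.14  1.03  0.19]
 shift cm [-0.25  0.37  9.43] dist 0.094
 turn [ 0.002 -0.001  0.004]
(array([ 0.457 , -0.0387]), 18.125)
```

View pics/s29.png

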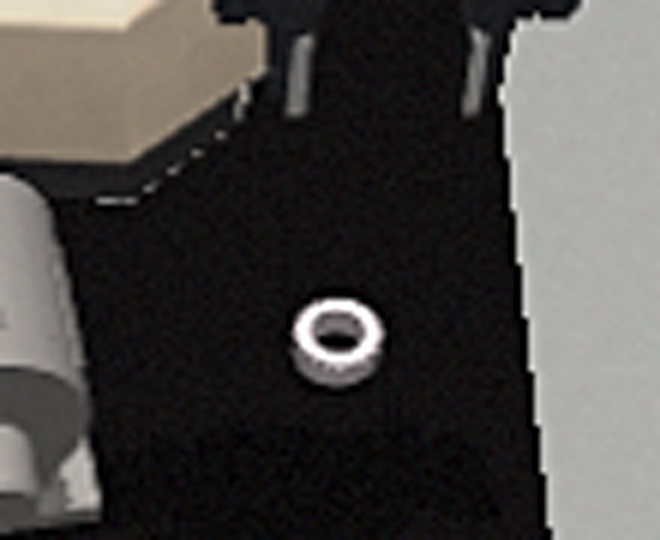

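Request:
{"method": "move_arm", "body": {
  "plan": [
    [[-0.2,0.35,4],[0,0,0],-0.1],
    [[-0.2,0.35,7.5],[0,0,0],-0.1],
    [[-0.2,0.35,9.5],[0,0,0],-0.1],
    [[-0.2,0.35,9.5],[0,0,0],-0.1],
    [[-0.2,0.35,9.5],[0,0,0],-0.1]
  ]
}}

```text
time: 21.33
ee_pos: [0.4592, -0.0379, 0.1082]
tcp_rot: [-2.212, -2.229, 0.002]
force: [0.5, -1.2, 0.5]
opening: 0.047
```

Request:
{"method": "move_arm", "body": {
  "plan": [
    [[0,0,0],[0,0,0],-0.1],
    [[0,0,0],[0,0,0],-0.1],
    [[0,0,0],[0,0,0],-0.1]
  ]
}}

```text
time: 21.58
ee_pos: [0.4607, -0.0392, 0.1105]
tcp_rot: [2.213, 2.226, 0.005]
force: [-0.1, -0.6, -0.6]
opening: 0.0469
```

Run:
```python
from h import *
a=r.capture("side");go((.460,-.0395,.0765),(1,0,0))
crop(a,320,90,110,90,6,"pics/s30.png")
```

```text
t 21.63 p [ 0.4604 -0.0392  0.1103] z [ 0.0033  0.0004 -1.    ] y [1.     0.0056 0.0033] F [-0.7  0.1  0.4] open 0.0472 j [-0.36  0.38  0.5   2.01 -0.25  0.81  0.29]
 shift cm [-0.03 -0.06  3.38] dist 0.034
 turn [ 0.003 -0.     0.006]
```

View pics/s30.png

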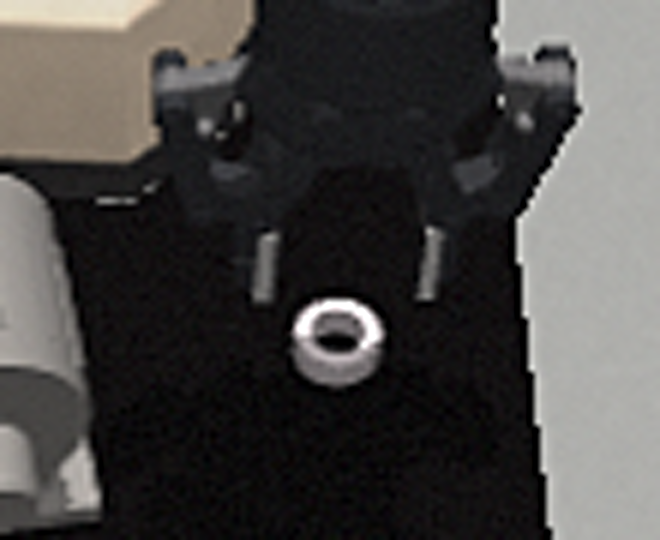

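Request:
{"method": "move_arm", "body": {
  "plan": [
    [[0,-0.05,1.5],[0,0,0],-0.1],
    [[0,-0.05,3.3],[0,0,0],-0.1],
    [[0,-0.05,3.3],[0,0,0],-0.1],
    [[0,-0.05,3.3],[0,0,0],-0.1],
    [[0,-0.05,3.3],[0,0,0],1]
  ]
}}

```text
time: 22.05
ee_pos: [0.4594, -0.0395, 0.0768]
tcp_rot: [2.215, 2.226, 0.002]
force: [0.2, 0.4, 0.2]
opening: 0.0363
```

Request:
{"method": "move_arm", "body": {
  "plan": [
    [[0,0,0],[0,0,0],1],
    [[0,0,0],[0,0,0],1],
    [[0,0,0],[0,0,0],1],
    [[0,0,0],[0,0,0],1],
    [[0,0,0],[0,0,0],1]
  ]
}}

```text
time: 22.47
ee_pos: [0.4597, -0.0395, 0.0772]
tcp_rot: [2.215, 2.226, 0.003]
force: [-1.3, -0.5, 5.7]
opening: 0.0271
```

Request:
{"method": "move_arm", "body": {
  "plan": [
    [[0,0,-2],[0,0,0],1],
    [[0,0,-6],[0,0,0],1],
    [[0,0,-9],[0,0,0],1],
    [[0,0,-11],[0,0,0],1],
    [[0,0,-11],[0,0,0],1]
  ]
}}

```text
time: 22.88
ee_pos: [0.4621, -0.0399, 0.1908]
tcp_rot: [2.211, 2.222, 0.013]
force: [1.1, -0.5, -0.4]
opening: 0.027
```

Run:
```python
from h import *
a=r.capture("side");go((.5998,.3266,.187),(1,0,0))
crop(a,320,60,110,90,6,"pics/s31.png")
```

```text
t 22.93 p [ 0.4607 -0.0395  0.1885] z [ 0.007   0.0008 -1.    ] y [1.     0.0052 0.007 ] F [ 0.5  0.1 -0.8] open 0.0266 j [-0.41  0.26  0.55  1.93 -0.16  0.99  0.21]
 shift cm [36.54 14.1   0.28] dist 0.392
 turn [ 0.007 -0.001  0.005]
```

View pics/s31.png

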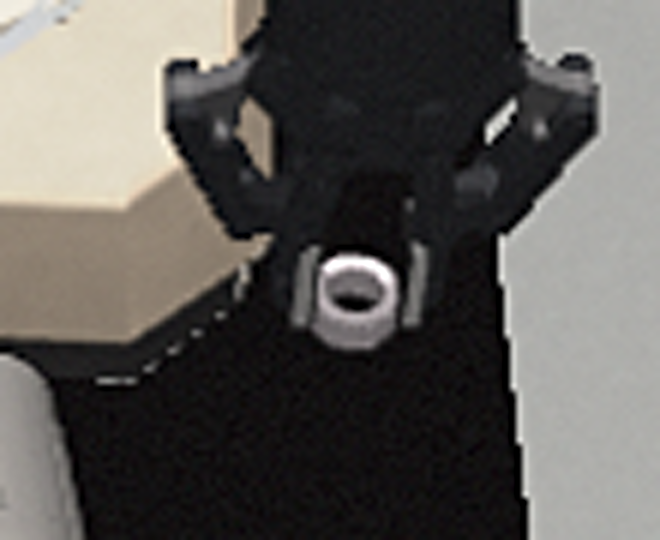

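Request:
{"method": "move_arm", "body": {
  "plan": [
    [[3.6,1.4,0],[0,0,0],1],
    [[7.3,2.8,0],[0,0,0],1],
    [[11,4.2,0],[0,0,0],1],
    [[14.7,5.6,0],[0,0,0],1],
    [[18.5,7.1,0],[0,0,0],1]
  ]
}}

```text
time: 23.35
ee_pos: [0.528, 0.1473, 0.1843]
tcp_rot: [-2.215, -2.225, 0.004]
force: [0.2, -1.4, -0.7]
opening: 0.027
```

Request:
{"method": "move_arm", "body": {
  "plan": [
    [[3.7,1.4,0],[0,0,0],1],
    [[7.4,2.8,0],[0,0,0],1],
    [[11.1,4.2,0],[0,0,0],1],
    [[14.8,5.7,0],[0,0,0],1],
    [[17.5,6.8,0],[0,0,0],1]
  ]
}}

```text
time: 23.77
ee_pos: [0.595, 0.3257, 0.1834]
tcp_rot: [-2.21, -2.229, 0.002]
force: [0.7, 0.8, -0.3]
opening: 0.0268
```

Request:
{"method": "move_arm", "body": {
  "plan": [
    [[0.55,0.25,0],[0,0,0],1],
    [[0.55,0.25,0],[0,0,0],1],
    [[0.55,0.25,0],[0,0,0],1],
    [[0.55,0.25,0],[0,0,0],1],
    [[0.55,0.25,0],[0,0,0],1]
  ]
}}

```text
time: 24.18
ee_pos: [0.5986, 0.324, 0.1858]
tcp_rot: [2.219, 2.223, -0.002]
force: [0.2, 0.4, -1.1]
opening: 0.0267
```

Run:
```python
from h import *
a=r.capture("side");go((.5998,.3267,.15),(1,0,0))
crop(a,250,220,120,130,6,"pics/s32.png")
```

```text
t 24.23 p [0.5986 0.3244 0.1861] z [-0.0002 -0.001  -1.    ] y [ 1.      0.0019 -0.0002] F [-0.2  0.3  0.4] open 0.0271 j [-0.76  0.68  0.4   1.28 -0.27  1.23 -0.34]
 shift cm [0.23 0.13 3.61] dist 0.036
 turn [-0.     0.001  0.002]
```

View pics/s32.png

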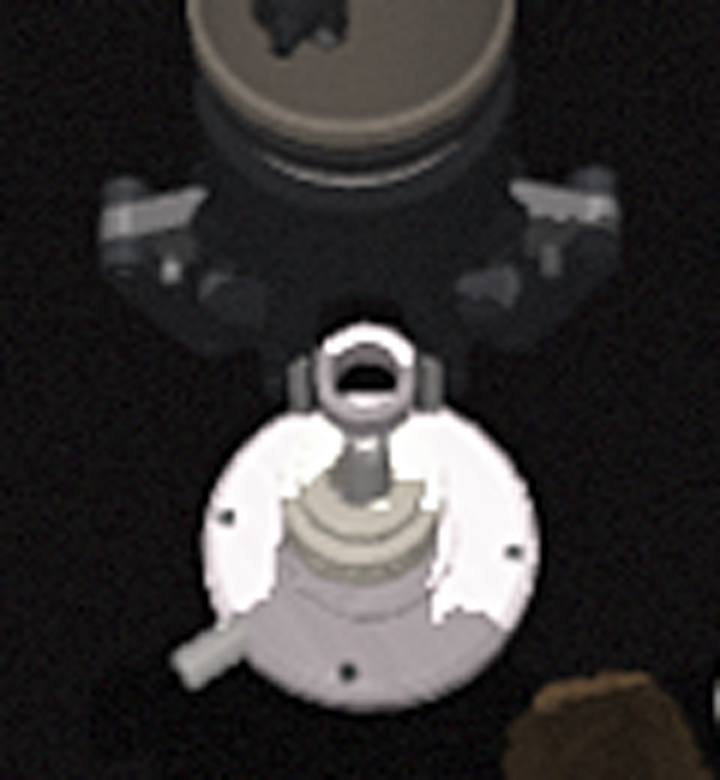

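Request:
{"method": "move_arm", "body": {
  "plan": [
    [[0.1,0.08,0.5],[0,0,0],1],
    [[0.1,0.08,1],[0,0,0],1],
    [[0.1,0.08,1.5],[0,0,0],1],
    [[0.1,0.08,1.7],[0,0,0],1],
    [[0.1,0.08,1.7],[0,0,0],1]
  ]
}}

```text
time: 24.65
ee_pos: [0.5985, 0.3276, 0.1675]
tcp_rot: [-2.215, -2.227, 0.003]
force: [-0.4, 0.2, 0.5]
opening: 0.0269
```

Run:
```python
from h import *
a=r.capture("side");go((.5998,.3267,.139),(1,0,0))
crop(a,250,220,120,130,6,"pics/s33.png")
```

```text
t 24.7 p [0.5988 0.3277 0.1682] z [-0.0011 -0.0006 -1.    ] y [ 1.      0.0052 -0.0011] F [ 0.2  0.7 -0.4] open 0.0271 j [-0.76  0.7   0.4   1.3  -0.27  1.2  -0.34]
 shift cm [-0.1   0.11  2.92] dist 0.029
 turn [-0.001  0.001  0.005]
```

View pics/s33.png

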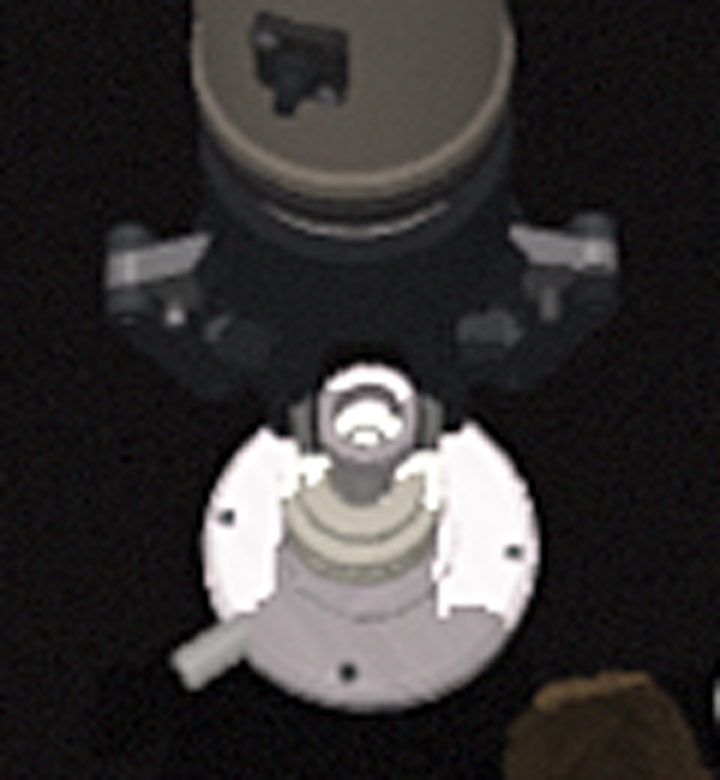

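Request:
{"method": "move_arm", "body": {
  "plan": [
    [[-0.05,0.08,0.8],[0,0,0],1],
    [[-0.05,0.08,1.6],[0,0,0],1],
    [[-0.05,0.08,2.4],[0,0,0],1],
    [[-0.05,0.08,2.7],[0,0,0],1],
    [[-0.05,0.08,2.8],[0,0,0],1]
  ]
}}

```text
time: 25.12
ee_pos: [0.5991, 0.327, 0.1391]
tcp_rot: [-2.215, -2.226, 0.004]
force: [-0.4, -0.3, -0.3]
opening: 0.0269
```

Run:
```python
from h import *
a=r.capture("side");go((.5998,.3267,.139),(1,0,0))
crop(a,250,220,120,130,6,"pics/s34.png")
```

```text
t 25.17 p [0.5994 0.3271 0.1396] z [-0.0017 -0.001  -1.    ] y [ 1.      0.0051 -0.0018] F [0.3 0.3 0.6] open 0.0268 j [-0.75  0.73  0.39  1.32 -0.28  1.15 -0.33]
 shift cm [-0.04  0.04  0.06] dist 0.001
 turn [-0.002  0.001  0.005]
```

View pics/s34.png

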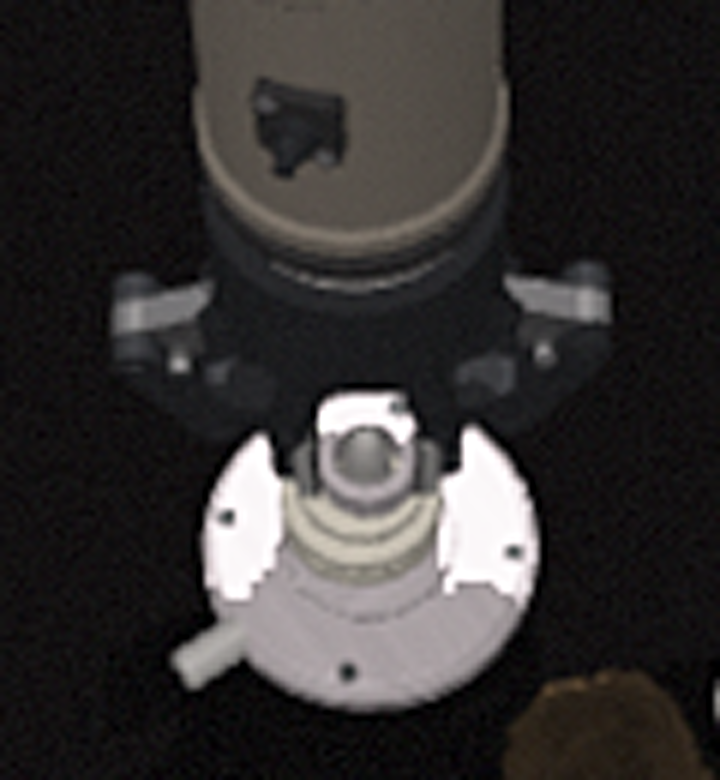

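Request:
{"method": "move_arm", "body": {
  "plan": [
    [[0,0.02,0.1],[0,0,0],1],
    [[0,0.02,0.1],[0,0,0],1],
    [[0,0.02,0.1],[0,0,0],0.1],
    [[0,0.02,0.1],[0,0,0],0],
    [[0,0.02,0.1],[0,0,0],0]
  ]
}}

```text
time: 25.58
ee_pos: [0.6004, 0.3274, 0.1404]
tcp_rot: [2.216, 2.227, 0.001]
force: [-0.7, -0.0, 0.2]
opening: 0.043
```

Request:
{"method": "move_arm", "body": {
  "plan": [
    [[0,0,-2],[0,0,0],0],
    [[0,0,-6],[0,0,0],-0.1],
    [[0,0,-10],[0,0,0],-0.1],
    [[0,0,-12],[0,0,0],-0.1],
    [[0,0,-12],[0,0,0],-0.1]
  ]
}}

```text
time: 26.0
ee_pos: [0.6031, 0.3281, 0.2679]
tcp_rot: [2.212, 2.224, 0.021]
force: [0.4, -0.1, 1.6]
opening: 0.0469
```

Run:
```python
from h import *
a=r.capture("side");go((.5998,.3267,.139),(1,0,0))
crop(a,250,220,120,130,6,"pics/s35.png")
cv2.imwrite("pics/s35f.png",a[:,:,::-1]);cv2.imwrite("pics/t35f.png",r.capture("top")[:,:,::-1])
```

```text
t 26.05 p [0.6019 0.3277 0.2644] z [ 0.0076  0.0038 -1.    ] y [1.     0.0051 0.0076] F [ 1.2  0.3 -0.4] open 0.0471 j [-0.75  0.63  0.42  1.16 -0.25  1.38 -0.36]
 shift cm [-0.15 -0.31 12.54] dist 0.125
 turn [ 0.008 -0.004  0.005]
```

View pics/s35.png

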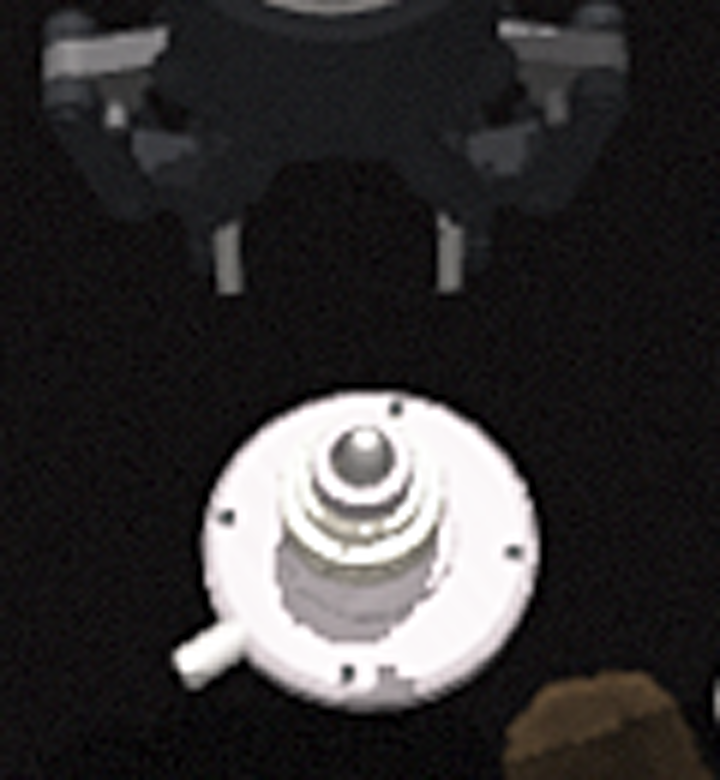

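View pics/t35f.png

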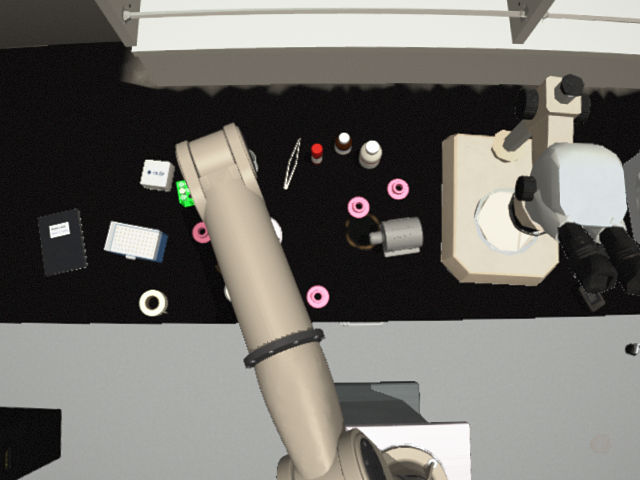

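```bash
cat > bowl.py <<'E'
from h import *
off={"side":np.array([-.001,.0008,0]),"top":np.array([.001,-.0008,0])}
def model(mx,my,al,zz=.064):
    # dir knob->mouth
    d=np.array([np.sin(al),-np.cos(al),0]);u=np.array([np.cos(al),np.sin(al),0]);v=np.array([0,0,1.])
    m=np.array([mx,my,zz]);th=np.linspace(0,2*np.pi,60,endpoint=False)
    def cyl(r,a,b): return np.vstack([m-d*t+r*(np.cos(th)[:,None]*u+np.sin(th)[:,None]*v) for t in(a,b)])
    return [cyl(.035,0,.082),cyl(.014,.087,.112)]
def outline(n,p,S=4,x0=0,y0=0,W=160,H=160):
    k=np.zeros((H*S,W*S),np.uint8)
    for c in model(*p):
        h=cv2.convexHull(proj(n,c+off[n]).astype(np.float32))[:,0]
        h=(h-[x0,y0]+.5)*S-.5;cv2.fillConvexPoly(k,np.round(h*16).astype(np.int32),255,shift=4)
    c,_=cv2.findContours(k,cv2.RETR_EXTERNAL,cv2.CHAIN_APPROX_NONE)
    return np.vstack(c)[:,0],k
win={"side":(265,95,110,110),"top":(345,190,110,90)}
def prep(im,n,S=4):
    x0,y0,W,H=win[n];g=cv2.cvtColor(im[y0:y0+H,x0:x0+W],cv2.COLOR_RGB2GRAY)
    g=cv2.resize(g,None,fx=S,fy=S,interpolation=cv2.INTER_CUBIC);g=cv2.GaussianBlur(g,(0,0),2)
    e=cv2.Canny(g,25,60);return cv2.distanceTransform(255-e,cv2.DIST_L2,5),e,g
if __name__=="__main__":
    ims={"side":cv2.imread("pics/side0.png")[:,:,::-1],"top":cv2.imread("pics/top0.png")[:,:,::-1]}
    D={n:prep(ims[n],n) for n in ims}
    def cost(p,names=("side","top")):
        c=0
        for n in names:
            x0,y0,W,H=win[n];o,_=outline(n,p,4,x0,y0,W,H);d=D[n][0][o[:,1],o[:,0]]
            c+=np.minimum(d,8).mean()
        return c
    from scipy.optimize import differential_evolution as DE
    for names in(("side","top"),("side",),("top",)):
        s=DE(lambda p:cost(p,names),[(.55,.65),(-.08,-.01),(0,.45)],seed=1,tol=1e-6,maxiter=80,popsize=12)
        p=s.x;al=p[2];kn=np.array([p[0],p[1]])-.0995*np.array([np.sin(al),-np.cos(al)])
        print(names,p.round(4),round(s.fun,3),"knob",kn.round(4))
        if len(names)==2:best=p
    for n in ims:
        x0,y0,W,H=win[n];v=cv2.resize(ims[n][y0:y0+H,x0:x0+W,::-1],None,fx=6,fy=6,interpolation=cv2.INTER_CUBIC)
        o,k=outline(n,best,6,x0,y0,W,H);v[o[:,1],o[:,0]]=(0,255,0);cv2.imwrite(f"pics/bowl_{n}.png",v)
E
time python3 bowl.py
```

```text
Traceback (most recent call last):
  File "bowl.py", line 32, in <module>
    s=DE(lambda p:cost(p,names),[(.55,.65),(-.08,-.01),(0,.45)],seed=1,tol=1e-6,maxiter=80,popsize=12)
  File "bowl.py", line 32, in <lambda>
    s=DE(lambda p:cost(p,names),[(.55,.65),(-.08,-.01),(0,.45)],seed=1,tol=1e-6,maxiter=80,popsize=12)
                  ~~~~^^^^^^^^^
  File "bowl.py", line 27, in cost
    x0,y0,W,H=win[n];o,_=outline(n,p,4,x0,y0,W,H);d=D[n][0][o[:,1],o[:,0]]
                         ~~~~~~~^^^^^^^^^^^^^^^^^
  File "bowl.py", line 12, in outline
    h=cv2.convexHull(proj(n,c+off[n]).astype(np.float32))[:,0]
                     ~~~~^^^^^^^^^^^^
  File "h.py", line 13, in proj
    c=r.calibration(n);K=np.array(c["K"]);E=np.array(c["extrinsics"]);k=c["k1"]
ValueError: time passes only in moves, steps and waits

real	0m13.820s
user	0m4.513s
sys	0m3.120s
```

Calibration calls are limited per reading; I'll cache them.

```bash
sed -i 's/r\.calibration(n)/CAL(n)/' h.py; sed -i '4i import functools\n@functools.lru_cache(None)\ndef CAL(n): return r.calibration(n)' h.py; head -9 h.py; time python3 bowl.py
```

```text
import numpy as np,cv2
from bench import r
from scipy.spatial.transform import Rotation as R
import functools
@functools.lru_cache(None)
def CAL(n): return r.calibration(n)
from scipy.optimize import least_squares
def ray(n,px):
    c=CAL(n);K=np.array(c["K"]);E=np.array(c["extrinsics"]);k=c["k1"]
('side', 'top') [ 0.5925 -0.0412  0.1338] 4.283 knob [0.5792 0.0574]
('side',) [ 0.5927 -0.0409  0.1408] 2.549 knob [0.5788 0.0576]
('top',) [ 0.5924 -0.0414  0.131 ] 1.617 knob [0.5794 0.0572]
real	0m22.468s
user	0m12.912s
sys	0m9.419s
```

View pics/bowl_side.png

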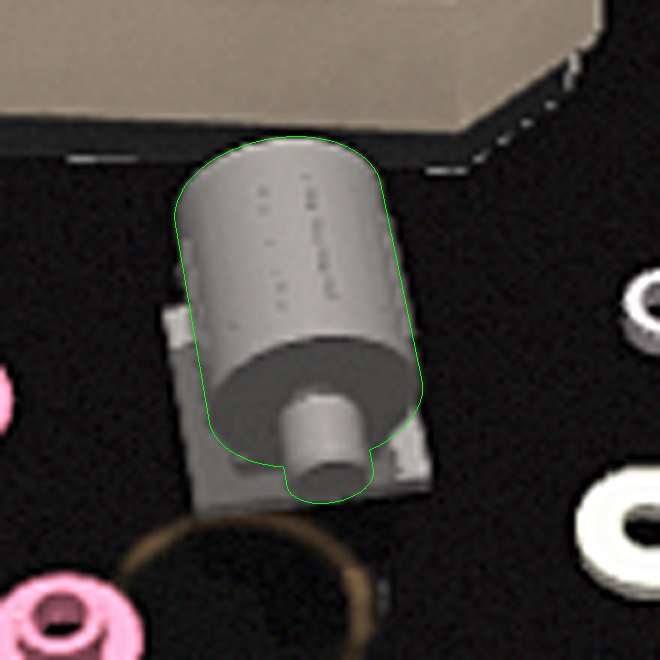

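View pics/bowl_top.png

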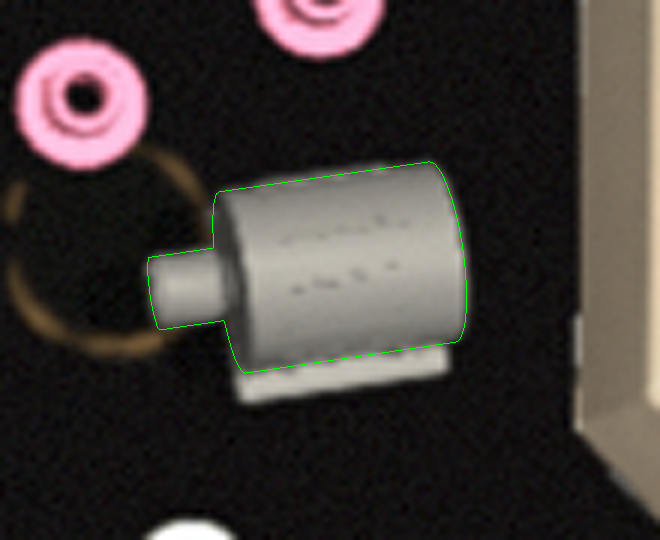

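```bash
cat >> h.py <<'E'
def tilt(al,sgn=1,spin=0.):
    d=np.array([np.sin(al),-np.cos(al),0]);t=(d+[0,0,-1])/np.sqrt(2);u=sgn*np.array([np.cos(al),np.sin(al),0])
    return R.from_matrix(np.stack([np.cross(u,t),u,t],1))*R.from_rotvec([0,0,spin]),t
E
python3 - <<'E'
from h import *
Rt,t=tilt(.134)
go((.56,.2,.30),Rt=Rt); go(None,Rt=tilt(.134,-1)[0])
print(t)
E
```

```text
t 26.1 p [0.6007 0.3274 0.2615] z [ 0.0027  0.0016 -1.    ] y [1.     0.0051 0.0027] F [ 0.3  0.1 -0.5] open 0.0469 j [-0.75  0.64  0.42  1.17 -0.25  1.38 -0.36]
 shift cm [-12.71  -4.12  -3.89] dist 0.139
 turn [-0.048 -0.786 -0.123]
t 26.1 p [0.6007 0.3274 0.2615] z [ 0.0027  0.0016 -1.    ] y [1.     0.0051 0.0027] F [ 0.3  0.1 -0.5] open 0.0469 j [-0.75  0.64  0.42  1.17 -0.25  1.38 -0.36]
 turn [-1.158  0.071  2.79 ]
[ 0.0945 -0.7008 -0.7071]
```

Request:
{"method": "move_arm", "body": {
  "plan": [
    [[-12.7,-4.1,-3.9],[-0.048,-0.786,-0.123],-0.1],
    [[-12.7,-4.1,-3.9],[-0.048,-0.786,-0.123],-0.1],
    [[-12.7,-4.1,-3.9],[-0.048,-0.786,-0.123],-0.1],
    [[-12.7,-4.1,-3.9],[-0.048,-0.786,-0.123],-0.1],
    [[-12.7,-4.1,-3.9],[-0.048,-0.786,-0.123],-0.1]
  ]
}}

```text
time: 26.52
ee_pos: [0.5597, 0.1941, 0.3013]
tcp_rot: [1.759, 1.938, -0.56]
force: [-0.4, -0.9, 0.2]
opening: 0.047
```

Run:
```python
from h import *
Rt,t=tilt(.134)
go((.56,.2,.30),Rt=Rt)
```

```text
t 26.52 p [0.5597 0.1941 0.3013] z [ 0.0646 -0.5817 -0.8108] y [0.995  0.0993 0.008 ] F [-0.4 -0.9  0.2] open 0.047 j [-0.97  0.6   0.59  1.31  0.27  1.53 -0.38]
 shift cm [ 0.55  0.09 -0.24] dist 0.006
 turn [-0.016 -0.16  -0.031]
```

Run:
```python
from h import *
Rt,t=tilt(.134); kn=np.array([.581,.0577,.064])
go(kn-.13*t,Rt=Rt); print(kn-.13*t, kn-.062*t)
```

```text
t 26.52 p [0.5597 0.1941 0.3013] z [ 0.0646 -0.5817 -0.8108] y [0.995  0.0993 0.008 ] F [-0.4 -0.9  0.2] open 0.047 j [-0.97  0.6   0.59  1.31  0.27  1.53 -0.38]
 shift cm [ 4.79  0.34 14.48] dist 0.153
 turn [-0.016 -0.16  -0.031]
[0.5687 0.1488 0.1559] [0.5751 0.1011 0.1078]
```

Request:
{"method": "move_arm", "body": {
  "plan": [
    [[4.8,0.3,14.5],[-0.016,-0.16,-0.031],-0.15],
    [[4.8,0.3,14.5],[-0.016,-0.16,-0.031],-0.15],
    [[4.8,0.3,14.5],[-0.016,-0.16,-0.031],-0.15],
    [[4.8,0.3,14.5],[-0.016,-0.16,-0.031],-0.15],
    [[4.8,0.3,14.5],[-0.016,-0.16,-0.031],-0.15]
  ]
}}

```text
time: 26.93
ee_pos: [0.5635, 0.1525, 0.1451]
tcp_rot: [1.619, 1.871, -0.688]
force: [-0.8, -0.7, -1.4]
opening: 0.0488
```

Request:
{"method": "move_arm", "body": {
  "plan": [
    [[0,0,0],[0,0,0],-0.15],
    [[0,0,0],[0,0,0],-0.15],
    [[0,0,0],[0,0,0],-0.15],
    [[0,0,0],[0,0,0],-0.15],
    [[0,0,0],[0,0,0],-0.15]
  ]
}}

```text
time: 27.35
ee_pos: [0.5693, 0.1569, 0.1545]
tcp_rot: [1.622, 1.869, -0.66]
force: [-0.3, 0.6, 1.1]
opening: 0.0494
```

Run:
```python
from h import *
Rt,t=tilt(.134); kn=np.array([.581,.0577,.064])
a=r.capture("side");b=r.capture("top");go(kn-.062*t,Rt=Rt)
crop(a,250,80,130,120,6,"pics/s40.png");crop(b,320,190,120,90,6,"pics/t40.png")
```

```text
t 27.45 p [0.5689 0.1566 0.1539] z [ 0.0991 -0.6933 -0.7138] y [0.99   0.1407 0.0008] F [-0.9 -0.1 -0. ] open 0.0494 j [-0.98  0.78  0.58  1.5   0.34  1.26 -0.5 ]
 shift cm [-0.75 -0.17  7.19] dist 0.072
 turn [ 0.006 -0.009  0.005]
```

View pics/s40.png

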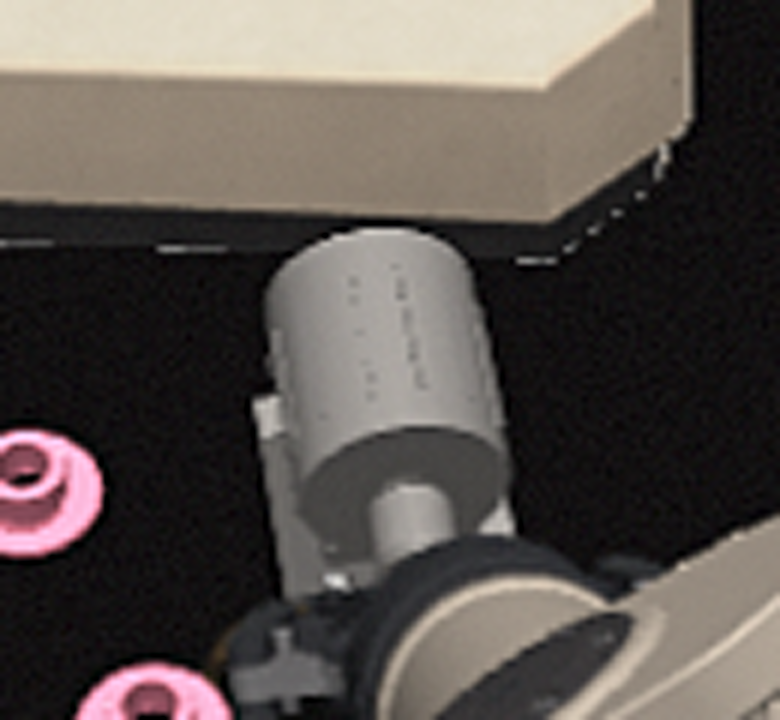

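View pics/t40.png

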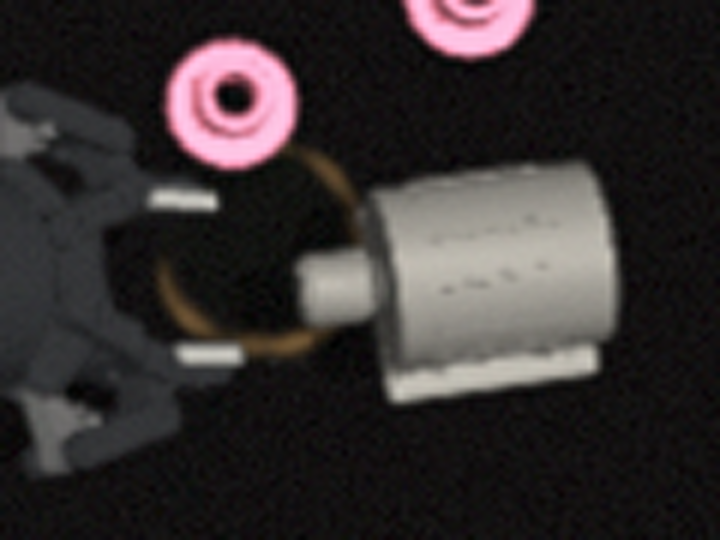

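Request:
{"method": "move_arm", "body": {
  "plan": [
    [[-0.7,-0.17,1.5],[0.006,-0.009,0.005],-0.15],
    [[-0.75,-0.17,3],[0.006,-0.009,0.005],-0.15],
    [[-0.75,-0.17,4],[0.006,-0.009,0.005],-0.15],
    [[-0.75,-0.17,4],[0.006,-0.009,0.005],-0.15],
    [[-0.75,-0.17,4],[0.006,-0.009,0.005],-0.15]
  ]
}}

```text
time: 27.87
ee_pos: [0.5711, 0.1214, 0.1292]
tcp_rot: [1.625, 1.856, -0.679]
force: [-0.5, -0.3, 0.1]
opening: 0.0486
```

Request:
{"method": "move_arm", "body": {
  "plan": [
    [[0,0,0],[0,0,0],-0.15],
    [[0,0,0],[0,0,0],-0.15],
    [[0,0,0],[0,0,0],-0.15]
  ]
}}

```text
time: 28.12
ee_pos: [0.5718, 0.1237, 0.1299]
tcp_rot: [1.623, 1.858, -0.674]
force: [-0.1, -0.2, -0.6]
opening: 0.0492
```

Run:
```python
from h import *
Rt,t=tilt(.134); kn=np.array([.581,.0577,.064])
a=r.capture("side");b=r.capture("top");go(kn-.062*t,Rt=Rt)
crop(b,320,190,120,90,6,"pics/t41.png")
```

```text
t 28.22 p [0.5717 0.1234 0.1298] z [ 0.0936 -0.7012 -0.7068] y [ 0.991   0.1336 -0.0013] F [0.1 0.5 0.6] open 0.0493 j [-0.95  0.8   0.59  1.56  0.35  1.18 -0.5 ]
 shift cm [-0.03  0.05  3.15] dist 0.031
 turn [-0.001  0.     0.001]
```

View pics/t41.png

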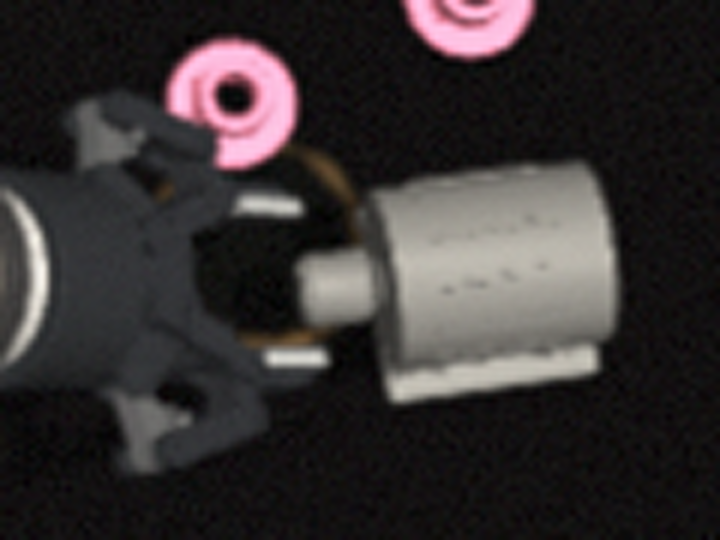

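Request:
{"method": "move_arm", "body": {
  "plan": [
    [[0,0.05,1.5],[0,0,0],-0.15],
    [[0,0.05,3.1],[0,0,0],-0.15],
    [[0,0.05,3.1],[0,0,0],-0.15],
    [[0,0.05,3.1],[0,0,0],-0.15],
    [[0,0.05,3.1],[0,0,0],-0.15]
  ],
  "newtons": 60
}}

```text
time: 28.63
ee_pos: [0.5752, 0.1018, 0.1081]
tcp_rot: [1.624, 1.858, -0.674]
force: [-0.5, -0.3, 0.8]
opening: 0.0493
```

Run:
```python
from h import *
Rt,t=tilt(.134); kn=np.array([.581,.0577,.064])
a=r.capture("side");b=r.capture("top");go(kn-.062*t,Rt=Rt)
crop(b,320,190,120,90,6,"pics/t42.png");crop(a,250,80,130,120,6,"pics/s42.png")
```

```text
t 28.73 p [0.5753 0.1023 0.1082] z [ 0.0944 -0.7007 -0.7072] y [ 0.991   0.1341 -0.0006] F [ 0.4 -0.   0.3] open 0.0493 j [-0.92  0.82  0.59  1.59  0.36  1.11 -0.51]
 shift cm [-0.05 -0.03  0.11] dist 0.001
 turn [-0.    -0.     0.001]
```

View pics/t42.png

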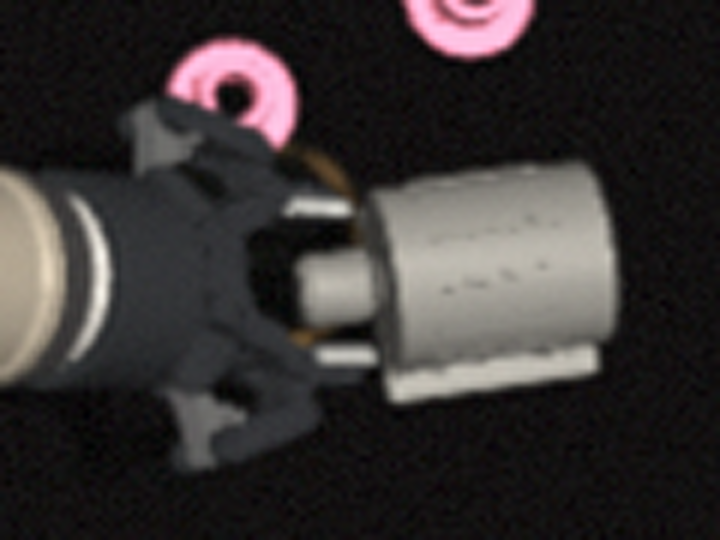

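View pics/s42.png

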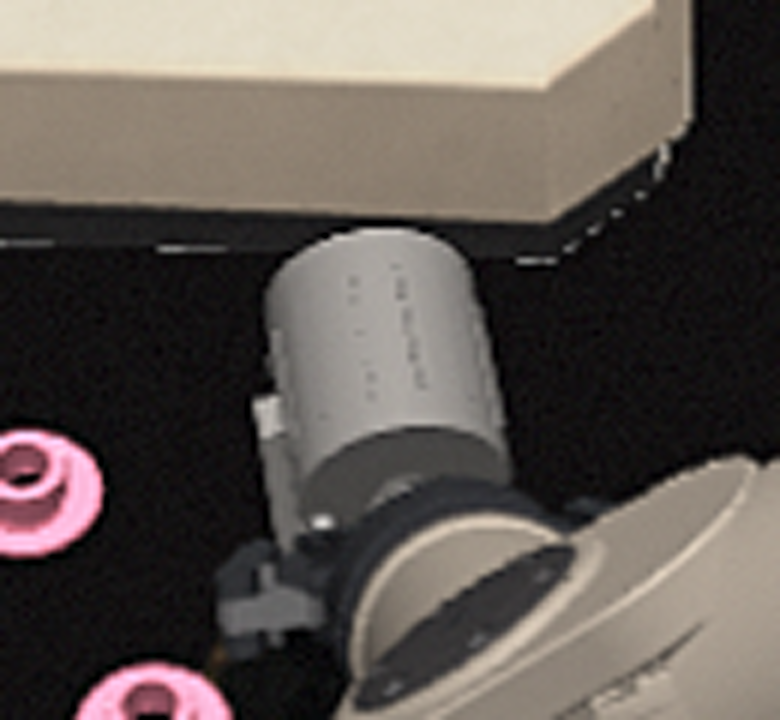

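Request:
{"method": "move_arm", "body": {
  "plan": [
    [[0,0,0],[0,0,0],1],
    [[0,0,0],[0,0,0],1],
    [[0,0,0],[0,0,0],1],
    [[0,0,0],[0,0,0],1],
    [[0,0,0],[0,0,0],1]
  ]
}}

```text
time: 29.15
ee_pos: [0.575, 0.1017, 0.1081]
tcp_rot: [1.624, 1.858, -0.674]
force: [-1.5, 3.0, 2.8]
opening: 0.0255
```

Request:
{"method": "move_arm", "body": {
  "plan": [
    [[0,0,0],[0,0,0],1],
    [[0,0,0],[0,0,0],1]
  ]
}}

```text
time: 29.32
ee_pos: [0.575, 0.1016, 0.108]
tcp_rot: [1.624, 1.858, -0.674]
force: [-1.3, 2.9, 3.3]
opening: 0.0256
```

Run:
```python
from h import *
Rt,t=tilt(.134); kn=np.array([.581,.0577,.064])
go(kn-.062*t+[0,0,.1],Rt=Rt)
```

```text
t 29.32 p [0.575  0.1016 0.108 ] z [ 0.0934 -0.7012 -0.7068] y [ 0.9911  0.1333 -0.0014] F [-1.3  2.9  3.3] open 0.0256 j [-0.92  0.82  0.59  1.59  0.36  1.11 -0.51]
 shift cm [-7.1  -0.01 -7.02] dist 0.1
 turn [-0.001  0.     0.001]
```

Request:
{"method": "move_arm", "body": {
  "plan": [
    [[-1.4,0,-1.4],[0,0,0],1],
    [[-3.5,0,-3.5],[0,0,0],1],
    [[-6,0,-6],[0,0,0],1],
    [[-8.5,0,-8.5],[0,0,0],1],
    [[-11,0,-11],[0,0,0],1]
  ]
}}

```text
time: 29.73
ee_pos: [0.5746, 0.1005, 0.2639]
tcp_rot: [1.625, 1.858, -0.678]
force: [0.5, 0.8, -1.5]
opening: 0.0259
```

Run:
```python
from h import *
Rt,t=tilt(.134); kn=np.array([.581,.0577,.064])
a=r.capture("side");b=r.capture("top");go(None,Rt=Rt)
crop(b,320,160,130,110,5,"pics/t43.png");crop(a,230,60,150,140,5,"pics/s43.png")
```

```text
t 29.83 p [0.5779 0.1001 0.2695] z [ 0.0997 -0.6996 -0.7075] y [0.9913 0.1316 0.0095] F [ 1.2 -0.8 -1.3] open 0.0259 j [-0.95  0.62  0.65  1.47  0.41  1.36 -0.36]
 turn [ 0.005 -0.001 -0.008]
```

View pics/t43.png

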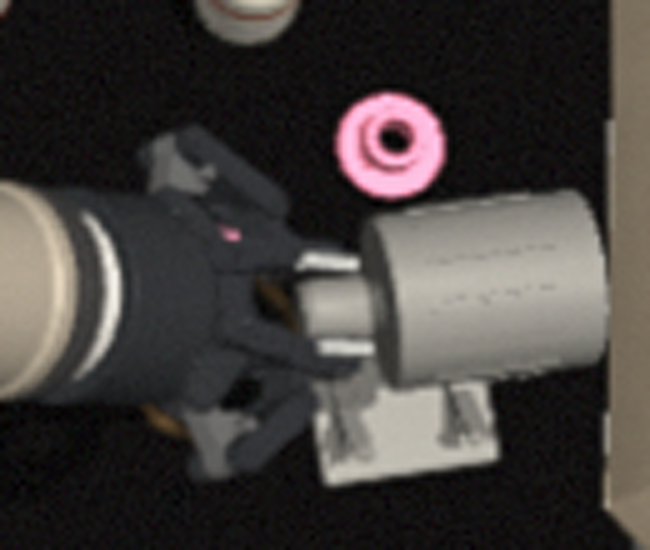

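View pics/s43.png

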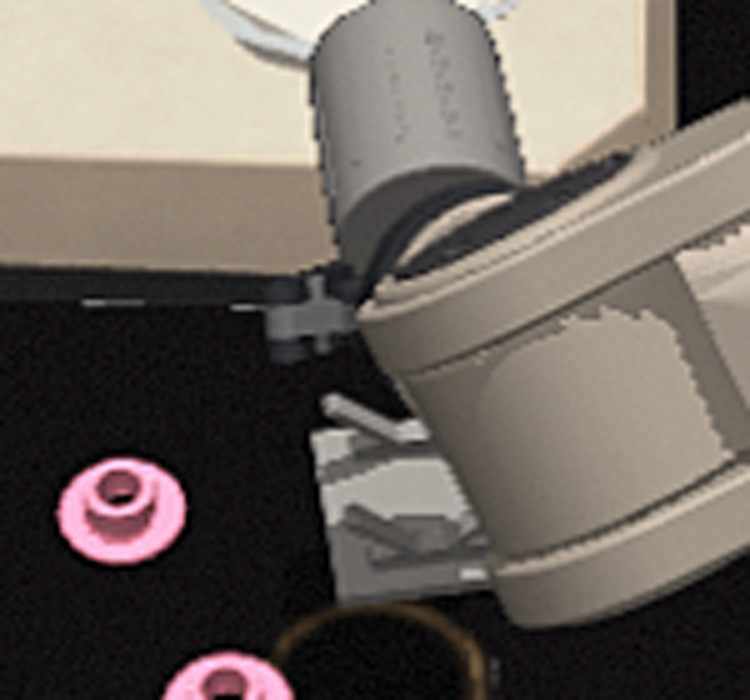

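Run:
```python
from h import *
go((.55,.20,.30))
```

```text
t 29.83 p [0.5779 0.1001 0.2695] z [ 0.0997 -0.6996 -0.7075] y [0.9913 0.1316 0.0095] F [ 1.2 -0.8 -1.3] open 0.0259 j [-0.95  0.62  0.65  1.47  0.41  1.36 -0.36]
 shift cm [ 5.1  -1.42 -9.43] dist 0.108
```

Request:
{"method": "move_arm", "body": {
  "plan": [
    [[1,-0.3,-1.9],[0,0,0.1],1],
    [[2,-0.6,-3.8],[0,0,0.22],1],
    [[3,-0.9,-5.7],[0,0,0.34],1],
    [[4.1,-1.2,-7.6],[0,0,0.46],1],
    [[5.1,-1.4,-9.4],[0,0,0.58],1]
  ]
}}

```text
time: 30.25
ee_pos: [0.5469, 0.2019, 0.2924]
tcp_rot: [2.03, 1.272, -0.414]
force: [1.0, 0.2, -1.4]
opening: 0.0257
```

Request:
{"method": "move_arm", "body": {
  "plan": [
    [[0,0,0],[0,0,0.12],1],
    [[0,0,0],[0,0,0.24],1],
    [[0,0,0],[0,0,0.36],1],
    [[0,0,0],[0,0,0.48],1],
    [[0,0,0],[0,0,0.6],1]
  ]
}}

```text
time: 30.67
ee_pos: [0.5474, 0.2007, 0.2921]
tcp_rot: [2.28, 0.605, -0.127]
force: [-0.0, 0.6, -1.0]
opening: 0.0257
```

Run:
```python
from h import *
a=r.capture("side");go((.55,.20,.30),Rt=tilt(.134,-1)[0])
crop(a,200,60,220,180,3.5,"pics/s44.png")
```

```text
t 30.72 p [0.5473 0.2008 0.292 ] z [ 0.091  -0.7025 -0.7059] y [ 0.4578 -0.6     0.6561] F [-0.3  0.5 -1.4] open 0.0256 j [-1.2   0.74  0.91  1.34  0.19  1.51 -1.47]
 shift cm [-0.01  0.69 -0.48] dist 0.008
 turn [0.004 0.002 1.954]
```

View pics/s44.png

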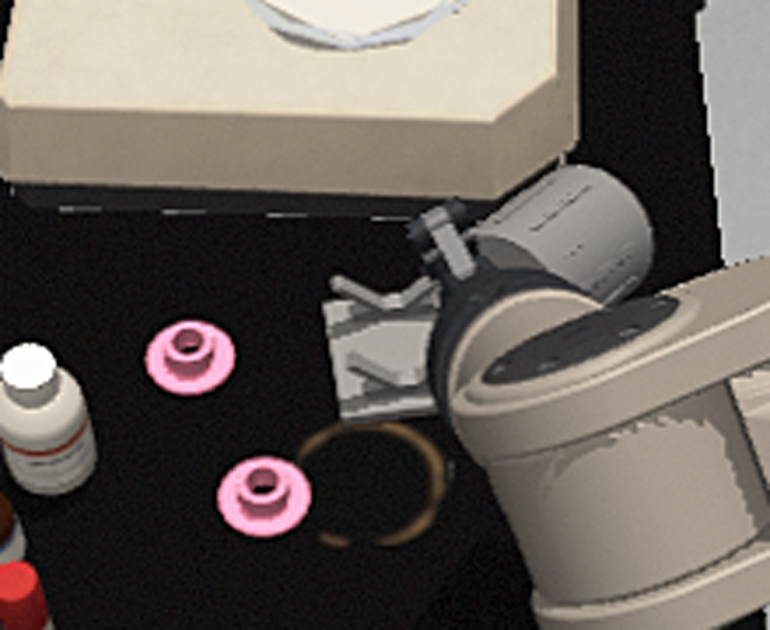

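Request:
{"method": "move_arm", "body": {
  "plan": [
    [[0,0,0],[0,0,-0.12],1],
    [[0,0,0],[0,0,-0.24],1],
    [[0,0,0],[0,0,-0.36],1],
    [[0,0,0],[0,0,-0.48],1],
    [[0,0,0],[0,0,-0.6],1]
  ]
}}

```text
time: 31.13
ee_pos: [0.5474, 0.2007, 0.2924]
tcp_rot: [2.022, 1.286, -0.421]
force: [0.6, 0.7, -0.7]
opening: 0.0261
```

Request:
{"method": "move_arm", "body": {
  "plan": [
    [[0,0,0],[0,0,-0.12],1],
    [[0,0,0],[0,0,-0.24],1],
    [[0,0,0],[0,0,-0.36],1],
    [[0,0,0],[0,0,-0.48],1],
    [[0,0,0],[0,0,-0.6],1]
  ]
}}

```text
time: 31.55
ee_pos: [0.5475, 0.2006, 0.2924]
tcp_rot: [1.6, 1.884, -0.69]
force: [-0.7, -0.9, -1.5]
opening: 0.026
```

Request:
{"method": "move_arm", "body": {
  "plan": [
    [[0,0,0],[0,0,-0.12],1],
    [[0,0,0],[0,0,-0.24],1],
    [[0,0,0],[0,0,-0.36],1],
    [[0,0,0],[0,0,-0.48],1],
    [[0,0,0],[0,0,-0.6],1]
  ]
}}

```text
time: 31.97
ee_pos: [0.5475, 0.2006, 0.2924]
tcp_rot: [1.018, 2.381, -0.925]
force: [-0.5, 0.2, -1.9]
opening: 0.0255
```

Run:
```python
from h import *
go((.55,.20,.30),Rt=tilt(.134,-1)[0])
```

```text
t 31.97 p [0.5475 0.2006 0.2924] z [ 0.0912 -0.702  -0.7063] y [ 0.7455  0.5183 -0.419 ] F [-0.5  0.2 -1.9] open 0.0255 j [-0.97  0.63  0.47  1.33  0.44  1.58  0.15]
 shift cm [-0.63 -0.16 -0.47] dist 0.008
 turn [-0.    -0.005 -2.512]
```

Request:
{"method": "move_arm", "body": {
  "plan": [
    [[0,0,0],[0,0,-0.12],1],
    [[0,0,0],[0,0,-0.24],1],
    [[0,0,0],[0,0,-0.36],1],
    [[0,0,0],[0,0,-0.48],1],
    [[0,0,0],[0,0,-0.6],1]
  ]
}}

```text
time: 32.38
ee_pos: [0.5475, 0.2005, 0.2924]
tcp_rot: [0.286, 2.734, -1.11]
force: [-0.0, 0.8, -0.7]
opening: 0.0256
```

Request:
{"method": "move_arm", "body": {
  "plan": [
    [[0,0,0],[0,0,-0.12],1],
    [[0,0,0],[0,0,-0.24],1],
    [[0,0,0],[0,0,-0.36],1],
    [[0,0,0],[0,0,-0.48],1],
    [[0,0,0],[0,0,-0.6],1]
  ]
}}

```text
time: 32.8
ee_pos: [0.5475, 0.2005, 0.2923]
tcp_rot: [0.556, -2.801, 1.182]
force: [-0.5, -0.0, -1.1]
opening: 0.0261
```

Request:
{"method": "move_arm", "body": {
  "plan": [
    [[0,0,0],[0,0,-0.12],1],
    [[0,0,0],[0,0,-0.24],1],
    [[0,0,0],[0,0,-0.36],1],
    [[0,0,0],[0,0,-0.48],1],
    [[0,0,0],[0,0,-0.6],1]
  ]
}}

```text
time: 33.22
ee_pos: [0.5475, 0.2005, 0.2924]
tcp_rot: [1.271, -2.35, 1.035]
force: [-0.3, -0.7, -0.4]
opening: 0.0258
```

Run:
```python
from h import *
go((.55,.20,.30),Rt=tilt(.134,-1)[0])
a=r.capture("side");crop(a,200,60,220,180,3.5,"pics/s45.png")
```

```text
t 33.22 p [0.5475 0.2005 0.2924] z [ 0.0912 -0.7023 -0.7061] y [-0.8124  0.3576 -0.4606] F [-0.3 -0.7 -0.4] open 0.0258 j [-0.76  0.6   0.11  1.32  0.6   1.66  1.83]
 shift cm [ 0.3  -0.57 -0.48] dist 0.008
 turn [ 0.003 -0.003 -0.712]
```

View pics/s45.png

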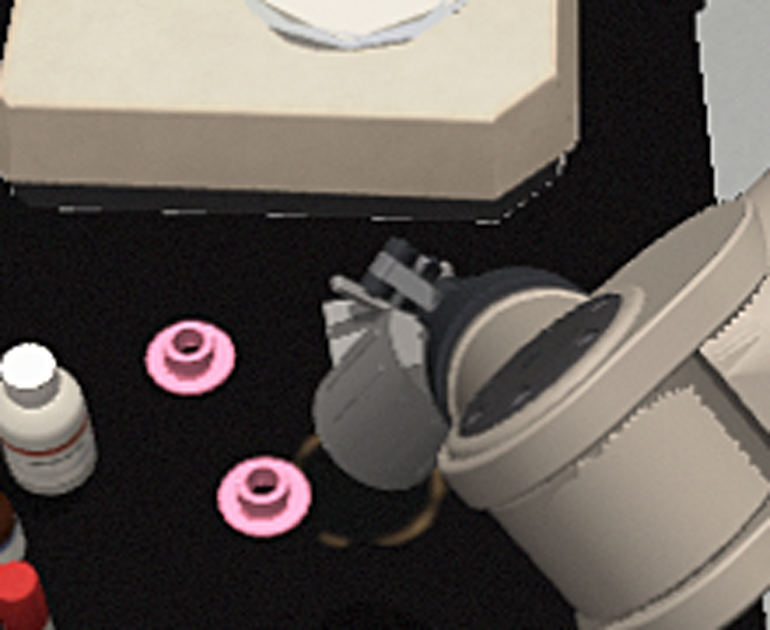

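Request:
{"method": "move_arm", "body": {
  "plan": [
    [[0,0,0],[0.0,0,-0.12],1],
    [[0,0,0],[0,0,-0.24],1],
    [[0,0,0],[0,0,-0.36],1],
    [[0,0,0],[0,0,-0.48],1],
    [[0,0,0],[0.003,-0.003,-0.6],1]
  ]
}}

```text
time: 33.68
ee_pos: [0.5477, 0.2006, 0.2925]
tcp_rot: [1.81, -1.776, 0.83]
force: [0.3, 0.8, -1.0]
opening: 0.0255
```

Run:
```python
from h import *
sp=np.array([.5998,.3265])
for al in(.134,.6,1.1,1.6):
    Rt,t=tilt(al,-1); T=np.array([*sp,.2115])-.062*t; print(al,T.round(3)); go(T,Rt=Rt)
```

```text
0.134 [0.594 0.37  0.255]
t 33.68 p [0.5477 0.2006 0.2925] z [ 0.0952 -0.7006 -0.7071] y [-0.9953 -0.0529 -0.0816] F [ 0.3  0.8 -1. ] open 0.0255 j [-0.69  0.6   0.    1.32  0.65  1.68  2.39]
 shift cm [-14.75  -5.2   -8.8 ] dist 0.179
 turn [-0.001  0.    -0.115]
0.6 [0.575 0.363 0.255]
t 33.68 p [0.5477 0.2006 0.2925] z [ 0.0952 -0.7006 -0.7071] y [-0.9953 -0.0529 -0.0816] F [ 0.3  0.8 -1. ] open 0.0255 j [-0.69  0.6   0.    1.32  0.65  1.68  2.39]
 shift cm [-14.2   -3.28  -8.47] dist 0.169
 turn [ 0.329 -0.019 -0.443]
1.1 [0.561 0.346 0.255]
t 33.68 p [0.5477 0.2006 0.2925] z [ 0.0952 -0.7006 -0.7071] y [-0.9953 -0.0529 -0.0816] F [ 0.3  0.8 -1. ] open 0.0255 j [-0.69  0.6   0.    1.32  0.65  1.68  2.39]
 shift cm [-13.01  -1.77  -7.46] dist 0.151
 turn [ 0.686 -0.04  -0.793]
1.6 [0.556 0.325 0.255]
t 33.68 p [0.5477 0.2006 0.2925] z [ 0.0952 -0.7006 -0.7071] y [-0.9953 -0.0529 -0.0816] F [ 0.3  0.8 -1. ] open 0.0255 j [-0.69  0.6   0.    1.32  0.65  1.68  2.39]
 shift cm [-11.5   -1.18  -6.03] dist 0.13
 turn [ 1.045 -0.061 -1.141]
```

Request:
{"method": "move_arm", "body": {
  "plan": [
    [[-3,-0.7,-1.8],[0.066,0,-0.09],1],
    [[-6,-1.4,-3.5],[0.13,-0.01,-0.18],1],
    [[-9,-2.1,-5.2],[0.2,-0.01,-0.27],1],
    [[-12,-2.8,-7],[0.26,-0.02,-0.35],1],
    [[-14.2,-3.28,-8.4],[0.329,-0.019,-0.443],1]
  ]
}}

```text
time: 34.1
ee_pos: [0.5754, 0.3656, 0.2535]
tcp_rot: [2.314, -1.217, 0.96]
force: [0.2, 0.6, -1.0]
opening: 0.0256
```

Run:
```python
from h import *
sp=np.array([.5998,.3265])
for al in(.6,1.1,1.6):
    Rt,t=tilt(al,-1); T=np.array([*sp,.2115])-.062*t; print(al,T.round(3)); go(T,Rt=Rt)
```

```text
0.6 [0.575 0.363 0.255]
t 34.1 p [0.5754 0.3656 0.2535] z [ 0.4024 -0.5813 -0.7073] y [-0.8235 -0.5673 -0.0023] F [ 0.2  0.6 -1. ] open 0.0256 j [-0.83  0.72 -0.11  1.2   0.81  1.54  2.66]
 shift cm [0.28 0.2  0.02] dist 0.003
 turn [-0.004  0.     0.001]
1.1 [0.561 0.346 0.255]
t 34.1 p [0.5754 0.3656 0.2535] z [ 0.4024 -0.5813 -0.7073] y [-0.8235 -0.5673 -0.0023] F [ 0.2  0.6 -1. ] open 0.0256 j [-0.83  0.72 -0.11  1.2   0.81  1.54  2.66]
 shift cm [0.66 2.3  0.39] dist 0.024
 turn [ 0.35  -0.    -0.353]
1.6 [0.556 0.325 0.255]
t 34.1 p [0.5754 0.3656 0.2535] z [ 0.4024 -0.5813 -0.7073] y [-0.8235 -0.5673 -0.0023] F [ 0.2  0.6 -1. ] open 0.0256 j [-0.83  0.72 -0.11  1.2   0.81  1.54  2.66]
 shift cm [1.7  3.89 1.43] dist 0.045
 turn [ 0.703 -0.001 -0.706]
```

Run:
```python
from h import *
a=r.capture("side");b=r.capture("top")
crop(a,220,150,190,180,4,"pics/s46.png");crop(b,190,140,160,140,4,"pics/t46.png")
go(None)
```

```text
t 34.2 p [0.5728 0.3682 0.2523] z [ 0.4021 -0.5784 -0.7098] y [-0.8217 -0.57   -0.001 ] F [-1.  -0.1 -0.2] open 0.0258 j [-0.83  0.72 -0.11  1.2   0.81  1.54  2.66]
```

View pics/s46.png

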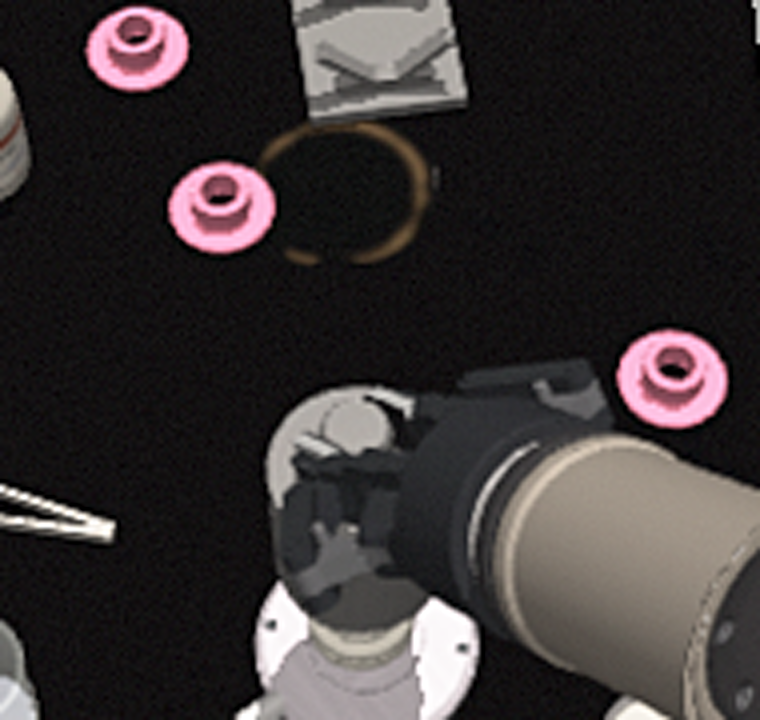

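View pics/t46.png

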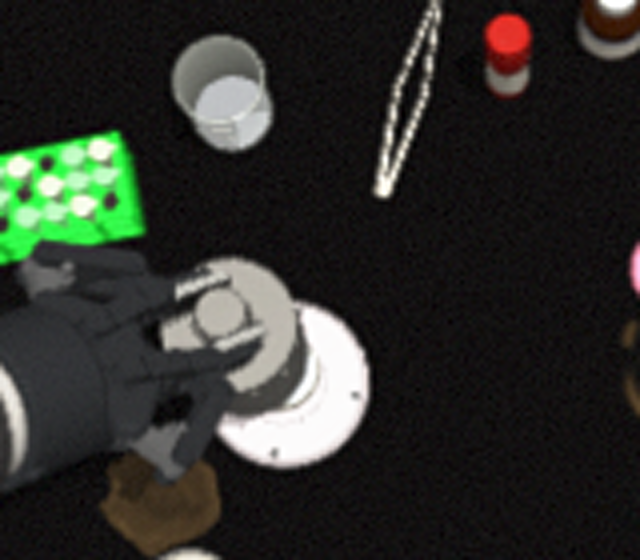

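```bash
cat > ov.py <<'E'
from h import *
off={"side":np.array([-.0028,.0005,0]),"top":np.array([-.0008,-.0011,0])} # robot->camera frame
th=np.linspace(0,2*np.pi,73)
def rings(K,ax):
    ax=ax/np.linalg.norm(ax);e=np.cross(ax,[1,0,0]);e/=np.linalg.norm(e);f=np.cross(ax,e)
    C=np.cos(th)[:,None]*e+np.sin(th)[:,None]*f
    return [K+ax*h+rr*C for rr,h in((.014,.0125),(.035,-.0175),(.035,-.0995))]
def overlay(im,n,K,ax,x0,y0,w,h,s,name,extra=()):
    v=cv2.resize(im[y0:y0+h,x0:x0+w,::-1],None,fx=s,fy=s,interpolation=cv2.INTER_CUBIC)
    for P,col in [(P,(0,255,0)) for P in rings(K,ax)]+[(e,(0,0,255)) for e in extra]:
        q=((proj(n,P+off[n])-[x0,y0]+.5)*s-.5);cv2.polylines(v,[np.round(q*8).astype(np.int32)],False,col,1,shift=3)
    cv2.imwrite(name,v)
E
python3 - <<'E'
from ov import *
a=r.capture("side");b=r.capture("top");s=r.sense()
t=R.from_rotvec(s["tcp_rot"]).as_matrix()[:,2];K=np.array(s["ee_pos"])+.062*t
print(s["ee_pos"],t,K)
# plate ring
pl=np.stack([.5998+.046*np.cos(th),.3265+.046*np.sin(th),0*th+.012],1)
overlay(a,"side",K,np.array([0,0,1.]),250,230,110,120,6,"pics/s47.png",[pl])
overlay(b,"top",K,np.array([0,0,1.]),205,190,100,80,7,"pics/t47.png",[pl])
cv2.imwrite("pics/s47f.png",a[:,:,::-1]);cv2.imwrite("pics/t47f.png",b[:,:,::-1])
E
```

```text
[0.5752 0.3627 0.2549] [ 0.3994 -0.5855 -0.7055] [0.6    0.3264 0.2112]
```

View pics/s47.png

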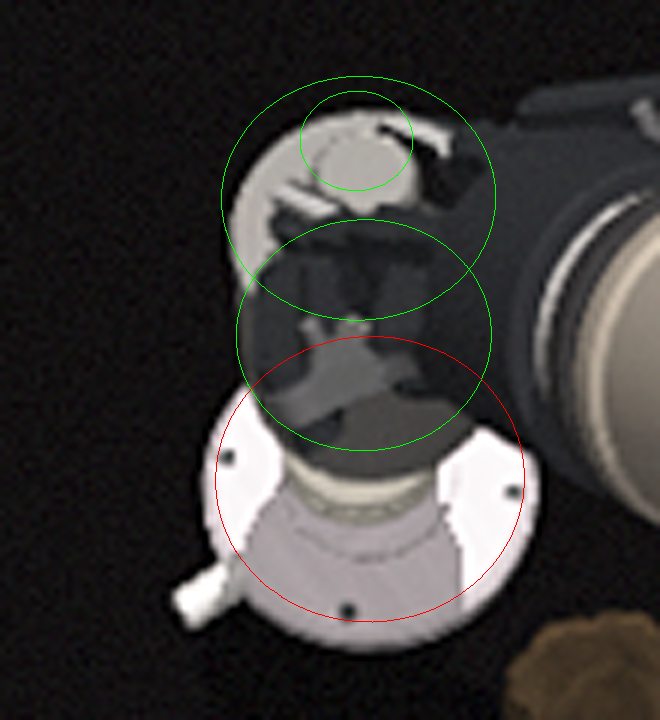

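View pics/t47.png

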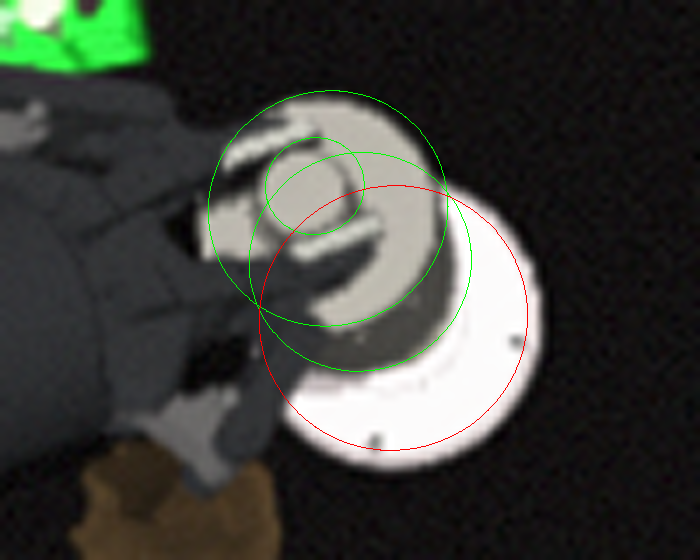

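Request:
{"method": "move_arm", "body": {
  "plan": [
    [[0,0,0],[0,0,0],1],
    [[0,0,0],[0,0,0],1],
    [[0,0,0],[0,0,0],1],
    [[0,0,0],[0,0,0],1],
    [[0,0,0],[0,0,0],1]
  ]
}}

```text
time: 34.72
ee_pos: [0.5763, 0.3619, 0.2566]
tcp_rot: [2.306, -1.228, 0.962]
force: [-0.3, 0.9, -1.0]
opening: 0.0255
```

Run:
```python
from ov import *
s=r.sense();a=r.capture("side");s2=r.sense();b=r.capture("top")
print(s["ee_pos"],s2["ee_pos"],r.sense()["ee_pos"])
t=R.from_rotvec(s["tcp_rot"]).as_matrix()[:,2];K=np.array(s["ee_pos"])+.062*t
print(t,K)
pl=np.stack([.5998+.046*np.cos(th),.3265+.046*np.sin(th),0*th+.012],1)
overlay(a,"side",K,np.array([0,0,1.]),250,230,110,120,6,"pics/s48.png",[pl])
overlay(b,"top",K,np.array([0,0,1.]),205,190,100,80,7,"pics/t48.png",[pl])
cv2.imwrite("pics/s48f.png",a[:,:,::-1]);cv2.imwrite("pics/t48f.png",b[:,:,::-1])
```

```text
[0.5763 0.3619 0.2566] [0.5761 0.3621 0.2565] [0.5761 0.3623 0.2565]
[ 0.4    -0.5848 -0.7057] [0.6011 0.3256 0.2129]
```

View pics/s48.png

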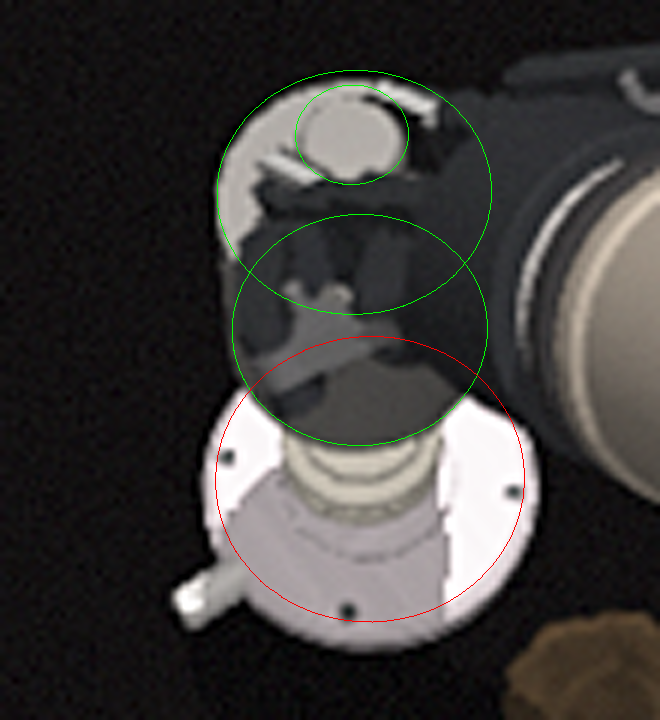

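View pics/t48.png

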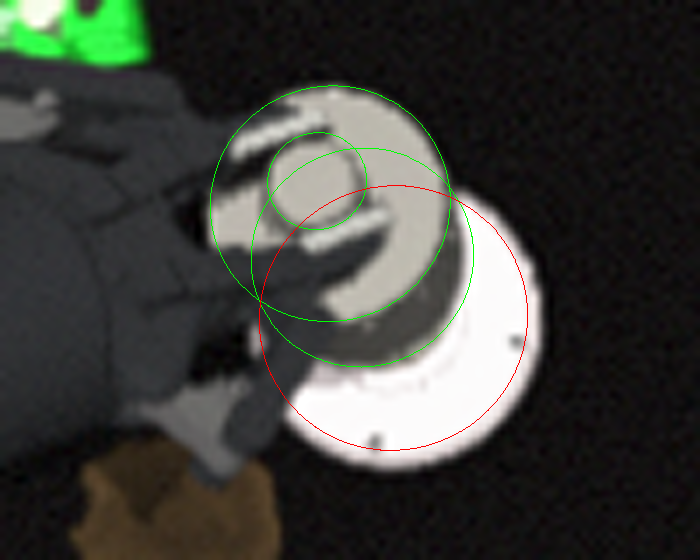

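Run:
```python
from h import *
Rt,t=tilt(.6,-1)
go((.5751,.3626,.1866),Rt=Rt)
```

```text
t 34.82 p [0.5761 0.3623 0.2565] z [ 0.4002 -0.5845 -0.7058] y [-0.8279 -0.5608 -0.005 ] F [-0.3 -0.3 -1. ] open 0.0258 j [-0.82  0.72 -0.11  1.2   0.81  1.55  2.66]
 shift cm [-5.01  0.1   4.88] dist 0.07
 turn [-0.    -0.002 -0.007]
```

Request:
{"method": "move_arm", "body": {
  "plan": [
    [[-0.7,0.1,0.7],[0,0,0],1],
    [[-1.8,0.1,1.75],[0,0,0],1],
    [[-3,0.1,2.9],[0,0,0],1],
    [[-4.2,0.1,4.1],[0,0,0],1],
    [[-5.0,0.1,4.9],[0,0,0],1]
  ]
}}

```text
time: 35.23
ee_pos: [0.5738, 0.3621, 0.182]
tcp_rot: [2.306, -1.222, 0.958]
force: [-0.7, 0.5, -0.5]
opening: 0.0258
```

Request:
{"method": "move_arm", "body": {
  "plan": [
    [[0,0,0],[0,0,0],1],
    [[0,0,0],[0,0,0],1],
    [[0,0,0],[0,0,0],1]
  ]
}}

```text
time: 35.48
ee_pos: [0.5754, 0.3628, 0.1867]
tcp_rot: [2.307, -1.227, 0.963]
force: [-1.0, 0.0, -0.9]
opening: 0.0253
```

Run:
```python
from ov import *
s=r.sense();a=r.capture("side");b=r.capture("top")
Rt,t0=tilt(.6,-1);go((.5751,.3626,.158),Rt=Rt)
t=R.from_rotvec(s["tcp_rot"]).as_matrix()[:,2];K=np.array(s["ee_pos"])+.062*t
print(t,K)
pl=np.stack([.5998+.046*np.cos(th),.3265+.046*np.sin(th),0*th+.012],1)
overlay(a,"side",K,np.array([0,0,1.]),250,230,110,120,6,"pics/s49.png",[pl])
overlay(b,"top",K,np.array([0,0,1.]),205,190,100,80,7,"pics/t49.png",[pl])
```

```text
t 35.58 p [0.5755 0.363  0.1875] z [ 0.4016 -0.5834 -0.7059] y [-0.8277 -0.5612 -0.0071] F [ 0.7  0.6 -0.6] open 0.0255 j [-0.83  0.78 -0.11  1.27  0.82  1.45  2.57]
 shift cm [-2.08  0.08  2.09] dist 0.03
 turn [-0.002 -0.002 -0.008]
[ 0.4011 -0.5844 -0.7054] [0.6003 0.3265 0.143 ]
```

View pics/s49.png

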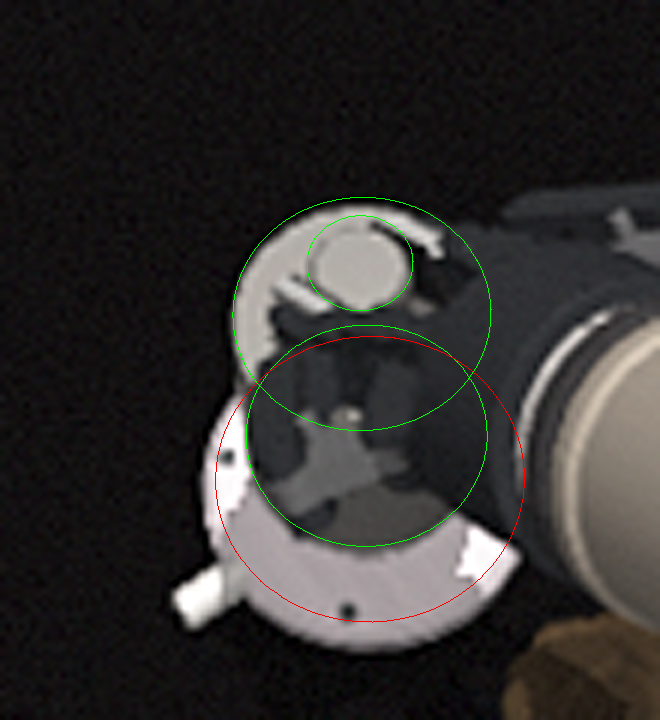

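View pics/t49.png

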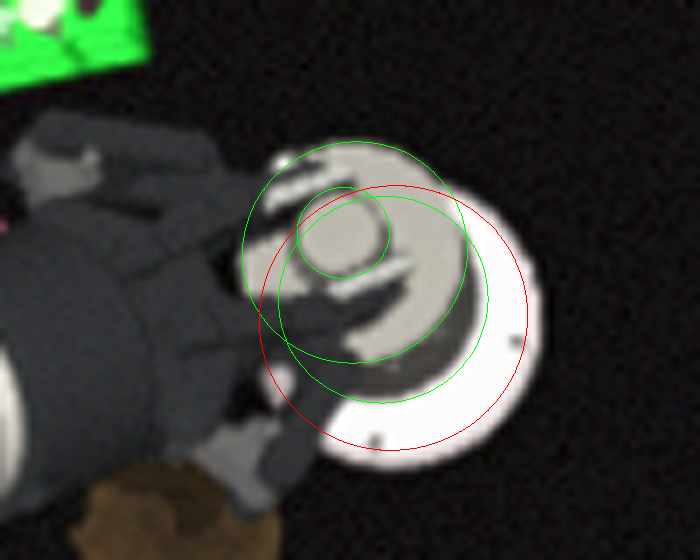

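Request:
{"method": "move_arm", "body": {
  "plan": [
    [[-0.5,0.05,0.5],[0,0,0],1],
    [[-1,0.05,1],[0,0,0],1],
    [[-1.5,0.05,1.5],[0,0,0],1],
    [[-1.7,0.05,1.7],[0,0,0],1],
    [[-1.7,0.05,1.7],[0,0,0],1]
  ]
}}

```text
time: 36.0
ee_pos: [0.5741, 0.362, 0.1605]
tcp_rot: [2.307, -1.224, 0.96]
force: [0.7, 0.0, -0.9]
opening: 0.026
```

Request:
{"method": "move_arm", "body": {
  "plan": [
    [[0,0,0],[0,0,0],1],
    [[0,0,0],[0,0,0],1],
    [[0,0,0],[0,0,0],1]
  ]
}}

```text
time: 36.25
ee_pos: [0.5749, 0.3625, 0.1626]
tcp_rot: [2.308, -1.227, 0.962]
force: [-1.4, -0.4, 0.1]
opening: 0.0255
```

Run:
```python
from ov import *
s=r.sense();a=r.capture("side");b=r.capture("top")
Rt,t0=tilt(.6,-1);go((.5751,.3626,.155),Rt=Rt)
t=R.from_rotvec(s["tcp_rot"]).as_matrix()[:,2];K=np.array(s["ee_pos"])+.062*t
print(t,K)
pl=np.stack([.5998+.05*np.cos(th),.3265+.05*np.sin(th),0*th+.008],1)
overlay(a,"side",K,np.array([0,0,1.]),250,230,110,120,6,"pics/s50.png",[pl])
overlay(b,"top",K,np.array([0,0,1.]),205,190,100,80,7,"pics/t50.png",[pl])
```

```text
t 36.35 p [0.5749 0.3626 0.1627] z [ 0.4008 -0.584  -0.7059] y [-0.8276 -0.5613 -0.0055] F [-0.6  0.  -0.2] open 0.0259 j [-0.83  0.81 -0.1   1.29  0.83  1.42  2.54]
 shift cm [-0.54 -0.02  0.55] dist 0.008
 turn [-0.001 -0.002 -0.007]
[ 0.4008 -0.5842 -0.7058] [0.5998 0.3263 0.1189]
```

View pics/s50.png

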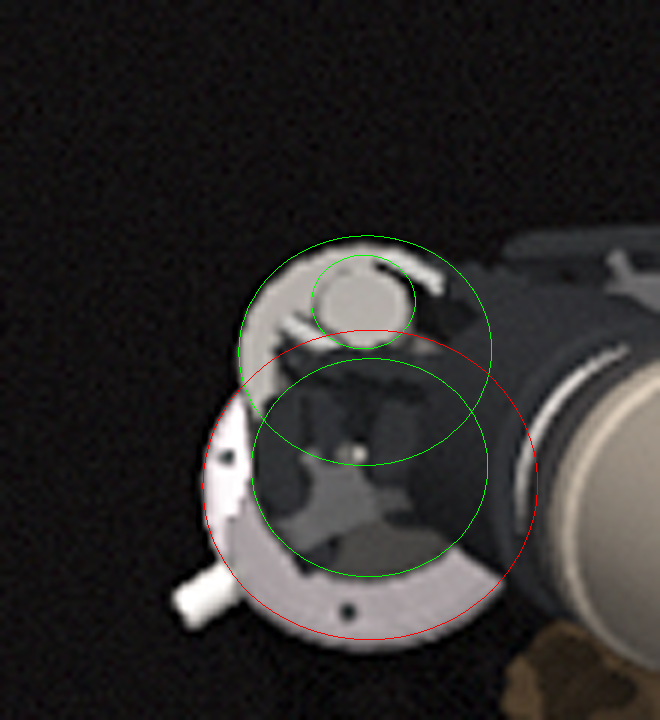

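View pics/t50.png

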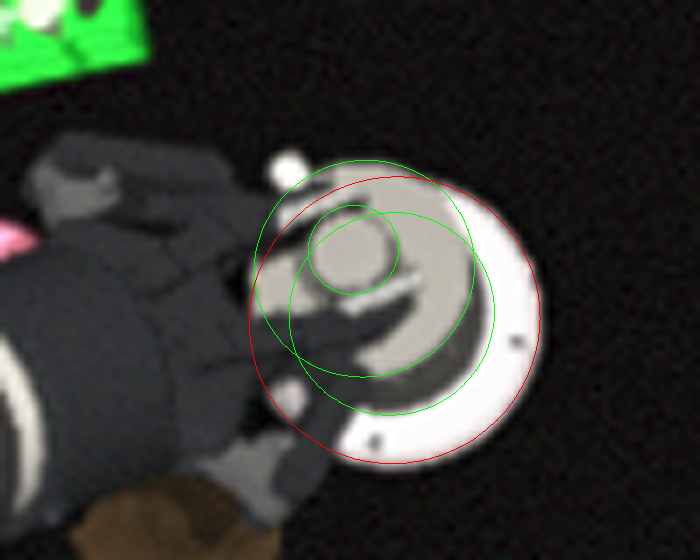

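Request:
{"method": "move_arm", "body": {
  "plan": [
    [[-0.1,0.05,0.15],[0,0,0],1],
    [[-0.2,0.05,0.25],[0,0,0],1],
    [[-0.3,0.05,0.35],[0,0,0],1],
    [[-0.3,0.05,0.35],[0,0,0],1],
    [[-0.3,0.05,0.35],[0,0,0],1]
  ]
}}

```text
time: 36.77
ee_pos: [0.5745, 0.3618, 0.1575]
tcp_rot: [2.307, -1.226, 0.961]
force: [-0.2, -0.5, -1.1]
opening: 0.0255
```

Request:
{"method": "move_arm", "body": {
  "plan": [
    [[-0.07,0,0.07],[0,0,0],1],
    [[-0.07,0,0.07],[0,0,0],1],
    [[-0.07,0,0.07],[0,0,0],1]
  ]
}}

```text
time: 37.02
ee_pos: [0.5747, 0.3619, 0.1572]
tcp_rot: [2.307, -1.226, 0.963]
force: [-0.2, 0.2, 2.1]
opening: 0.0259
```

Request:
{"method": "move_arm", "body": {
  "plan": [
    [[-0.07,0,0.07],[0,0,0],1],
    [[-0.07,0,0.07],[0,0,0],1],
    [[-0.07,0,0.07],[0,0,0],1]
  ]
}}

```text
time: 37.27
ee_pos: [0.5749, 0.362, 0.157]
tcp_rot: [2.307, -1.227, 0.964]
force: [-1.1, 1.0, 5.3]
opening: 0.0256
```

Run:
```python
from ov import *
s=r.sense();a=r.capture("side");b=r.capture("top");go(None)
K=np.array([.5998,.3265,.1115])
overlay(a,"side",K,np.array([0,0,1.]),250,230,110,120,6,"pics/s51.png")
overlay(b,"top",K,np.array([0,0,1.]),205,190,100,80,7,"pics/t51.png")
```

```text
t 37.37 p [0.5749 0.362  0.157 ] z [ 0.4015 -0.5846 -0.705 ] y [-0.8277 -0.5612 -0.0061] F [-1.1  1.3  5.4] open 0.0253 j [-0.83  0.81 -0.1   1.29  0.83  1.42  2.53]
```

View pics/s51.png

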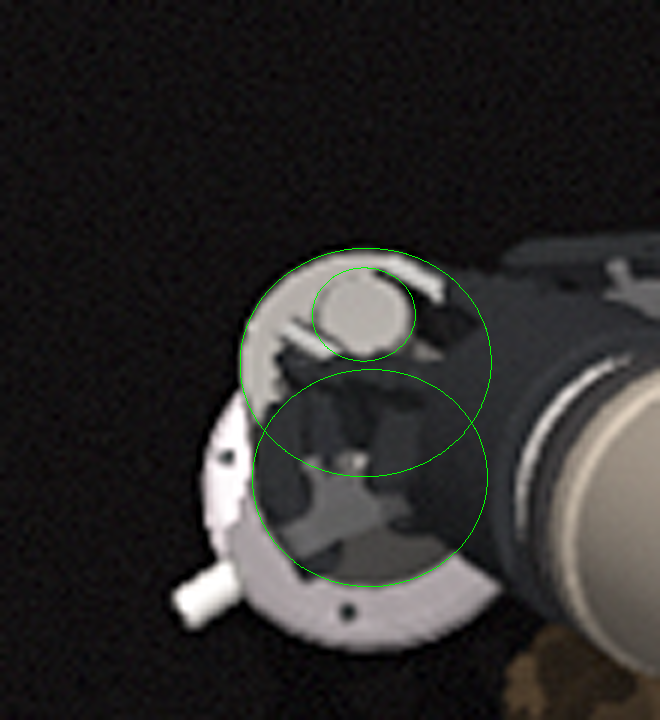

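View pics/t51.png

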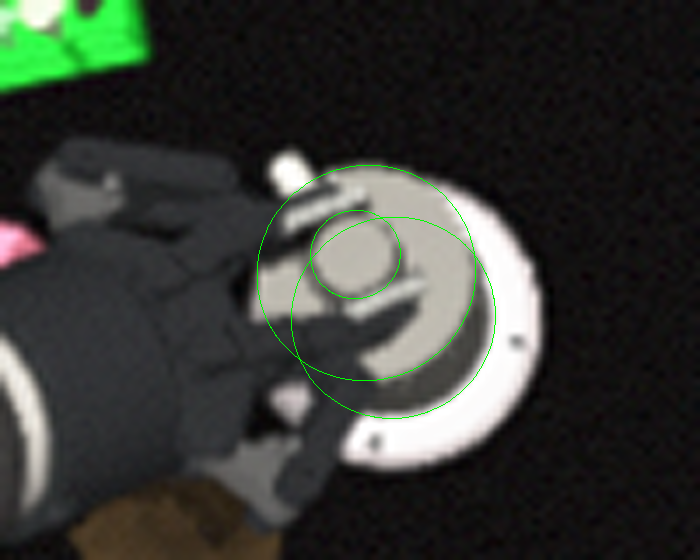

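Request:
{"method": "move_arm", "body": {
  "plan": [
    [[0,0,0],[0,0,0],0.3],
    [[0,0,0],[0,0,0],0.2],
    [[0,0,0],[0,0,0],0.1],
    [[0,0,0],[0,0,0],0],
    [[0,0,0],[0,0,0],-0.1]
  ]
}}

```text
time: 37.78
ee_pos: [0.5745, 0.3617, 0.1552]
tcp_rot: [2.307, -1.226, 0.961]
force: [0.6, -0.5, 0.5]
opening: 0.0469
```

Request:
{"method": "move_arm", "body": {
  "plan": [
    [[0,0,0],[0,0,0],-0.1],
    [[0,0,0],[0,0,0],-0.1],
    [[0,0,-1],[0,0,0],-0.1],
    [[0,0,-2.5],[0,0,0],-0.1],
    [[0,0,-4.5],[0,0,0],-0.1]
  ]
}}

```text
time: 38.2
ee_pos: [0.5565, 0.3872, 0.1874]
tcp_rot: [2.304, -1.226, 0.961]
force: [0.4, -1.1, 0.2]
opening: 0.0469
```

Request:
{"method": "move_arm", "body": {
  "plan": [
    [[0,0,-4],[0,0,0],-0.1],
    [[0,0,-8],[0,0,0],-0.1],
    [[0,0,-12],[0,0,0],-0.1],
    [[0,0,-12],[0,0,0],-0.1],
    [[0,0,-12],[0,0,0],-0.1]
  ]
}}

```text
time: 38.62
ee_pos: [0.5066, 0.4619, 0.2745]
tcp_rot: [2.316, -1.226, 0.962]
force: [1.2, -0.6, -1.3]
opening: 0.0468
```

Run:
```python
from ov import *
a=r.capture("side");b=r.capture("top");go(None)
K=np.array([.5998,.3265,.1115])
overlay(a,"side",K,np.array([0,0,1.]),250,230,110,120,6,"pics/s52.png")
overlay(b,"top",K,np.array([0,0,1.]),205,190,100,80,7,"pics/t52.png")
cv2.imwrite("pics/s52f.png",a[:,:,::-1])
```

```text
t 38.72 p [0.5085 0.4579 0.2719] z [ 0.4002 -0.5851 -0.7053] y [-0.8277 -0.5611 -0.0042] F [ 1.  -0.  -0.6] open 0.0466 j [-0.97  0.79 -0.13  1.03  0.78  1.72  2.61]
```

View pics/s52.png

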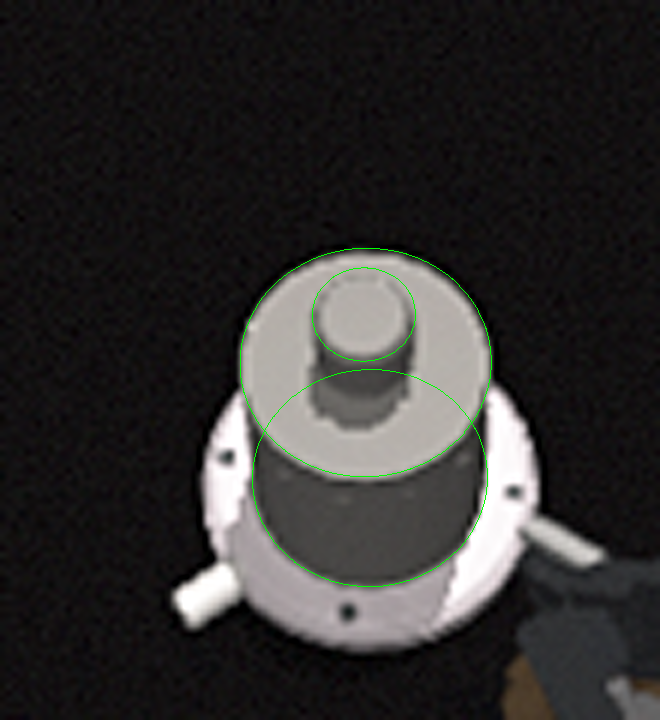

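View pics/t52.png

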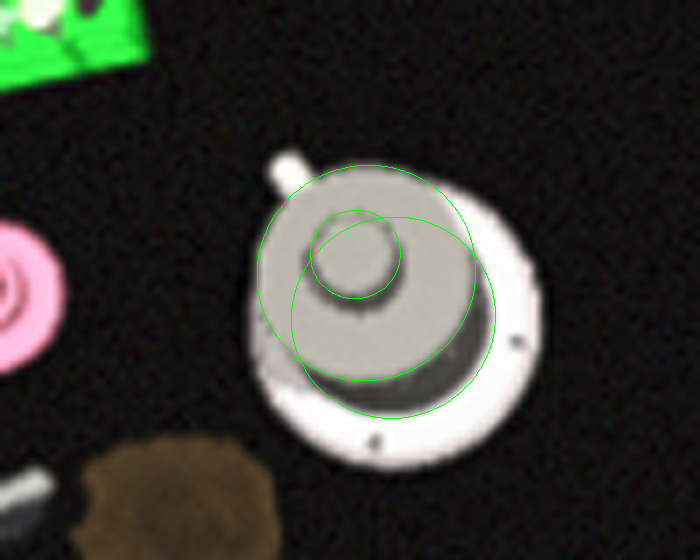

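View pics/s52f.png

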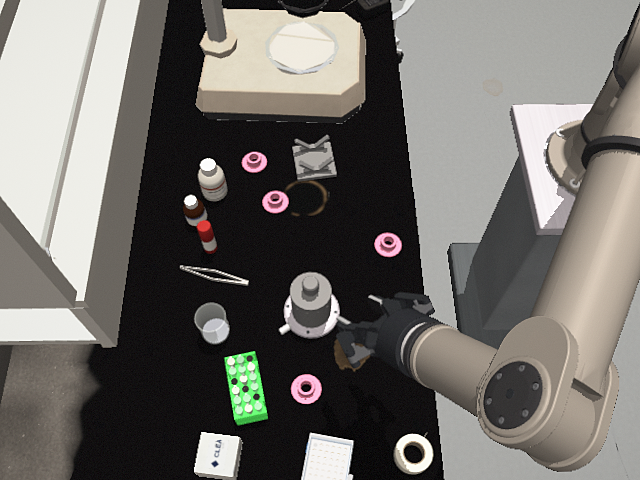

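Run:
```python
from h import *
b=r.capture("top");a=r.capture("side")
crop(b,150,150,200,180,3.5,"pics/t53.png")
print(silfit("top",b,"dish",(.467,.381)),r.sense()["force"],r.sense()["qvel"])
```

```text
(array([0.4683, 0.3815]), 14.1875) [-0.1    -0.461   0.0841] [ 0.0072  0.0031  0.0023  0.0025 -0.001  -0.001  -0.0001]
```

View pics/t53.png

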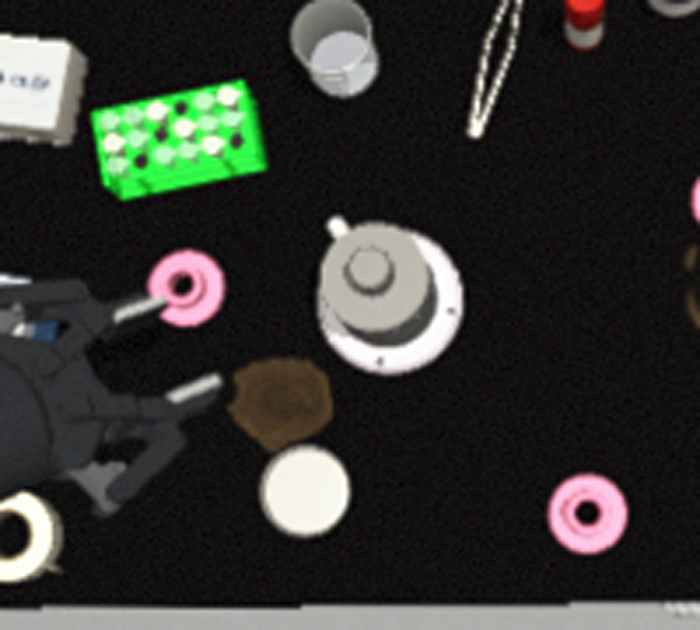

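The dish has not moved: it measures (0.4683, 0.3815), the same as at the start. The bowl stands over the stack and the gripper is clear, so I am handing in.

```bash
python3 -c "
from bench import r
print(r.hand_in())"
```

```text
the job is handed in; nothing more can be done
None
```

The filter is rebuilt and handed in at about 39 s of the 210 s allowed; `hand_in` reported no verdict.

**What was built:** from below, the silver hub (the pink ones were left alone), two thick discs, one thin disc and the collar went onto the spindle. I found only one thin disc in the pictures. The bowl was then taken by its knob, turned mouth down and set over the stack.

**Last checks:**
- **Parts on the spindle:** after each release, the side picture showed the part lying flat and down, about 1–2 mm off the axis at most.
- **Bowl:** outlines of an ideally seated bowl matched both pictures within about 1–2 mm. Contact came at the expected height, with about 5 N on the wrist. The bowl hung about 0.03 rad off vertical in the grip and stood flat after release.
- **Petri dish:** the top camera measured it where it was at the start.
- **Gripper:** it was clear of everything, with the wrist force near zero.

**What disagreed:**
- **Cameras:** the two cameras differ from each other by about 2 mm. The side view is about 3 mm off the robot in x. I corrected for both.
- **First turn of the bowl:** I started it in the direction in which joint 7 would have run out of range. I turned it back and went the other way.

I saw no part knocked aside during the run.

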